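# Make up two soil-test kits on their kit boards

## Task

The washed tools are drying on the grey drip mat in the drain table; make up two kits from them on the plywood kit boards on the bench. The small board (one round place) gets a moisture tin inside its metal collar and the grooving tool lying lengthwise on its black rubber strip; the large board (two round places) gets the other tin inside its collar, the steel cutting ring over its round spigot, and the brush lying lengthwise on its strip. Centre each tool on its strip both ways (along and across), set tins upright and flat on the board, and leave everything released and at rest.

Things in the scene. Friction and masses are not known exactly. Their poses are not given: they have to be found in the camera images.
- grooving_tool_mid (a point): small tan grooving tool lying flat, 111 mm long, 11 wide, 21 high at its upturned curved blade, 0.06 kg. Point: on the axis of its straight round handle (9 mm thick), 5 mm above the surface, near mid-length: grip it there, across the handle. Long axis: y (blade towards -y); either way round is fine in the kit.
- brush_mid (a point): flat bristle brush lying flat, wooden handle, metal ferrule, 160 mm long, 32 wide at the bristles, 11 high, 0.03 kg. Point: middle of its length, 5.5 mm above the surface, where the handle is about 19 mm wide: grip it there, across the handle. Long axis: y (bristles towards +y); either way round is fine in the kit.
- tin_a_mid (a point): round light-grey metal moisture tin with a slip lid (the lid stays on), 57 mm across, 38 mm high, about 0.1 kg. The two tins are alike and interchangeable: one goes in each kit. The point is the tin's centre, 19 mm above its underside; z is up.
- tin_b_mid (a point): round light-grey metal moisture tin with a slip lid (the lid stays on), 57 mm across, 38 mm high, about 0.1 kg. The two tins are alike and interchangeable: one goes in each kit. The point is the tin's centre, 19 mm above its underside; z is up.
- cutting_ring_mid (a point): plain steel cutting ring (short open tube) standing on its end: 54 mm outside, 46 mm inside diameter, 25 mm high, 0.09 kg. Point: its centre, 12.5 mm above its underside; z is its axis. Like all the stock it starts in the drain table; the wall between there and the bench rises to z = 135 mm: carry things over it.
- small_board: small plywood kit board, 110 mm (x) by 156 mm (y), fixed, 8 mm thick. Origin: centre of underside, z up, x along its black rubber strip. Strip: 50 mm wide, full length, 1 mm thick (face 9 mm above origin), centre line y = +46 mm; grooving tool's middle goes at x = 0 on it. Tin place: low dark metal collar, 68 mm inside, rising 4 mm above the board, centred at x = 0, y = -36 mm; the tin stands on the board inside it.
- large_board: large plywood kit board, 170 mm (x) by 156 mm (y), fixed, 8 mm thick. Origin: centre of underside, z up, x along its black rubber strip. Strip: 50 mm wide, full length, 1 mm thick (face 9 mm above origin), centre line y = +46 mm; brush's middle goes at x = 0 on it. Tin collar: 68 mm inside, rising 4 mm, centred x = -41, y = -36 mm. Solid metal spigot for the cutting ring: 34 mm across, rising 6 mm, centred x = +41, y = -36 mm.
There are look-alikes about, which are no part of the job. What is shaped like the part that bears tin_b_mid but blue is not meant.

How it is judged:
By the outcome, as a careful person would: the job done as asked, in the order asked, and still so for the second after the job is handed in, with the robot touching nothing.
It also fails if it takes over 138 s, if anything falls off the work surface, if the arm or the gripper's body presses on something with over 40 N, if the wrist force passes 120 N, or if a joint passes its speed limit or range.

## Robot

A 7-joint arm with a two-finger parallel gripper is mounted at the origin on a cart in front of the work surface, level with it; the furniture and walls round the work are solid. World frame = base frame: x ahead of the robot, y to its left, z up, the work surface at z = 0. Lengths are in m, angles in rad, forces in N, time in s.
With the tool pointing down it reaches from about 0.425 to 1.025 m from the base axis. Payload 9.4 kg.
Tool frame: the origin (TCP) lies between the finger pads; the fingertips stand env.nose_length ahead of it and the grasp point (between the pads) is the TCP (env.nose_length is the distance from the TCP to the fingertips, in m); z points along the fingers, x is the direction in which the jaws open and shut, and the axes are right-handed (so a half turn about z gives the same grasp; the last joint's range is limited). The gripper opens to 93 mm and grips with 3 to 60 N. Pads are 15 mm wide; open, the fingers measure 128 mm over their backs; the gripper's body (75 mm by 188 mm) begins 65 mm behind the grasp point.
Start: joints at [-1.358, 0.599, -0.003, 1.599, 0.002, 0.943, -0.08], TCP at [0.207, 0.695, 0.238] pointing down, gripper open.
Joint ranges: [-2.57, 2.57], [-0.35, 1.97], [-1.29, 1.29], [0.11, 2.56], [-1.05, 4.19], [0.11, 1.86], [-2.63, 2.63]. Speed limits (rad/s): [2.22, 2.22, 3.01, 3.01, 3.14, 3.14, 3.14].

## Interface

Orientations are given as [roll, pitch, yaw] about the fixed x, y, z axes, in that order (R = Rz(yaw) Ry(pitch) Rx(roll)).
In Python, from plant import env, viewer gives the robot as it stands.
- The arm moves only by the tool step_arm, never from a script. Its argument "commands" is a list of rows, each an object of numbers: "ax", "ay", "az": the turn, a rotation vector about the tool's x, y, z in rad; "x", "y", "z": the shift along the tool's x, y, z in m; "fingers": the finger opening in m, from 0 to 0.093. A call has 1 to 8 rows; each row shifts and turns the pose as measured when the row begins, along the tool's axes as they then stand; what a row does not reach is not made up. A row lasts 1/12 s, in which the tool goes at most 41.7 mm and 7.16 degrees, less where a joint would pass 70% of its speed; a pose out of reach is approached as far as the arm can. A call with a gripper value outside its range is refused whole. The fingers move at their own pace and stop on an object; "squeeze" is the grip in N (left out, the last holds). Time passes only in rows, so rows that do not move let the fingers close. It gives the time, the measured TCP pose, the force and the opening at its end, in the units of the state.
- env.get_state(): the state, without advancing time (a new reading comes with each control period).
- viewer.snapshot(name): name is "scene" or "top" or "wrist"; returns a dict with "image" (480x640x3 uint8, red, green, blue), "depth" (480x640 float32, m along the optical axis (not along the pixel's ray), 0 where there is no reading), "mtx" (3x3 intrinsics, pixels), "R" (3x3) and "t" (3): a world point X has camera coordinates R X + t. Camera axes: x right, y down, z forward; pixel columns grow to the right and rows downward; lengths in m; the calibration is good to about 2 mm. A picture is of the moment at which its call begins.
- env.finish_job(): hands the job in, once; it reports no verdict.
The state is a dict: "time": time; "joint_positions": joint angles; "qvel": joint speeds; "effort": joint torques, N m; "ee_pos": TCP position; "eef_rot": TCP orientation; "contact_force": force on the tool from outside, world axes, zero at the start; "wrist_torque": the same for the moment, N m; "opening": opening from 0.0 (shut) to 1.0 (fully open).
Only numpy, scipy, OpenCV 4.12 (cv2) and the standard library are available. Lean on these libraries where they do the work, as an engineer would, in place of code of your own. Each camera call takes 0.05 s, during which the arm holds its last target.

## Working session

There is one attempt and no reset: what is moved stays moved. The work goes in short steps, Python scripts to look and compute and a tool call to move; the robot and the scene stay as the last step left them, time stands still between calls to the robot, and variables do not carry over. Pictures are saved under pics/ and viewed, and the job is handed in when it is done.

Besides the shell and the picture viewer there is one more tool, called after "Request:" as a command line: name --argument value ..., lists and objects as JSON in quotes. step_arm: Moves the arm, as the interface text tells. Its arguments: {"type":"object","properties":{"commands":{"type":"array","items":{"type":"object","properties":{"ax":{"type":"number"},"ay":{"type":"number"},"az":{"type":"number"},"x":{"type":"number"},"y":{"type":"number"},"z":{"type":"number"},"fingers":{"type":"number"}}}},"squeeze":{"type":"number"}},"required":["commands"]}

```bash
ls; mkdir -p pics
python3 - <<'E'
from plant import env, viewer
import cv2
s=env.get_state(); print(s, env.nose_length)
for n in ["scene","top"]:
    d=viewer.snapshot(n); cv2.imwrite(f"pics/{n}0.png",d["image"][:,:,::-1]); print(n,d["mtx"],d["R"],d["t"])
E
```

```text
pics
{'time': 0.0, 'joint_positions': array([-1.35771292,  0.6001078 , -0.00252001,  1.60010369,  0.00180387,
        0.94289548, -0.07979126]), 'qvel': array([ 0.00031816,  0.00093548,  0.00110792, -0.00083806, -0.00175444,
       -0.00061836,  0.00245126]), 'effort': array([ 1.86491752e-04, -7.65073228e+01,  1.49776977e+00, -2.52340794e+01,
       -5.24047797e-02,  1.72342965e-02,  1.51380364e-04]), 'ee_pos': array([0.20706662, 0.69433752, 0.23678215]), 'eef_rot': array([3.14143717e+00, 1.50448324e-03, 1.28106310e+00]), 'contact_force': array([ 0.56400824, -0.01718202, -0.47652526]), 'wrist_torque': array([ 0.04158125,  0.07233206, -0.03275021]), 'opening': 0.9984722426487863} 0.019
scene [[449.93229659   0.         314.68682321]
 [  0.         449.93229659 233.11447643]
 [  0.           0.           1.        ]] [[ 0.7545498  -0.65615749  0.01057994]
 [-0.42397099 -0.4997254  -0.75532981]
 [ 0.50090238  0.56544838 -0.65525944]] [-0.44698151  0.23067979  1.07059621]
top [[582.82569187   0.         318.3569536 ]
 [  0.         582.82569187 234.08073628]
 [  0.           0.           1.        ]] [[-2.19213781e-02 -9.99751088e-01 -4.14919670e-03]
 [-9.88455950e-01  2.22956610e-02 -1.49859064e-01]
 [ 1.49914271e-01  8.16180963e-04 -9.88698662e-01]] [-0.07444222  0.49344579  1.78670787]
```

View pics/top0.png

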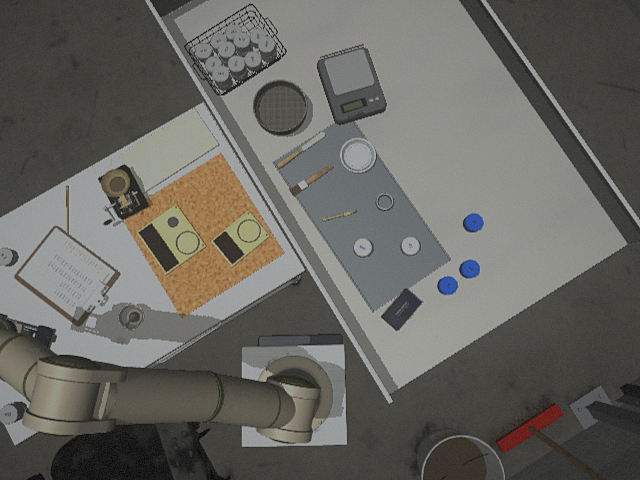

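View pics/scene0.png

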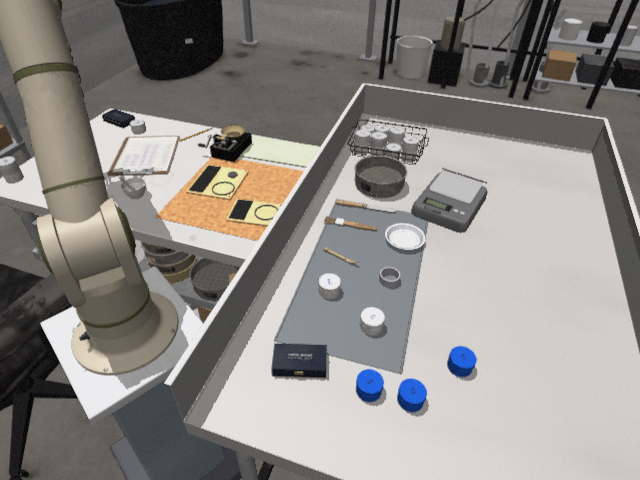

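The top view shows the mat with two light-grey tins (363,247) and (410,245), the steel ring (385,201), the grooving tool (339,215), the brush (311,180) and a knife-like look-alike (300,150). The blue tins at (473,222), (470,268) and (447,285) are not meant. The boards are at (172,238) for the large one and (242,235) for the small one. I'll enlarge both areas.

```bash
cat > h.py <<'E'
from plant import env, viewer
import cv2, numpy as np
def px2w(d,u,v,z=None):
    K,R,t=d["mtx"],d["R"],d["t"]
    ray=R.T@np.linalg.inv(K)@np.array([u,v,1.]); c=-R.T@t
    if z is None:
        return c+ray*d["depth"][int(round(v)),int(round(u))]
    return c+ray*(z-c[2])/ray[2]
def w2px(d,X):
    p=d["mtx"]@(d["R"]@np.asarray(X,float)+d["t"]); return p[:2]/p[2]
def crop(d,x0,y0,w,h,s,name):
    im=d["image"][y0:y0+h,x0:x0+w,::-1]
    cv2.imwrite("pics/"+name,cv2.resize(im,None,fx=s,fy=s,interpolation=cv2.INTER_CUBIC))
E
python3 - <<'E'
from h import *
d=viewer.snapshot("top")
np.savez("top0.npz",**d)
crop(d,270,120,180,140,4,"mat.png"); crop(d,125,195,150,90,5,"boards.png")
for u,v in [(363,247),(410,245),(350,270),(420,230),(172,238),(200,280),(310,300),(230,150),(340,330)]: print(u,v,px2w(d,u,v).round(4))
print(env.get_state()['ee_pos'])
E
```

```text
363 247 [ 0.448  -0.2238  0.0353]
410 245 [ 0.45   -0.3694  0.0432]
350 270 [ 0.3806 -0.1832 -0.0055]
420 230 [ 0.5025 -0.4096  0.0039]
172 238 [0.4925 0.3777 0.0176]
200 280 [0.3582 0.2893 0.0111]
310 300 [ 0.3176 -0.0412 -0.7603]
230 150 [ 7.817e-01  1.972e-01 -4.000e-04]
340 330 [ 0.1833 -0.1709 -0.7684]
[0.20707375 0.69442876 0.23695663]
```

View pics/mat.png

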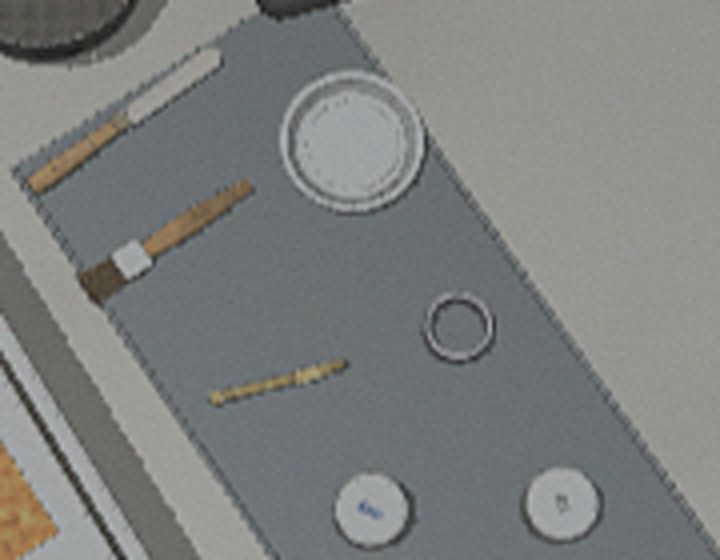

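View pics/boards.png

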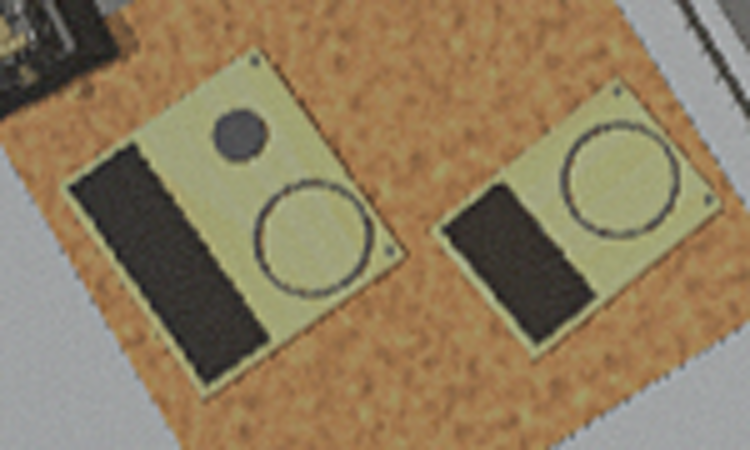

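Run:
```python
from h import *
d=dict(np.load("top0.npz"))
def P(x,y,ox,oy,s,z): return px2w(d,(x+.5)/s-.5+ox,(y+.5)/s-.5+oy,z)
B=lambda x,y,z=.008:P(x,y,125,195,5,z)
M=lambda x,y,z:P(x,y,270,120,4,z)
for n,c in dict(large=[(66,187),(252,50),(405,255),(205,397)],small=[(433,230),(617,80),(720,207),(536,357)]).items():
    q=np.array([B(*k)[:2] for k in c]); print(n,q.round(4).tolist(),q.mean(0).round(4))
    print([np.linalg.norm(q[i]-q[(i+1)%4]).round(4) for i in range(4)])
    ex=(q[0]-q[3])+(q[1]-q[2]); ey=(q[0]-q[1])+(q[3]-q[2])
    print("yaw",np.arctan2(ex[1],ex[0]),np.arctan2(ey[1],ey[0])-np.pi/2)
for n,a in dict(Lcollar=(313,239,.012),spig=(240,135,.014),Scollar=(620,179,.012)).items(): print(n,B(*a).round(4))
for n,a in dict(tinA=(372,510,.038),tinB=(562,503,.038),ring=(459,327,.025),gr0=(210,400,.005),gr1=(346,363,.005),br0=(88,291,.005),br1=(250,186,.005)).items(): print(n,M(*a).round(4))
for u,v in [(100,60),(300,60),(430,100),(330,470),(460,440),(600,380)]: print(px2w(d,270+u/4,120+v/4).round(4))
print(w2px(d,[0,0,0]))
for p in [(0.9,.05,.135)]:print(w2px(d,p))
for u,v in [(300,270),(250,180),(200,110)]: print('wall',px2w(d,u,v).round(3))
for v,u in [(200,k) for k in range(250,290,3)]: print(u,px2w(d,u,v).round(3))
```

```text
large [[0.5157, 0.4895], [0.6021, 0.3722], [0.4672, 0.2731], [0.3798, 0.3985]] [0.4912 0.3833]
[np.float64(0.1456), np.float64(0.1674), np.float64(0.1529), np.float64(0.1636)]
yaw 0.611972161389269 0.6212754061730501
small [[0.4828, 0.2554], [0.5771, 0.1381], [0.4935, 0.0729], [0.4004, 0.1899]] [0.4885 0.1641]
[np.float64(0.1505), np.float64(0.1061), np.float64(0.1495), np.float64(0.1053)]
yaw 0.6666401964788161 0.6746769660808241
Lcollar [0.4782 0.3307 0.012 ]
spig [0.5458 0.3775 0.014 ]
Scollar [0.5123 0.1359 0.012 ]
tinA [ 0.4473 -0.2224  0.038 ]
tinB [ 0.4495 -0.3705  0.038 ]
ring [ 0.5938 -0.2973  0.025 ]
gr0 [ 0.543  -0.0984  0.005 ]
gr1 [ 0.5706 -0.208   0.005 ]
br0 [ 0.6343 -0.0023  0.005 ]
br1 [ 0.7183 -0.1349  0.005 ]
[ 0.8299 -0.0157 -0.0074]
[ 0.8217 -0.1796  0.0058]
[ 0.7846 -0.2841  0.0086]
[ 0.4835 -0.1939  0.0022]
[ 0.5062 -0.2989 -0.0034]
[ 0.5529 -0.4137 -0.0063]
[294.07383408 395.0431898 ]
[271.18875286  98.72860976]
wall [ 0.384 -0.025  0.001]
wall [0.678 0.132 0.004]
wall [0.92  0.296 0.002]
250 [0.613 0.132 0.001]
253 [ 0.615  0.124 -0.007]
256 [0.613 0.113 0.002]
259 [0.612 0.103 0.003]
262 [ 0.613  0.094 -0.   ]
265 [ 0.775  0.155 -0.762]
268 [0.583 0.062 0.137]
271 [ 0.612  0.065 -0.   ]
274 [0.611 0.055 0.001]
277 [0.611 0.045 0.001]
280 [ 0.612  0.036 -0.006]
283 [0.61  0.026 0.003]
286 [0.609 0.016 0.009]
289 [0.609 0.007 0.005]
```

```bash
cat >> h.py <<'E'
from scipy.spatial.transform import Rotation as Ro
def go(x,y,z,yaw=None,mid=None):
    """print tool-frame deltas from current pose to target; rot split"""
    s=env.get_state(); p=s['ee_pos']; R=Ro.from_euler('xyz',s['eef_rot']).as_matrix()
    d=R.T@(np.array([x,y,z])-p)
    cur=s['eef_rot'][2]
    if yaw is None: yaw=cur
    dy=(yaw-cur+np.pi/2)%np.pi-np.pi/2
    Rt=Ro.from_euler('xyz',[np.pi,0,cur+dy]).as_matrix()
    rv=Ro.from_matrix(R.T@Rt).as_rotvec()
    print("pos",p.round(4),"yaw",round(cur,4),"rp",s['eef_rot'][:2].round(4),"t",round(s['time'],2),"open",round(s['opening']*93,1))
    n=max(np.linalg.norm(d)/.0417,np.linalg.norm(rv)/.125)
    print("delta tool",d.round(4),"rv",rv.round(3),"dyaw",round(dy,3),"alt",round(dy-np.sign(dy)*np.pi,3),"rows>=",round(n,2),"j7",s['joint_positions'][6].round(2))
    k=int(np.ceil(n*1.02)) or 1
    # per-row deltas, straight line while turning
    for i in range(k):
        Ri=R@Ro.from_rotvec(rv*i/k).as_matrix()
        print(i,(Ri.T@(R@d)/k).round(4),(rv/k).round(3))
def wr(): return viewer.snapshot("wrist")
E
python3 - <<'E'
from h import *
d=wr(); s=env.get_state(); R=Ro.from_euler('xyz',s['eef_rot']).as_matrix()
c=-d["R"].T@d["t"]; print("cam in tool",R.T@(c-s['ee_pos'])); print((d["R"]@R).round(3)); print(d["mtx"])
go(0.49,0.28,0.42)
E
```

```text
cam in tool [-0.00061863 -0.08035445 -0.14709481]
[[ 1.    -0.     0.001]
 [ 0.     0.957 -0.29 ]
 [-0.001  0.29   0.957]]
[[419.32182427   0.         325.65280772]
 [  0.         419.32182427 242.51394887]
 [  0.           0.           1.        ]]
pos [0.2071 0.6945 0.2371] yaw 1.2811 rp [3.1415e+00 9.0000e-04] t 0.2 open 93.1
delta tool [-0.3166  0.3896 -0.1826] rv [0.    0.001 0.   ] dyaw 0.0 alt 0.0 rows>= 12.81 j7 -0.08
0 [-0.0226  0.0278 -0.013 ] [0. 0. 0.]
1 [-0.0226  0.0278 -0.013 ] [0. 0. 0.]
2 [-0.0226  0.0278 -0.013 ] [0. 0. 0.]
3 [-0.0226  0.0278 -0.013 ] [0. 0. 0.]
4 [-0.0226  0.0278 -0.013 ] [0. 0. 0.]
5 [-0.0226  0.0278 -0.013 ] [0. 0. 0.]
6 [-0.0226  0.0278 -0.0131] [0. 0. 0.]
7 [-0.0226  0.0278 -0.0131] [0. 0. 0.]
8 [-0.0226  0.0278 -0.0131] [0. 0. 0.]
9 [-0.0226  0.0278 -0.0131] [0. 0. 0.]
10 [-0.0226  0.0278 -0.0131] [0. 0. 0.]
11 [-0.0226  0.0278 -0.0131] [0. 0. 0.]
12 [-0.0226  0.0278 -0.0131] [0. 0. 0.]
13 [-0.0226  0.0278 -0.0131] [0. 0. 0.]
```

Request:
step_arm --commands '[{"x": -0.022,"y": 0.028,"z": -0.018},{"x": -0.022,"y": 0.028,"z": -0.018},{"x": -0.022,"y": 0.028,"z": -0.018},{"x": -0.022,"y": 0.028,"z": -0.018},{"x": -0.022,"y": 0.028,"z": -0.018},{"x": -0.022,"y": 0.028,"z": -0.018},{"x": -0.022,"y": 0.028,"z": -0.018},{"x": -0.022,"y": 0.028,"z": -0.018}]'

```text
schema error: expected keys ax, ay, az, x, y, z, fingers
```

Request:
step_arm --commands '[{"x": -0.022,"y": 0.028,"z": -0.008},{"x": -0.022,"y": 0.028,"z": -0.008},{"x": -0.022,"y": 0.028,"z": -0.008},{"x": -0.022,"y": 0.028,"z": -0.008},{"x": -0.022,"y": 0.028,"z": -0.008},{"x": -0.022,"y": 0.028,"z": -0.008},{"x": 0,"y": 0,"z": 0}]'

```text
schema error: expected keys ax, ay, az, x, y, z, fingers
```

Run:
```python
from h import *
d=wr(); np.savez("w1.npz",**d); cv2.imwrite("pics/w1.png",d["image"][:,:,::-1])
go(.49,.28,.42)
```

```text
pos [0.2071 0.6946 0.2372] yaw 1.2811 rp [3.1415e+00 7.0000e-04] t 0.25 open 93.0
delta tool [-0.3166  0.3895 -0.1825] rv [0.    0.001 0.   ] dyaw 0.0 alt 0.0 rows>= 12.81 j7 -0.08
0 [-0.0226  0.0278 -0.013 ] [0. 0. 0.]
1 [-0.0226  0.0278 -0.013 ] [0. 0. 0.]
2 [-0.0226  0.0278 -0.013 ] [0. 0. 0.]
3 [-0.0226  0.0278 -0.013 ] [0. 0. 0.]
4 [-0.0226  0.0278 -0.013 ] [0. 0. 0.]
5 [-0.0226  0.0278 -0.013 ] [0. 0. 0.]
6 [-0.0226  0.0278 -0.013 ] [0. 0. 0.]
7 [-0.0226  0.0278 -0.013 ] [0. 0. 0.]
8 [-0.0226  0.0278 -0.013 ] [0. 0. 0.]
9 [-0.0226  0.0278 -0.013 ] [0. 0. 0.]
10 [-0.0226  0.0278 -0.0131] [0. 0. 0.]
11 [-0.0226  0.0278 -0.0131] [0. 0. 0.]
12 [-0.0226  0.0278 -0.0131] [0. 0. 0.]
13 [-0.0226  0.0278 -0.0131] [0. 0. 0.]
```

View pics/w1.png

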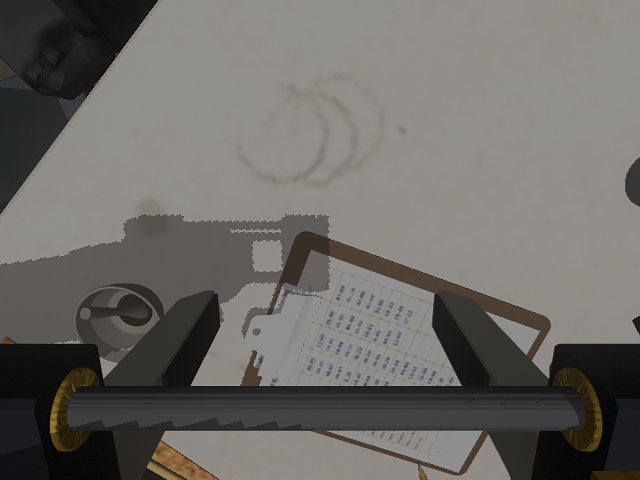

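Request:
step_arm --commands '[{"ax": 0,"ay": 0,"az": 0,"fingers": 0.093,"x": -0.022,"y": 0.028,"z": -0.018},{"ax": 0,"ay": 0,"az": 0,"fingers": 0.093,"x": -0.022,"y": 0.028,"z": -0.018},{"ax": 0,"ay": 0,"az": 0,"fingers": 0.093,"x": -0.022,"y": 0.028,"z": -0.018},{"ax": 0,"ay": 0,"az": 0,"fingers": 0.093,"x": -0.022,"y": 0.028,"z": -0.018},{"ax": 0,"ay": 0,"az": 0,"fingers": 0.093,"x": -0.022,"y": 0.028,"z": -0.018},{"ax": 0,"ay": 0,"az": 0,"fingers": 0.093,"x": -0.022,"y": 0.028,"z": -0.018},{"ax": 0,"ay": 0,"az": 0,"fingers": 0.093,"x": -0.022,"y": 0.028,"z": -0.018},{"ax": 0,"ay": 0,"az": 0,"fingers": 0.093,"x": -0.022,"y": 0.028,"z": -0.018}]'

```text
time: 0.92
ee_pos: [0.3696, 0.4589, 0.3791]
eef_rot: [-3.136, 0.01, 1.296]
contact_force: [-0.0, -0.0, -0.1]
opening: 1.001
```

Request:
step_arm --commands '[{"ax": 0,"ay": 0,"az": 0,"fingers": 0.093,"x": -0.022,"y": 0.03,"z": -0.008},{"ax": 0,"ay": 0,"az": 0,"fingers": 0.093,"x": -0.022,"y": 0.03,"z": -0.008},{"ax": 0,"ay": 0,"az": 0,"fingers": 0.093,"x": -0.022,"y": 0.03,"z": -0.008},{"ax": 0,"ay": 0,"az": 0,"fingers": 0.093,"x": -0.022,"y": 0.03,"z": -0.008},{"ax": 0,"ay": 0,"az": 0,"fingers": 0.093,"x": -0.022,"y": 0.03,"z": -0.008},{"ax": 0,"ay": 0,"az": 0,"fingers": 0.093,"x": -0.022,"y": 0.03,"z": -0.008},{"ax": 0,"ay": 0,"az": 0,"fingers": 0.093,"x": 0,"y": 0,"z": 0},{"ax": 0,"ay": 0,"az": 0,"fingers": 0.093,"x": 0,"y": 0,"z": 0}]'

```text
time: 1.58
ee_pos: [0.5179, 0.2647, 0.4363]
eef_rot: [3.14, 0.004, 1.284]
contact_force: [-0.2, 1.0, -0.2]
opening: 1.0
```

Run:
```python
from h import *
d=wr(); np.savez("w1.npz",**d); cv2.imwrite("pics/w2.png",d["image"][:,:,::-1])
go(.53,.28,.42)
```

```text
pos [0.5183 0.264  0.4364] yaw 1.2836 rp [3.1386 0.0039] t 1.63 open 92.8
delta tool [0.0187 0.0067 0.0164] rv [0.003 0.004 0.   ] dyaw 0.0 alt 0.0 rows>= 0.62 j7 0.75
0 [0.0187 0.0067 0.0164] [0.003 0.004 0.   ]
```

View pics/w2.png

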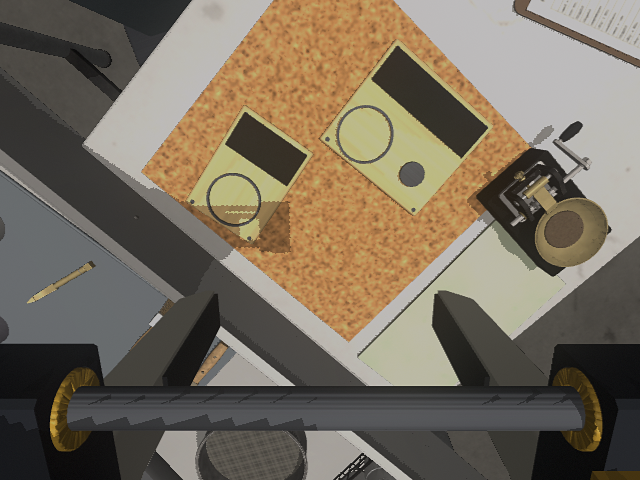

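Both boards are in view: the large one at about (405,128), with its collar at (365,134) and spigot at (412,174), and the small one at about (250,175). I'll enlarge them.

Run:
```python
from h import *
d=dict(np.load("w1.npz"))
crop(d,310,30,190,190,4,"w2L.png"); crop(d,180,95,140,150,4,"w2S.png")
```

```text
(no output)
```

View pics/w2L.png

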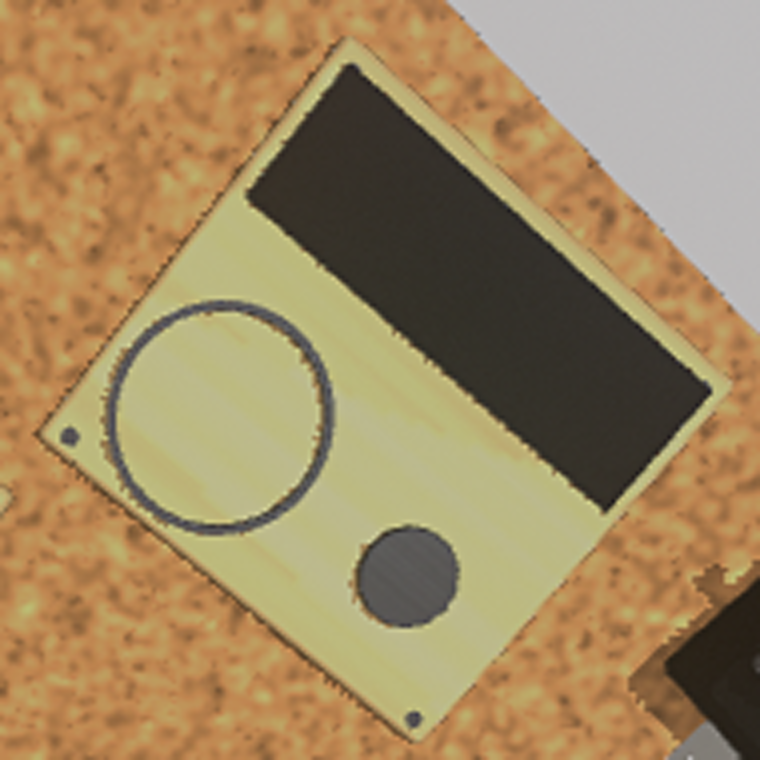

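View pics/w2S.png

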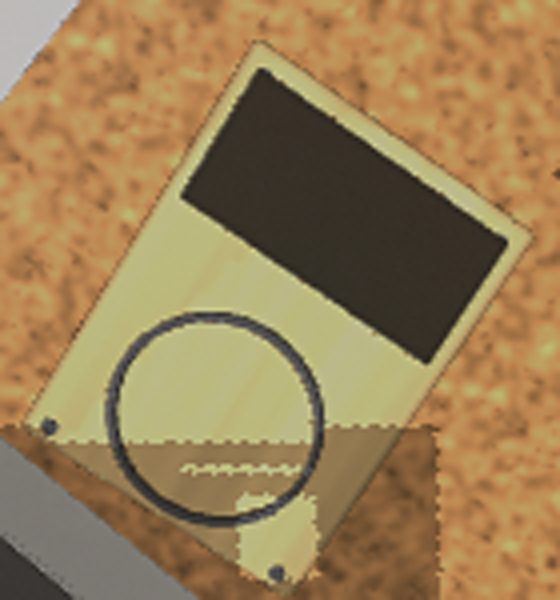

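```bash
cat >> h.py <<'E'
def C(d,x,y,ox,oy,s,z=None): return px2w(d,(x+.5)/s-.5+ox,(y+.5)/s-.5+oy,z)
E
python3 - <<'E'
from h import *
d=dict(np.load("w1.npz"))
def med(u,v,r=3):
    return np.median([px2w(d,a,b)[2] for a in range(u-r,u+r+1) for b in range(v-r,v+r+1) if d["depth"][b,a]>0])
print("z: Lstrip",med(432,100),"Lboard",med(365,134),med(430,170),"spig",med(412,174,2),"cork",med(310,250),med(280,60),"bench",med(250,20),med(420,20),"Sstrip",med(266,147),"Sboard",med(233,190),"mat",med(40,230),med(100,310), "wall",med(130,217,2))
for n,c,ox,oy,ctr in [("L",[(351,63),(247,195),(606,513),(713,389)],310,30,(-41)),("S",[(260,67),(182,197),(428,364),(508,241)],180,95,0)]:
    q=np.array([C(d,x,y,ox,oy,4,.009)[:2] for x,y in c])
    print(n,"strip centre",q.mean(0).round(4),[np.linalg.norm(q[i]-q[(i+1)%4]).round(4) for i in range(4)])
    ex=(q[2]-q[1])+(q[3]-q[0]); yaw=np.arctan2(ex[1],ex[0]); print("yaw",yaw)
    print("origin est from strip", (q.mean(0)-.046*np.array([-np.sin(yaw),np.cos(yaw)])).round(4))
    print(" tin from strip",(q.mean(0)+np.array([[np.cos(yaw),-np.sin(yaw)],[np.sin(yaw),np.cos(yaw)]])@[ctr*.001,-.082]).round(4))
print("Lcollar",C(d,220,417,310,30,4,.012).round(4),"spig",C(d,408,577,310,30,4,.014).round(4),"Scol",C(d,214,418,180,95,4,.012).round(4))
E
```

```text
z: Lstrip 0.016453504769678218 Lboard 0.015259251512369065 0.015303326512398296 spig 0.021474838860927936 cork 0.0077266304780049255 0.007384712695278239 bench 0.005078031819340967 0.004764241583400275 Sstrip 0.016384859168697807 Sboard 0.015637059786109964 mat 0.0037681623057029823 0.003386560820223483 wall 0.043675158338217335
L strip centre [0.4648 0.4197] [np.float64(0.0497), np.float64(0.1594), np.float64(0.0511), np.float64(0.1584)]
yaw 0.6102603763619605
origin est from strip [0.4912 0.382 ]
 tin from strip [0.4782 0.329 ]
S strip centre [0.4601 0.1958] [np.float64(0.0503), np.float64(0.0983), np.float64(0.0502), np.float64(0.0979)]
yaw 0.6776683553658727
origin est from strip [0.4889 0.1599]
 tin from strip [0.5115 0.1319]
Lcollar [0.4776 0.3276 0.012 ] spig [0.5461 0.3749 0.014 ] Scol [0.5109 0.1308 0.012 ]
```

Run:
```python
from h import *
go(.55,-.2,.43,.6)
d=dict(np.load("w1.npz"))
for n,c,ox,oy,cx in [("L",[(351,63),(247,195),(606,513),(713,389)],310,30,(-41)),("S",[(260,67),(182,197),(428,364),(508,241)],180,95,0)]:
    q=np.array([C(d,x,y,ox,oy,4,.0165)[:2] for x,y in c])
    print(n,"strip centre",q.mean(0).round(4),[np.linalg.norm(q[i]-q[(i+1)%4]).round(4) for i in range(4)])
print("Lcollar",C(d,220,417,310,30,4,.0195).round(4),"spig",C(d,408,577,310,30,4,.0215).round(4),"Scol",C(d,214,418,180,95,4,.0195).round(4))
```

```text
pos [0.5183 0.264  0.4364] yaw 1.2836 rp [3.1386 0.0039] t 1.63 open 92.8
delta tool [-0.436   0.1618  0.0087] rv [0.004 0.003 0.684] dyaw -0.684 alt 2.458 rows>= 11.15 j7 0.75
0 [-0.0363  0.0135  0.0007] [0.    0.    0.057]
1 [-0.0355  0.0155  0.0007] [0.    0.    0.057]
2 [-0.0346  0.0175  0.0007] [0.    0.    0.057]
3 [-0.0335  0.0195  0.0007] [0.    0.    0.057]
4 [-0.0323  0.0213  0.0007] [0.    0.    0.057]
5 [-0.0311  0.0232  0.0006] [0.    0.    0.057]
6 [-0.0297  0.0249  0.0006] [0.    0.    0.057]
7 [-0.0282  0.0265  0.0006] [0.    0.    0.057]
8 [-0.0267  0.0281  0.0006] [0.    0.    0.057]
9 [-0.025   0.0296  0.0006] [0.    0.    0.057]
10 [-0.0233  0.031   0.0006] [0.    0.    0.057]
11 [-0.0215  0.0322  0.0006] [0.    0.    0.057]
L strip centre [0.4645 0.4179] [np.float64(0.049), np.float64(0.1573), np.float64(0.0504), np.float64(0.1564)]
S strip centre [0.4598 0.197 ] [np.float64(0.0496), np.float64(0.097), np.float64(0.0495), np.float64(0.0966)]
Lcollar [0.4772 0.327  0.0195] spig [0.5447 0.3737 0.0215] Scol [0.51   0.1329 0.0195]
```

Request:
step_arm --commands '[{"ax": 0,"ay": 0,"az": 0.057,"fingers": 0.093,"x": -0.036,"y": 0.014,"z": 0},{"ax": 0,"ay": 0,"az": 0.057,"fingers": 0.093,"x": -0.036,"y": 0.015,"z": 0},{"ax": 0,"ay": 0,"az": 0.057,"fingers": 0.093,"x": -0.035,"y": 0.017,"z": 0},{"ax": 0,"ay": 0,"az": 0.057,"fingers": 0.093,"x": -0.034,"y": 0.02,"z": 0},{"ax": 0,"ay": 0,"az": 0.057,"fingers": 0.093,"x": -0.032,"y": 0.021,"z": 0},{"ax": 0,"ay": 0,"az": 0.057,"fingers": 0.093,"x": -0.031,"y": 0.023,"z": 0},{"ax": 0,"ay": 0,"az": 0.057,"fingers": 0.093,"x": -0.03,"y": 0.025,"z": 0},{"ax": 0,"ay": 0,"az": 0.057,"fingers": 0.093,"x": -0.028,"y": 0.026,"z": 0}]'

```text
time: 2.3
ee_pos: [0.5358, -0.0371, 0.4336]
eef_rot: [-3.139, 0.002, 0.84]
contact_force: [0.8, 0.1, 0.8]
opening: 0.997
```

Request:
step_arm --commands '[{"ax": 0,"ay": 0,"az": 0.057,"fingers": 0.093,"x": -0.027,"y": 0.028,"z": 0},{"ax": 0,"ay": 0,"az": 0.057,"fingers": 0.093,"x": -0.025,"y": 0.03,"z": 0},{"ax": 0,"ay": 0,"az": 0.057,"fingers": 0.093,"x": -0.023,"y": 0.031,"z": 0},{"ax": 0,"ay": 0,"az": 0.057,"fingers": 0.093,"x": -0.021,"y": 0.032,"z": 0},{"ax": 0,"ay": 0,"az": 0,"fingers": 0.093,"x": 0,"y": 0,"z": 0},{"ax": 0,"ay": 0,"az": 0,"fingers": 0.093,"x": 0,"y": 0,"z": 0}]'

```text
time: 2.8
ee_pos: [0.5477, -0.1985, 0.4322]
eef_rot: [-3.14, 0.004, 0.6]
contact_force: [-0.1, 0.9, -0.1]
opening: 1.002
```

Run:
```python
from h import *
d=wr(); np.savez("w3.npz",**d); cv2.imwrite("pics/w3.png",d["image"][:,:,::-1])
go(.55,-.2,.43,.6)
```

```text
pos [ 0.5474 -0.1987  0.4322] yaw 0.5996 rp [-3.1402  0.0045] t 2.85 open 92.9
delta tool [0.0014 0.0025 0.0022] rv [-0.001  0.005 -0.   ] dyaw 0.0 alt -3.141 rows>= 0.09 j7 1.0
0 [0.0014 0.0025 0.0022] [-0.001  0.005 -0.   ]
```

View pics/w3.png

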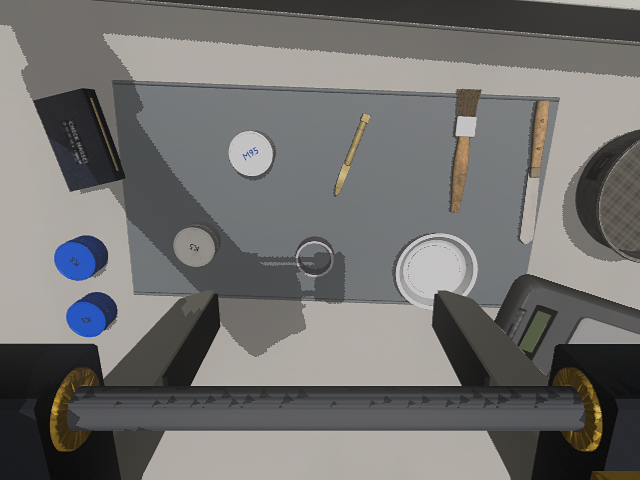

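Wrist view over the mat:
- **Tins:** two light-grey ones at (250,154) and (195,246). The ones at (80,258) and (90,314) are blue, so not meant.
- **Cutting ring:** (314,258). The white dish at (436,270) is not it.
- **Grooving tool:** (352,152).
- **Brush:** (463,150). The knife at (535,170) is not it.

I'll confirm in an enlarged crop.

Run:
```python
from h import *
d=dict(np.load("w3.npz"))
crop(d,165,80,200,200,4,"w3a.png"); crop(d,320,80,180,140,4,"w3b.png")
```

```text
(no output)
```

View pics/w3a.png

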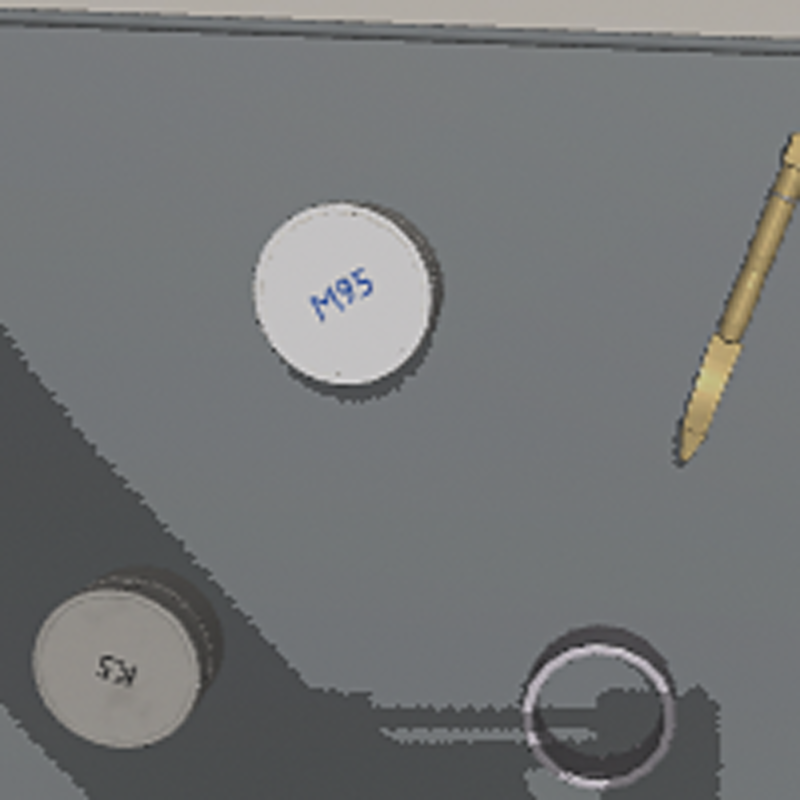

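View pics/w3b.png

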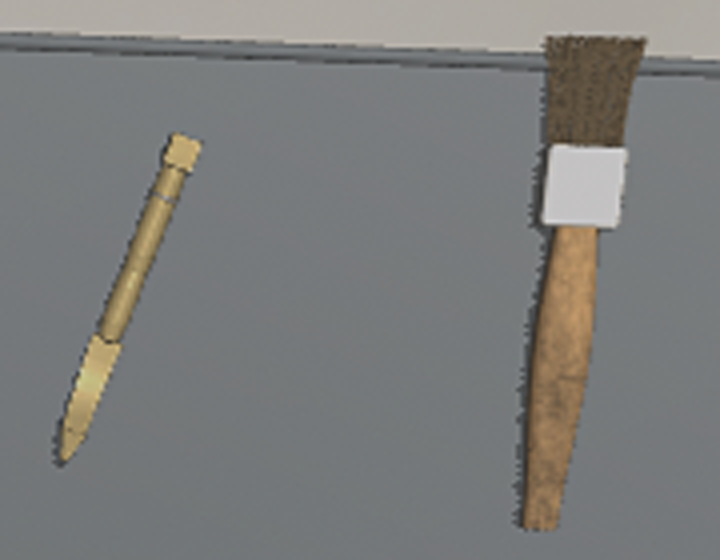

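Run:
```python
from h import *
d=dict(np.load("w3.npz"))
def med(u,v,r=3):
    return np.median([px2w(d,a,b)[2] for a in range(int(u)-r,int(u)+r+1) for b in range(int(v)-r,int(v)+r+1) if d["depth"][b,a]>0])
print("z tinA",med(250,154,5),"tinB",med(194,246,5),"mat",med(290,180),med(200,130),med(400,200),med(280,230),"floor",med(60,200),med(300,60),"M95",med(250,170,1))
A=lambda x,y,z:C(d,x,y,165,80,4,z).round(4)
B=lambda x,y,z:C(d,x,y,320,80,4,z).round(4)
zm=med(290,180)
print("tinA",A(343,294,zm+.038),"tinB",A(117,667,zm+.038),"ring",A(599,716,zm+.025))
print("groove",B(184,140,zm+.005),B(66,460,zm+.012),"handle",B(175,175,zm+.005),B(110,340,zm+.005))
print("brush",B(597,38,zm+.005),B(541,528,zm+.005))
t=A(343,294,zm+.038)
go(t[0],t[1],.12,.6)
```

```text
z tinA 0.04075475892810776 tinB 0.040954779861706925 mat 0.003610989594377889 0.0031267386260332986 0.0030965915099601116 0.003016102655155617 floor 0.00014238784493170176 0.00019538713491185078 M95 0.040648877860789634
tinA [ 0.4479 -0.224   0.0416] tinB [ 0.4493 -0.3721  0.0416] ring [ 0.5949 -0.2988  0.0286]
groove [ 0.5428 -0.1027  0.0086] [ 0.5702 -0.2098  0.0156] handle [ 0.5468 -0.1133  0.0086] [ 0.56   -0.1689  0.0086]
brush [ 0.6334 -0.0029  0.0086] [ 0.7208 -0.1372  0.0086]
pos [ 0.5474 -0.1987  0.4322] yaw 0.5996 rp [-3.1402  0.0045] t 2.85 open 92.9
delta tool [-0.095  -0.0349  0.3127] rv [-0.001  0.005 -0.   ] dyaw 0.0 alt -3.141 rows>= 7.88 j7 1.0
0 [-0.0106 -0.0039  0.0347] [-0.     0.001 -0.   ]
1 [-0.0106 -0.0039  0.0347] [-0.     0.001 -0.   ]
2 [-0.0106 -0.0039  0.0347] [-0.     0.001 -0.   ]
3 [-0.0106 -0.0039  0.0347] [-0.     0.001 -0.   ]
4 [-0.0106 -0.0039  0.0347] [-0.     0.001 -0.   ]
5 [-0.0106 -0.0039  0.0347] [-0.     0.001 -0.   ]
6 [-0.0107 -0.0039  0.0347] [-0.     0.001 -0.   ]
7 [-0.0107 -0.0039  0.0347] [-0.     0.001 -0.   ]
8 [-0.0107 -0.0039  0.0347] [-0.     0.001 -0.   ]
```

Request:
step_arm --commands '[{"ax": 0,"ay": 0,"az": 0,"fingers": 0.093,"x": -0.012,"y": -0.004,"z": 0.038},{"ax": 0,"ay": 0,"az": 0,"fingers": 0.093,"x": -0.012,"y": -0.004,"z": 0.038},{"ax": 0,"ay": 0,"az": 0,"fingers": 0.093,"x": -0.012,"y": -0.004,"z": 0.038},{"ax": 0,"ay": 0,"az": 0,"fingers": 0.093,"x": -0.012,"y": -0.004,"z": 0.038},{"ax": 0,"ay": 0,"az": 0,"fingers": 0.093,"x": -0.012,"y": -0.004,"z": 0.038},{"ax": 0,"ay": 0,"az": 0,"fingers": 0.093,"x": -0.012,"y": -0.004,"z": 0.038},{"ax": 0,"ay": 0,"az": 0,"fingers": 0.093,"x": -0.012,"y": -0.005,"z": 0.038},{"ax": 0,"ay": 0,"az": 0,"fingers": 0.093,"x": -0.01,"y": -0.005,"z": 0.03}]'

```text
time: 3.52
ee_pos: [0.4584, -0.2087, 0.1322]
eef_rot: [3.133, -0.012, 0.632]
contact_force: [0.1, -0.7, -0.3]
opening: 1.0
```

Run:
```python
from h import *
go(.4479,-.2240,.031,.6)
d=wr(); np.savez("w4.npz",**d); cv2.imwrite("pics/w4.png",d["image"][:,:,::-1])
```

```text
pos [ 0.4584 -0.2087  0.1322] yaw 0.6324 rp [ 3.1326 -0.0116] t 3.52 open 93.0
delta tool [-0.0187  0.0052  0.101 ] rv [ 0.009 -0.012  0.032] dyaw -0.032 alt 3.109 rows>= 2.47 j7 1.32
0 [-0.0062  0.0017  0.0337] [ 0.003 -0.004  0.011]
1 [-0.0061  0.0019  0.0337] [ 0.003 -0.004  0.011]
2 [-0.0059  0.0021  0.0337] [ 0.003 -0.004  0.011]
```

View pics/w4.png

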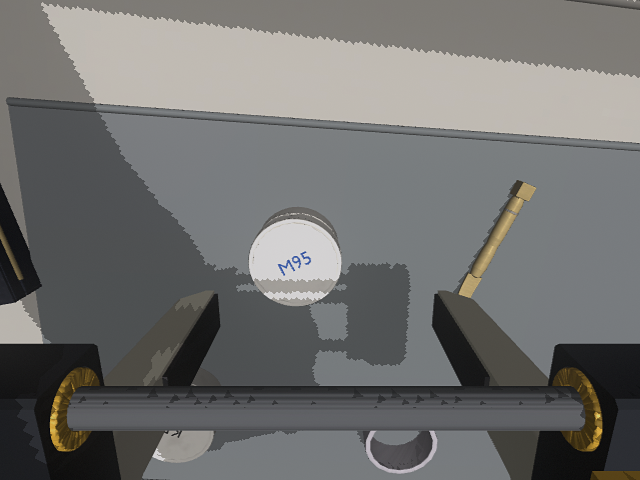

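The M95 tin's lid is centred at (296,261), between the open fingers and slightly left of their centre.

Run:
```python
from h import *
d=dict(np.load("w4.npz")); p=px2w(d,295.5,262,.041); print(p, px2w(d,296,240))
go(p[0],p[1],.062,.6)
```

```text
[ 0.4475017 -0.223129   0.041    ] [ 0.43970945 -0.21143186  0.04161668]
pos [ 0.4545 -0.2077  0.1281] yaw 0.6319 rp [ 3.1387 -0.0069] t 3.57 open 93.1
delta tool [-0.0152  0.0081  0.066 ] rv [ 0.003 -0.007  0.032] dyaw -0.032 alt 3.11 rows>= 1.64 j7 1.32
0 [-0.0076  0.004   0.033 ] [ 0.001 -0.003  0.016]
1 [-0.0074  0.0042  0.033 ] [ 0.001 -0.003  0.016]
```

Request:
step_arm --commands '[{"ax": 0.001,"ay": -0.003,"az": 0.016,"fingers": 0.093,"x": -0.008,"y": 0.004,"z": 0.02},{"ax": 0.001,"ay": -0.003,"az": 0.016,"fingers": 0.093,"x": -0.007,"y": 0.004,"z": 0.02},{"ax": 0,"ay": 0,"az": 0,"fingers": 0.093,"x": 0,"y": 0,"z": 0.015},{"ax": 0,"ay": 0,"az": 0,"fingers": 0.093,"x": 0,"y": 0,"z": 0}]'

```text
time: 3.9
ee_pos: [0.4491, -0.2158, 0.0712]
eef_rot: [-3.136, -0.002, 0.609]
contact_force: [1.1, 0.6, 0.5]
opening: 1.0
```

Run:
```python
from h import *
go(.4475,-.2233,.031,.6)
```

```text
pos [ 0.4491 -0.2158  0.0712] yaw 0.6093 rp [-3.1362e+00 -2.4000e-03] t 3.9 open 93.0
delta tool [-0.0057  0.0054  0.0402] rv [-0.005 -0.002  0.009] dyaw -0.009 alt 3.132 rows>= 0.98 j7 1.37
0 [-0.0028  0.0027  0.0201] [-0.003 -0.001  0.005]
1 [-0.0028  0.0027  0.0201] [-0.003 -0.001  0.005]
```

Down to grasp height and close.

Request:
step_arm --commands '[{"ax": -0.005,"ay": -0.002,"az": 0.009,"fingers": 0.093,"x": -0.006,"y": 0.006,"z": 0},{"ax": 0,"ay": 0,"az": 0,"fingers": 0.093,"x": 0,"y": 0,"z": 0.02},{"ax": 0,"ay": 0,"az": 0,"fingers": 0.093,"x": 0,"y": 0,"z": 0.02},{"ax": 0,"ay": 0,"az": 0,"fingers": 0.093,"x": 0,"y": 0,"z": 0}]'

```text
time: 4.23
ee_pos: [0.4535, -0.2227, 0.0354]
eef_rot: [3.136, -0.006, 0.606]
contact_force: [-0.8, 0.2, 0.6]
opening: 0.996
```

Run:
```python
from h import *
go(.4475,-.2233,.031,.6)
```

```text
pos [ 0.4535 -0.2227  0.0354] yaw 0.6064 rp [ 3.1364 -0.0062] t 4.23 open 92.6
delta tool [-0.0053 -0.0029  0.0044] rv [ 0.005 -0.006  0.006] dyaw -0.006 alt 3.135 rows>= 0.18 j7 1.39
0 [-0.0053 -0.0029  0.0044] [ 0.005 -0.006  0.006]
```

Request:
step_arm --commands '[{"ax": 0.004,"ay": -0.005,"az": 0.005,"fingers": 0.093,"x": -0.005,"y": -0.003,"z": 0.004},{"ax": 0,"ay": 0,"az": 0,"fingers": 0.093,"x": 0,"y": 0,"z": 0}]'

```text
time: 4.4
ee_pos: [0.4489, -0.2229, 0.0335]
eef_rot: [3.139, -0.003, 0.602]
contact_force: [-0.9, -0.8, 0.5]
opening: 1.001
```

Run:
```python
from h import *
go(.4475,-.2233,.031,.6)
```

```text
pos [ 0.4489 -0.2229  0.0335] yaw 0.6023 rp [ 3.1391e+00 -2.5000e-03] t 4.4 open 93.0
delta tool [-0.0014 -0.0005  0.0025] rv [ 0.002 -0.003  0.002] dyaw -0.002 alt 3.139 rows>= 0.07 j7 1.4
0 [-0.0014 -0.0005  0.0025] [ 0.002 -0.003  0.002]
```

Request:
step_arm --commands '[{"ax": 0,"ay": 0,"az": 0,"fingers": 0.04,"x": -0.001,"y": 0,"z": 0.001},{"ax": 0,"ay": 0,"az": 0,"fingers": 0.04,"x": 0,"y": 0,"z": 0},{"ax": 0,"ay": 0,"az": 0,"fingers": 0.04,"x": 0,"y": 0,"z": 0},{"ax": 0,"ay": 0,"az": 0,"fingers": 0.04,"x": 0,"y": 0,"z": 0},{"ax": 0,"ay": 0,"az": 0,"fingers": 0.04,"x": 0,"y": 0,"z": 0},{"ax": 0,"ay": 0,"az": 0,"fingers": 0.04,"x": 0,"y": 0,"z": 0}]' --squeeze 20

```text
time: 4.9
ee_pos: [0.4498, -0.2239, 0.0369]
eef_rot: [3.135, -0.006, 0.603]
contact_force: [-0.8, -0.5, -0.2]
opening: 0.619
```

Run:
```python
from h import *
go(.4475,-.2233,.13,.6)
d=wr(); np.savez("w5.npz",**d); crop(d,150,150,340,260,2.3,"w5.png")
```

```text
pos [ 0.4498 -0.2239  0.0369] yaw 0.6032 rp [ 3.1346 -0.0056] t 4.9 open 57.6
delta tool [-0.0011 -0.0012 -0.0931] rv [ 0.007 -0.006  0.003] dyaw -0.003 alt 3.138 rows>= 2.23 j7 1.4
0 [-0.0004 -0.0004 -0.031 ] [ 0.002 -0.002  0.001]
1 [-0.0004 -0.0005 -0.031 ] [ 0.002 -0.002  0.001]
2 [-0.0005 -0.0005 -0.031 ] [ 0.002 -0.002  0.001]
```

View pics/w5.png

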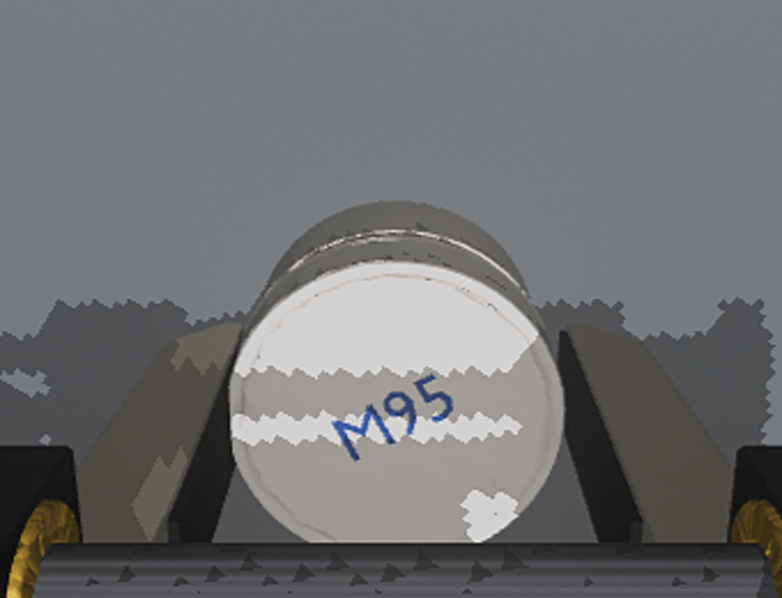

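Run:
```python
from h import *
d=dict(np.load("w5.npz"));s=env.get_state()
R=Ro.from_euler('xyz',s['eef_rot']).as_matrix()
f=lambda x,y:R.T@(C(d,x,y,150,150,2.3,.041)-s['ee_pos'])
print(f(398,263),f(231,398),f(565,398),f(398,410),s['ee_pos'])
go(.511,.132,.26,.6)
go(.48,-.1,.2,.6)
```

```text
[-0.00129366 -0.02859578 -0.00436127] [-0.02878523 -0.00503067 -0.00434973] [ 0.02617301 -0.00488151 -0.00404202] [-0.00133993 -0.00274861 -0.00418061] [ 0.44983983 -0.2238938   0.03684627]
pos [ 0.4498 -0.2239  0.0368] yaw 0.6031 rp [ 3.1346 -0.0056] t 4.95 open 54.2
delta tool [ 0.2535 -0.2569 -0.2235] rv [ 0.007 -0.006  0.003] dyaw -0.003 alt 3.139 rows>= 10.18 j7 1.4
0 [ 0.023  -0.0234 -0.0203] [ 0.001 -0.001  0.   ]
1 [ 0.023  -0.0234 -0.0203] [ 0.001 -0.001  0.   ]
2 [ 0.023  -0.0234 -0.0203] [ 0.001 -0.001  0.   ]
3 [ 0.023  -0.0234 -0.0203] [ 0.001 -0.001  0.   ]
4 [ 0.023  -0.0234 -0.0203] [ 0.001 -0.001  0.   ]
5 [ 0.023  -0.0234 -0.0203] [ 0.001 -0.001  0.   ]
6 [ 0.0229 -0.0235 -0.0203] [ 0.001 -0.001  0.   ]
7 [ 0.0229 -0.0235 -0.0203] [ 0.001 -0.001  0.   ]
8 [ 0.0229 -0.0235 -0.0203] [ 0.001 -0.001  0.   ]
9 [ 0.0229 -0.0235 -0.0203] [ 0.001 -0.001  0.   ]
10 [ 0.0229 -0.0235 -0.0203] [ 0.001 -0.001  0.   ]
pos [ 0.4498 -0.2239  0.0368] yaw 0.6031 rp [ 3.1346 -0.0056] t 4.95 open 54.2
delta tool [ 0.096  -0.0838 -0.1632] rv [ 0.007 -0.006  0.003] dyaw -0.003 alt 3.139 rows>= 4.97 j7 1.4
0 [ 0.016  -0.014  -0.0272] [ 0.001 -0.001  0.001]
1 [ 0.016  -0.014  -0.0272] [ 0.001 -0.001  0.001]
2 [ 0.0159 -0.014  -0.0272] [ 0.001 -0.001  0.001]
3 [ 0.0159 -0.0141 -0.0272] [ 0.001 -0.001  0.001]
4 [ 0.0159 -0.0141 -0.0272] [ 0.001 -0.001  0.001]
5 [ 0.0158 -0.0142 -0.0272] [ 0.001 -0.001  0.001]
```

Request:
step_arm --commands '[{"ax": 0,"ay": 0,"az": 0,"fingers": 0.04,"x": 0,"y": 0,"z": -0.03},{"ax": 0,"ay": 0,"az": 0,"fingers": 0.04,"x": 0,"y": 0,"z": -0.04},{"ax": 0,"ay": 0,"az": 0,"fingers": 0.04,"x": 0.005,"y": -0.005,"z": -0.04},{"ax": 0,"ay": 0,"az": 0,"fingers": 0.04,"x": 0.01,"y": -0.01,"z": -0.038},{"ax": 0,"ay": 0,"az": 0,"fingers": 0.04,"x": 0.015,"y": -0.015,"z": -0.034},{"ax": 0,"ay": 0,"az": 0,"fingers": 0.04,"x": 0.02,"y": -0.02,"z": -0.03},{"ax": 0,"ay": 0,"az": 0,"fingers": 0.04,"x": 0.024,"y": -0.024,"z": -0.015},{"ax": 0,"ay": 0,"az": 0,"fingers": 0.04,"x": 0.027,"y": -0.027,"z": 0}]'

```text
time: 5.62
ee_pos: [0.4724, -0.0871, 0.2719]
eef_rot: [3.14, -0.002, 0.586]
contact_force: [2.0, 0.4, -1.9]
opening: 0.583
```

Run:
```python
from h import *
go(.50,.11,.26,.6)
```

```text
pos [ 0.4724 -0.0871  0.2719] yaw 0.5857 rp [ 3.1396e+00 -2.2000e-03] t 5.62 open 54.3
delta tool [ 0.132  -0.149   0.0119] rv [ 0.002 -0.002 -0.014] dyaw 0.014 alt -3.127 rows>= 4.78 j7 0.88
0 [ 0.0264 -0.0298  0.0024] [ 0.    -0.    -0.003]
1 [ 0.0265 -0.0297  0.0024] [ 0.    -0.    -0.003]
2 [ 0.0266 -0.0297  0.0024] [ 0.    -0.    -0.003]
3 [ 0.0266 -0.0296  0.0024] [ 0.    -0.    -0.003]
4 [ 0.0267 -0.0295  0.0024] [ 0.    -0.    -0.003]
```

Request:
step_arm --commands '[{"ax": 0,"ay": 0,"az": -0.003,"fingers": 0.04,"x": 0.03,"y": -0.018,"z": 0.006},{"ax": 0,"ay": 0,"az": -0.003,"fingers": 0.04,"x": 0.03,"y": -0.018,"z": 0.006},{"ax": 0,"ay": 0,"az": -0.003,"fingers": 0.04,"x": 0.03,"y": -0.018,"z": 0.006},{"ax": 0,"ay": 0,"az": -0.003,"fingers": 0.04,"x": 0.03,"y": -0.018,"z": 0.006},{"ax": 0,"ay": 0,"az": -0.003,"fingers": 0.04,"x": 0.02,"y": -0.012,"z": 0.004},{"ax": 0,"ay": 0,"az": 0,"fingers": 0.04,"x": 0,"y": 0,"z": 0},{"ax": 0,"ay": 0,"az": 0,"fingers": 0.04,"x": 0,"y": 0,"z": 0}]'

```text
time: 6.2
ee_pos: [0.544, 0.0783, 0.2458]
eef_rot: [3.141, -0.009, 0.612]
contact_force: [0.3, -0.7, -0.3]
opening: 0.583
```

Run:
```python
from h import *
d=wr(); np.savez("w6.npz",**d); cv2.imwrite("pics/w6.png",d["image"][:,:,::-1])
go(.511,.132,.24,.6)
```

```text
pos [0.5439 0.0783 0.2458] yaw 0.6121 rp [ 3.1411 -0.0091] t 6.25 open 54.1
delta tool [ 0.0039 -0.0628  0.0058] rv [ 0.    -0.009  0.012] dyaw -0.012 alt 3.129 rows>= 1.52 j7 0.63
0 [ 0.0019 -0.0314  0.0029] [ 0.    -0.005  0.006]
1 [ 0.0018 -0.0314  0.0029] [ 0.    -0.005  0.006]
```

View pics/w6.png

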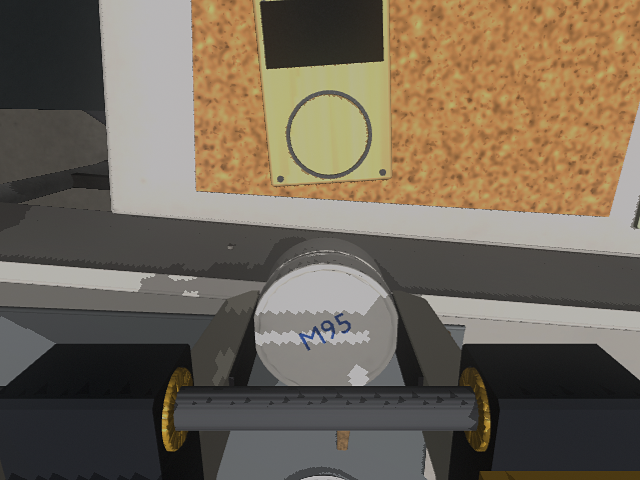

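The small board's collar is centred at (329,134), ahead of the gripped tin.

Run:
```python
from h import *
d=dict(np.load("w6.npz")); crop(d,270,75,120,115,5,"w6c.png")
def med(u,v,r=3):
    return np.median([px2w(d,a,b)[2] for a in range(int(u)-r,int(u)+r+1) for b in range(int(v)-r,int(v)+r+1) if d["depth"][b,a]>0])
print(med(329,134,6),"strip",med(320,30,6),"cork",med(450,130,6),"bench",med(150,150,6))
for z in (.012,.015,.018): print(px2w(d,329,134,z))
```

```text
0.015520354959023541 strip 0.016275683141117825 cork 0.007399294578254945 bench 0.0052352045821207616
[0.51089118 0.13354968 0.012     ]
[0.51077811 0.13362377 0.015     ]
[0.51066504 0.13369787 0.018     ]
```

View pics/w6c.png

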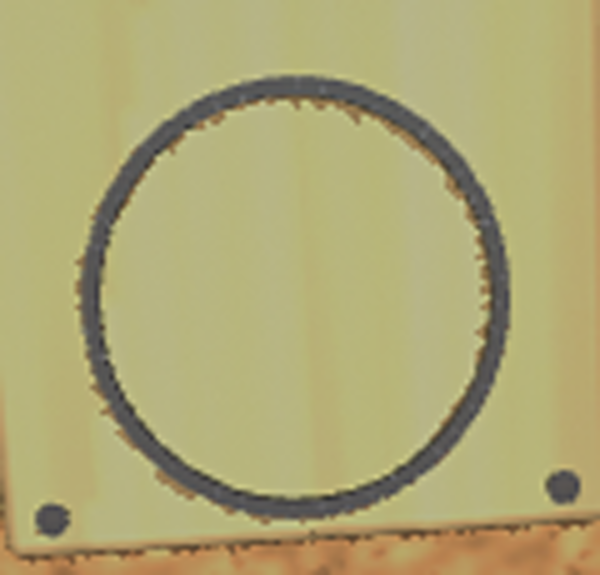

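Request:
step_arm --commands '[{"ax": 0,"ay": -0.004,"az": 0,"fingers": 0.04,"x": 0.002,"y": -0.032,"z": 0.03},{"ax": 0,"ay": -0.004,"az": 0,"fingers": 0.04,"x": 0.002,"y": -0.032,"z": 0.025},{"ax": 0,"ay": 0,"az": 0,"fingers": 0.04,"x": 0,"y": 0,"z": 0.04},{"ax": 0,"ay": 0,"az": 0,"fingers": 0.04,"x": 0,"y": 0,"z": 0.04},{"ax": 0,"ay": 0,"az": 0,"fingers": 0.04,"x": 0,"y": 0,"z": 0.03},{"ax": 0,"ay": 0,"az": 0,"fingers": 0.04,"x": 0,"y": 0,"z": 0}]'

```text
time: 6.75
ee_pos: [0.5136, 0.1265, 0.0826]
eef_rot: [3.136, -0.01, 0.604]
contact_force: [0.0, 0.1, -0.3]
opening: 0.584
```

Run:
```python
from h import *
go(.512,.134,.064,.61)
```

```text
pos [0.5136 0.1265 0.0826] yaw 0.6038 rp [ 3.1359 -0.0098] t 6.75 open 54.3
delta tool [ 0.0028 -0.0072  0.0186] rv [ 0.006 -0.01  -0.006] dyaw 0.006 alt -3.135 rows>= 0.48 j7 0.67
0 [ 0.0028 -0.0072  0.0186] [ 0.006 -0.01  -0.006]
```

Request:
step_arm --commands '[{"ax": 0.006,"ay": -0.01,"az": 0,"fingers": 0.04,"x": 0.003,"y": -0.007,"z": 0.018},{"ax": 0,"ay": 0,"az": 0,"fingers": 0.04,"x": 0,"y": 0,"z": 0},{"ax": 0,"ay": 0,"az": 0,"fingers": 0.04,"x": 0,"y": 0,"z": 0}]'

```text
time: 7.0
ee_pos: [0.5122, 0.1293, 0.0663]
eef_rot: [3.141, 0.003, 0.597]
contact_force: [0.1, 0.4, -0.3]
opening: 0.579
```

Run:
```python
from h import *
go(.512,.134,.05,.61)
d=wr(); np.savez("w7.npz",**d); crop(d,150,150,340,260,2.3,"w7.png")
```

```text
pos [0.5122 0.1293 0.0663] yaw 0.5974 rp [3.1414e+00 3.1000e-03] t 7.0 open 53.9
delta tool [ 0.0025 -0.004   0.0163] rv [ 0.     0.003 -0.013] dyaw 0.013 alt -3.129 rows>= 0.41 j7 0.67
0 [ 0.0025 -0.004   0.0163] [ 0.     0.003 -0.013]
```

View pics/w7.png

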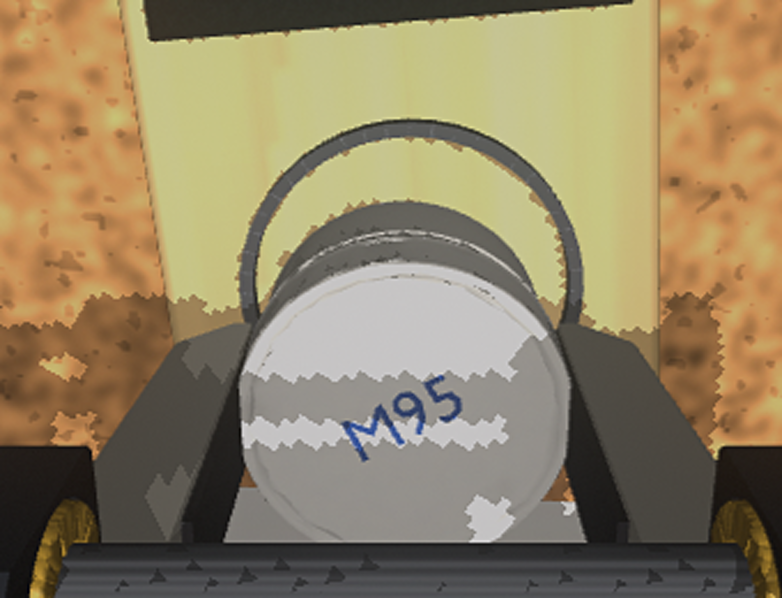

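The tin sits slightly low and left of the collar in the view, which agrees with the computed correction. I'll correct it and then lower.

Request:
step_arm --commands '[{"ax": 0,"ay": 0,"az": 0,"fingers": 0.04,"x": 0.003,"y": -0.004,"z": 0},{"ax": 0,"ay": 0,"az": 0,"fingers": 0.04,"x": 0,"y": 0,"z": 0}]'

```text
time: 7.22
ee_pos: [0.514, 0.1338, 0.0698]
eef_rot: [3.14, -0.001, 0.596]
contact_force: [-0.3, -0.0, -0.5]
opening: 0.581
```

Run:
```python
from h import *
go(.512,.134,.05,.61)
```

```text
pos [0.514  0.1338 0.0698] yaw 0.5956 rp [ 3.14e+00 -1.50e-03] t 7.22 open 54.0
delta tool [-0.0016 -0.0013  0.0198] rv [ 0.002 -0.001 -0.014] dyaw 0.014 alt -3.127 rows>= 0.48 j7 0.66
0 [-0.0016 -0.0013  0.0198] [ 0.002 -0.001 -0.014]
```

Request:
step_arm --commands '[{"ax": 0.002,"ay": -0.001,"az": 0,"fingers": 0.04,"x": -0.001,"y": -0.001,"z": 0.01},{"ax": 0,"ay": 0,"az": 0,"fingers": 0.04,"x": 0,"y": 0,"z": 0.007},{"ax": 0,"ay": 0,"az": 0,"fingers": 0.04,"x": 0,"y": 0,"z": 0}]'

```text
time: 7.47
ee_pos: [0.5141, 0.1348, 0.0547]
eef_rot: [3.14, -0.006, 0.596]
contact_force: [0.6, -0.2, -0.6]
opening: 0.582
```

Run:
```python
from h import *
go(.512,.134,.05,.61)
print(env.get_state()['contact_force'])
d=wr(); np.savez("w7.npz",**d); crop(d,150,150,340,260,2.3,"w8.png")
```

```text
pos [0.5141 0.1348 0.0547] yaw 0.5963 rp [ 3.1404 -0.0063] t 7.47 open 54.1
delta tool [-0.0023 -0.0005  0.0047] rv [ 0.001 -0.006 -0.014] dyaw 0.014 alt -3.128 rows>= 0.13 j7 0.67
0 [-0.0023 -0.0005  0.0047] [ 0.001 -0.006 -0.014]
[ 0.62881495 -0.21458007 -0.6035525 ]
```

View pics/w8.png

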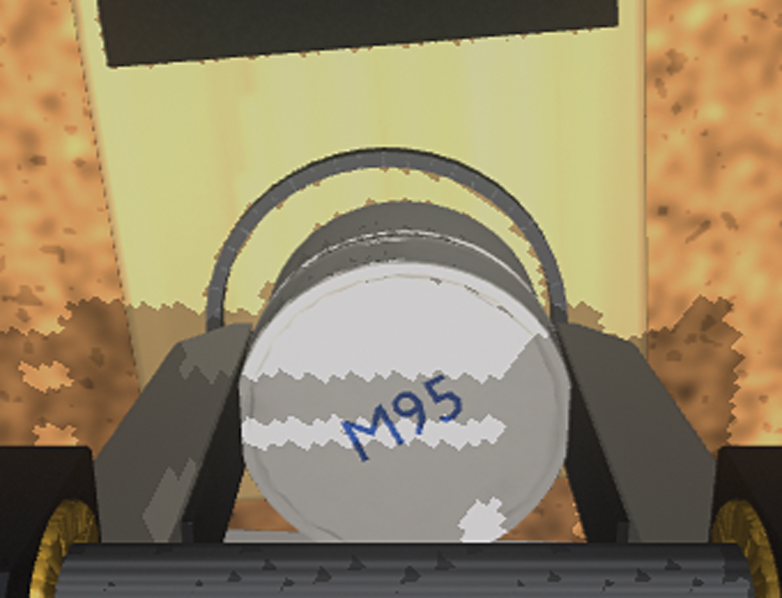

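Request:
step_arm --commands '[{"ax": 0,"ay": -0.005,"az": 0,"fingers": 0.04,"x": -0.003,"y": 0,"z": 0.001},{"ax": 0,"ay": 0,"az": 0,"fingers": 0.04,"x": 0,"y": 0,"z": 0}]'

```text
time: 7.68
ee_pos: [0.5112, 0.1328, 0.0536]
eef_rot: [3.141, 0.0, 0.596]
contact_force: [-0.5, -0.1, 0.5]
opening: 0.585
```

Run:
```python
from h import *
go(.512,.134,.05,.61)
print(env.get_state()['contact_force'])
```

```text
pos [0.5112 0.1328 0.0536] yaw 0.596 rp [3.1409e+00 1.0000e-04] t 7.68 open 54.4
delta tool [ 0.0014 -0.0006  0.0036] rv [ 0.001  0.    -0.014] dyaw 0.014 alt -3.128 rows>= 0.11 j7 0.67
0 [ 0.0014 -0.0006  0.0036] [ 0.001  0.    -0.014]
[-0.47496451 -0.1317646   0.45013743]
```

Lower in 2 mm steps and watch the force.

Request:
step_arm --commands '[{"ax": 0,"ay": 0,"az": 0,"fingers": 0.04,"x": 0,"y": 0,"z": 0.002},{"ax": 0,"ay": 0,"az": 0,"fingers": 0.04,"x": 0,"y": 0,"z": 0.002}]'

```text
time: 7.85
ee_pos: [0.5112, 0.1326, 0.0495]
eef_rot: [3.141, 0.0, 0.596]
contact_force: [-0.2, 0.2, -0.3]
opening: 0.583
```

Request:
step_arm --commands '[{"ax": 0,"ay": 0,"az": 0,"fingers": 0.04,"x": 0,"y": 0,"z": 0.001},{"ax": 0,"ay": 0,"az": 0,"fingers": 0.04,"x": 0,"y": 0,"z": 0.001}]'

```text
time: 8.02
ee_pos: [0.511, 0.1326, 0.0488]
eef_rot: [-3.141, -0.001, 0.596]
contact_force: [-4.5, -0.5, 26.3]
opening: 0.583
```

Request:
step_arm --commands '[{"ax": 0,"ay": 0,"az": 0,"fingers": 0.054,"x": 0,"y": 0,"z": -0.001},{"ax": 0,"ay": 0,"az": 0,"fingers": 0.07,"x": 0,"y": 0,"z": 0},{"ax": 0,"ay": 0,"az": 0,"fingers": 0.08,"x": 0,"y": 0,"z": 0},{"ax": 0,"ay": 0,"az": 0,"fingers": 0.08,"x": 0,"y": 0,"z": 0},{"ax": 0,"ay": 0,"az": 0,"fingers": 0.08,"x": 0,"y": 0,"z": -0.02},{"ax": 0,"ay": 0,"az": 0,"fingers": 0.08,"x": 0,"y": 0,"z": -0.04},{"ax": 0,"ay": 0,"az": 0,"fingers": 0.08,"x": 0,"y": 0.01,"z": -0.04},{"ax": 0,"ay": 0,"az": 0,"fingers": 0.08,"x": 0,"y": 0.02,"z": -0.03}]'

```text
time: 8.68
ee_pos: [0.5233, 0.109, 0.1771]
eef_rot: [-3.137, 0.013, 0.599]
contact_force: [0.4, 1.0, -0.2]
opening: 0.863
```

Run:
```python
from h import *
d=wr(); np.savez("w9.npz",**d); cv2.imwrite("pics/w9.png",d["image"][:,:,::-1])
go(.555,-.145,.24,.25)
```

```text
pos [0.5284 0.1049 0.1821] yaw 0.5949 rp [-3.1413  0.0058] t 8.73 open 80.2
delta tool [-0.1183  0.2219 -0.0572] rv [0.001 0.006 0.345] dyaw -0.345 alt 2.797 rows>= 6.19 j7 0.62
0 [-0.0169  0.0317 -0.0082] [0.    0.001 0.049]
1 [-0.0153  0.0325 -0.0082] [0.    0.001 0.049]
2 [-0.0137  0.0332 -0.0082] [0.    0.001 0.049]
3 [-0.012   0.0338 -0.0082] [0.    0.001 0.049]
4 [-0.0103  0.0344 -0.0082] [0.    0.001 0.049]
5 [-0.0086  0.0349 -0.0082] [0.    0.001 0.049]
6 [-0.0069  0.0352 -0.0083] [0.    0.001 0.049]
```

View pics/w9.png

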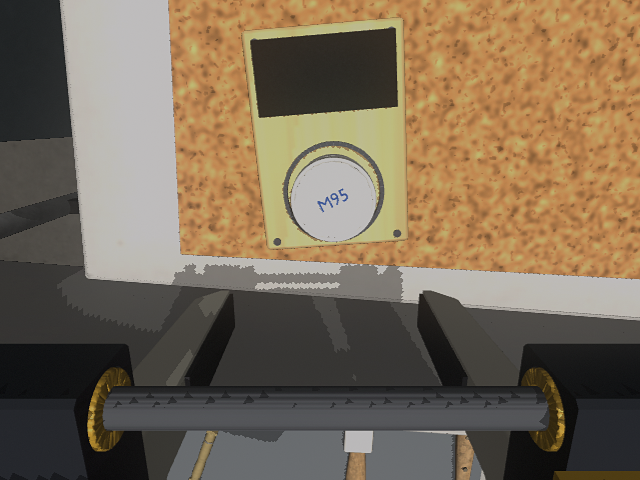

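The tin stands upright inside the collar, lid centred at (333,199). The strip corners are at about (251,40), (396,28), (398,107) and (258,117).

Run:
```python
from h import *
d=dict(np.load("w9.npz")); crop(d,235,10,180,130,4,"w9s.png")
print(px2w(d,333,199,.0535),px2w(d,333,192,.0195))
```

```text
[0.50970524 0.13410631 0.0535    ] [0.51048131 0.13318642 0.0195    ]
```

View pics/w9s.png

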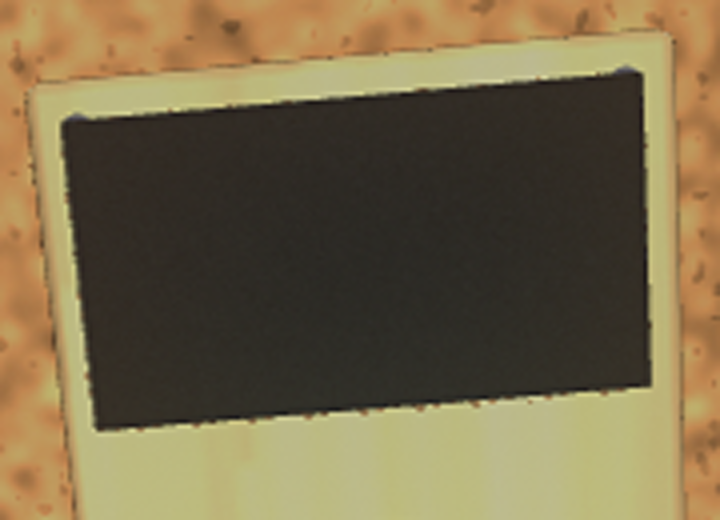

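Request:
step_arm --commands '[{"ax": 0,"ay": 0,"az": 0.0,"fingers": 0.08,"x": 0,"y": 0.01,"z": -0.03},{"ax": 0,"ay": 0,"az": 0.049,"fingers": 0.06,"x": -0.017,"y": 0.03,"z": -0.015},{"ax": 0,"ay": 0,"az": 0.049,"fingers": 0.05,"x": -0.016,"y": 0.032,"z": 0},{"ax": 0,"ay": 0,"az": 0.049,"fingers": 0.05,"x": -0.014,"y": 0.033,"z": 0},{"ax": 0,"ay": 0,"az": 0.049,"fingers": 0.05,"x": -0.012,"y": 0.034,"z": 0},{"ax": 0,"ay": 0,"az": 0.049,"fingers": 0.05,"x": -0.01,"y": 0.034,"z": 0},{"ax": 0,"ay": 0,"az": 0.049,"fingers": 0.05,"x": -0.009,"y": 0.035,"z": 0},{"ax": 0,"ay": 0,"az": 0.049,"fingers": 0.05,"x": -0.007,"y": 0.02,"z": 0}]'

```text
time: 9.4
ee_pos: [0.5585, -0.1412, 0.2318]
eef_rot: [3.14, -0.005, 0.25]
contact_force: [0.5, 0.2, -0.4]
opening: 0.54
```

Run:
```python
from h import *
d=wr(); np.savez("w10.npz",**d); cv2.imwrite("pics/w10.png",d["image"][:,:,::-1])
go(.555,-.145,.15,.25)
```

```text
pos [ 0.5577 -0.1449  0.232 ] yaw 0.2423 rp [ 3.1379 -0.0041] t 9.45 open 50.4
delta tool [-0.0029 -0.0009  0.082 ] rv [ 0.004 -0.004 -0.008] dyaw 0.008 alt -3.134 rows>= 1.97 j7 0.75
0 [-0.001  -0.0003  0.0273] [ 0.001 -0.001 -0.003]
1 [-0.0009 -0.0003  0.0273] [ 0.001 -0.001 -0.003]
2 [-0.0009 -0.0002  0.0273] [ 0.001 -0.001 -0.003]
```

View pics/w10.png

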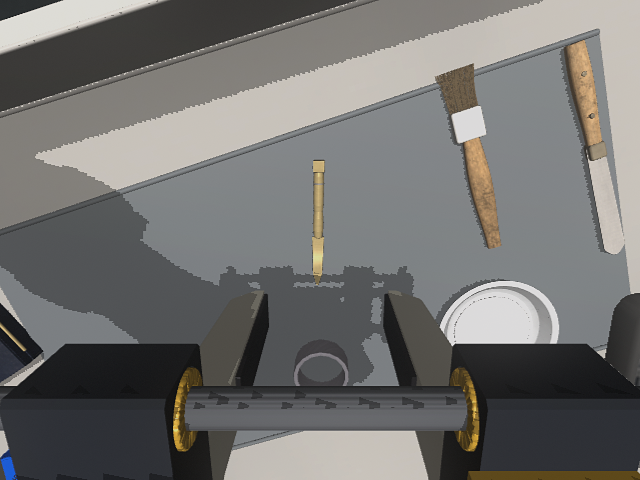

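Run:
```python
from h import *
d=dict(np.load("w9.npz"))
q=np.array([C(d,x,y,235,10,4,.0163)[:2] for x,y in [(64,122),(640,72),(651,385),(97,430)]])
ex=(q[1]-q[0])+(q[2]-q[3]); print("Sstrip",q.mean(0).round(4),"yaw",np.arctan2(ex[1],ex[0]),[np.linalg.norm(q[i]-q[(i+1)%4]).round(4) for i in range(4)])
d=dict(np.load("w10.npz")); crop(d,280,150,80,145,5,"w10c.png")
s=env.get_state()
a=px2w(d,319,160.5,.008);b=px2w(d,317.5,282,.02); print(a,b,np.linalg.norm((a-b)[:2]),np.arctan2(*(b-a)[[1,0]]))
m=a[:2]+(b-a)[:2]/np.linalg.norm((b-a)[:2])*.0555; print("mid",m)
a=px2w(d,319.5,180,.01);b=px2w(d,319,230,.01);print("handle",a,b,np.arctan2(*(b-a)[[1,0]]))
go(m[0],m[1],.05)
```

```text
Sstrip [0.4599 0.1968] yaw 0.6765674067261964 [np.float64(0.0966), np.float64(0.0496), np.float64(0.0975), np.float64(0.0497)]
[ 0.54355026 -0.10172351  0.008     ] [ 0.56888649 -0.20795374  0.02      ] 0.10920982805831932 -1.336667234568937
mid [ 0.55642603 -0.1557093 ]
handle [ 0.54806243 -0.11782747  0.01      ] [ 0.55871946 -0.16214112  0.01      ] -1.334787166386551
pos [ 0.5577 -0.1449  0.232 ] yaw 0.2423 rp [ 3.1379 -0.0041] t 9.45 open 50.4
delta tool [-0.0045  0.0095  0.182 ] rv [ 0.004 -0.004 -0.   ] dyaw 0.0 alt 0.0 rows>= 4.37 j7 0.75
0 [-0.0009  0.0019  0.0364] [ 0.001 -0.001 -0.   ]
1 [-0.0009  0.0019  0.0364] [ 0.001 -0.001 -0.   ]
2 [-0.0008  0.002   0.0364] [ 0.001 -0.001 -0.   ]
3 [-0.0008  0.002   0.0364] [ 0.001 -0.001 -0.   ]
4 [-0.0008  0.002   0.0364] [ 0.001 -0.001 -0.   ]
```

View pics/w10c.png

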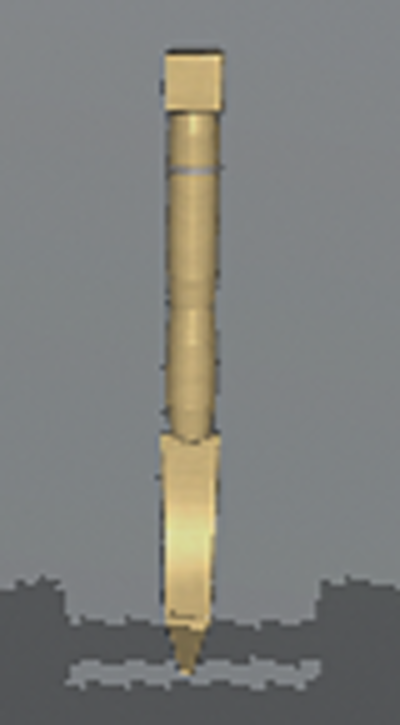

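Request:
step_arm --commands '[{"ax": 0.001,"ay": -0.001,"az": 0,"fingers": 0.045,"x": -0.001,"y": 0.002,"z": 0.038},{"ax": 0.001,"ay": -0.001,"az": 0,"fingers": 0.045,"x": -0.001,"y": 0.003,"z": 0.038},{"ax": 0.001,"ay": -0.001,"az": 0,"fingers": 0.045,"x": -0.001,"y": 0.003,"z": 0.038},{"ax": 0.001,"ay": -0.001,"az": 0,"fingers": 0.045,"x": -0.001,"y": 0.002,"z": 0.038},{"ax": 0,"ay": 0,"az": 0,"fingers": 0.045,"x": 0,"y": 0,"z": 0.015},{"ax": 0,"ay": 0,"az": 0,"fingers": 0.045,"x": 0,"y": 0,"z": 0}]'

```text
time: 9.95
ee_pos: [0.5587, -0.1608, 0.0584]
eef_rot: [3.138, -0.005, 0.235]
contact_force: [-0.1, -0.1, 0.0]
opening: 0.482
```

Run:
```python
from h import *
go(.557,-.1555,.0235,.235)
d=wr(); np.savez("w11.npz",**d); crop(d,150,150,340,260,2.3,"w11.png")
```

```text
pos [ 0.5587 -0.1608  0.0584] yaw 0.2354 rp [ 3.1379 -0.0054] t 9.95 open 44.8
delta tool [-0.0006 -0.0057  0.0349] rv [ 0.004 -0.005  0.   ] dyaw -0.0 alt 3.141 rows>= 0.85 j7 0.93
0 [-0.0006 -0.0057  0.0349] [ 0.004 -0.005  0.   ]
```

View pics/w11.png

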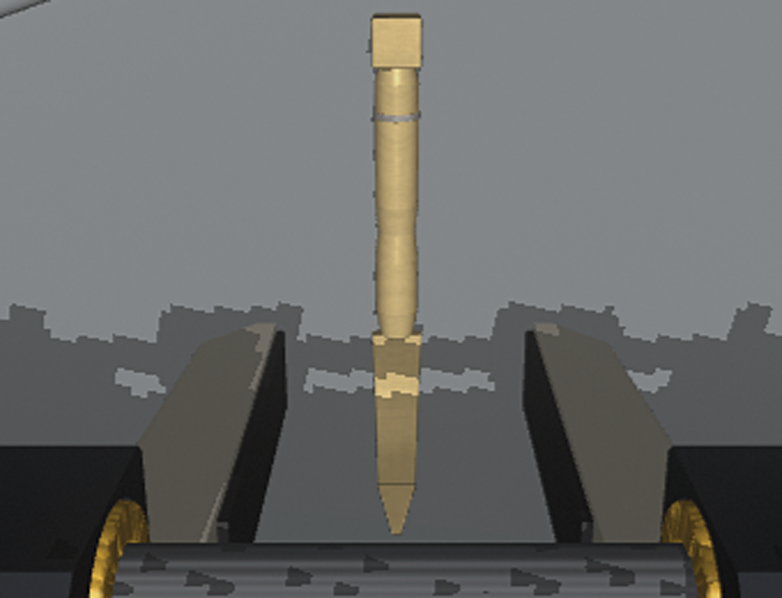

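The tool lies centred between the fingers (column 397 of the crop). I'll correct about 6 mm along the handle and go down.

Request:
step_arm --commands '[{"ax": 0.004,"ay": -0.005,"az": 0,"fingers": 0.045,"x": -0.001,"y": -0.006,"z": 0.01},{"ax": 0,"ay": 0,"az": 0,"fingers": 0.045,"x": 0,"y": 0,"z": 0.014},{"ax": 0,"ay": 0,"az": 0,"fingers": 0.045,"x": 0,"y": 0,"z": 0.004},{"ax": 0,"ay": 0,"az": 0,"fingers": 0.045,"x": 0,"y": 0,"z": 0}]'

```text
time: 10.33
ee_pos: [0.5582, -0.1538, 0.0331]
eef_rot: [3.141, -0.004, 0.237]
contact_force: [-0.4, -0.3, 0.6]
opening: 0.483
```

Run:
```python
from h import *
go(.557,-.1555,.0235,.235)
```

```text
pos [ 0.5582 -0.1538  0.0331] yaw 0.2367 rp [ 3.1407 -0.0041] t 10.33 open 44.9
delta tool [-0.0016  0.0014  0.0096] rv [ 0.001 -0.004  0.002] dyaw -0.002 alt 3.14 rows>= 0.24 j7 0.94
0 [-0.0016  0.0014  0.0096] [ 0.001 -0.004  0.002]
```

Request:
step_arm --commands '[{"ax": 0.001,"ay": -0.003,"az": 0,"fingers": 0.045,"x": -0.001,"y": 0.001,"z": 0.007},{"ax": 0,"ay": 0,"az": 0,"fingers": 0.045,"x": 0,"y": 0,"z": 0.002},{"ax": 0,"ay": 0,"az": 0,"fingers": 0.045,"x": 0,"y": 0,"z": 0}]'

```text
time: 10.58
ee_pos: [0.559, -0.1544, 0.0259]
eef_rot: [3.141, -0.004, 0.238]
contact_force: [-0.1, 0.0, -0.4]
opening: 0.486
```

Run:
```python
from h import *
go(.557,-.1555,.0235,.235)
```

```text
pos [ 0.559  -0.1544  0.0259] yaw 0.2381 rp [ 3.1405 -0.0042] t 10.58 open 45.2
delta tool [-0.0022  0.0006  0.0024] rv [ 0.001 -0.004  0.003] dyaw -0.003 alt 3.138 rows>= 0.08 j7 0.95
0 [-0.0022  0.0006  0.0024] [ 0.001 -0.004  0.003]
```

Request:
step_arm --commands '[{"ax": 0,"ay": -0.003,"az": 0,"fingers": 0.045,"x": -0.002,"y": 0,"z": 0.002},{"ax": 0,"ay": 0,"az": 0,"fingers": 0.0,"x": 0,"y": 0,"z": 0},{"ax": 0,"ay": 0,"az": 0,"fingers": 0.0,"x": 0,"y": 0,"z": 0},{"ax": 0,"ay": 0,"az": 0,"fingers": 0.0,"x": 0,"y": 0,"z": 0},{"ax": 0,"ay": 0,"az": 0,"fingers": 0.0,"x": 0,"y": 0,"z": 0},{"ax": 0,"ay": 0,"az": 0,"fingers": 0.0,"x": 0,"y": 0,"z": 0},{"ax": 0,"ay": 0,"az": 0,"fingers": 0.0,"x": 0,"y": 0,"z": 0}]' --squeeze 15

```text
time: 11.17
ee_pos: [0.5576, -0.1552, 0.0253]
eef_rot: [3.14, -0.003, 0.238]
contact_force: [1.1, -1.1, 0.5]
opening: 0.105
```

Run:
```python
from h import *
go(.557,-.1555,.0235,.235)
d=wr(); np.savez("w12.npz",**d); crop(d,150,150,340,260,2.3,"w12.png")
```

```text
pos [ 0.5576 -0.1552  0.0253] yaw 0.238 rp [ 3.1395e+00 -2.9000e-03] t 11.17 open 9.8
delta tool [-0.0006  0.0002  0.0018] rv [ 0.002 -0.003  0.003] dyaw -0.003 alt 3.139 rows>= 0.05 j7 0.95
0 [-0.0006  0.0002  0.0018] [ 0.002 -0.003  0.003]
```

View pics/w12.png

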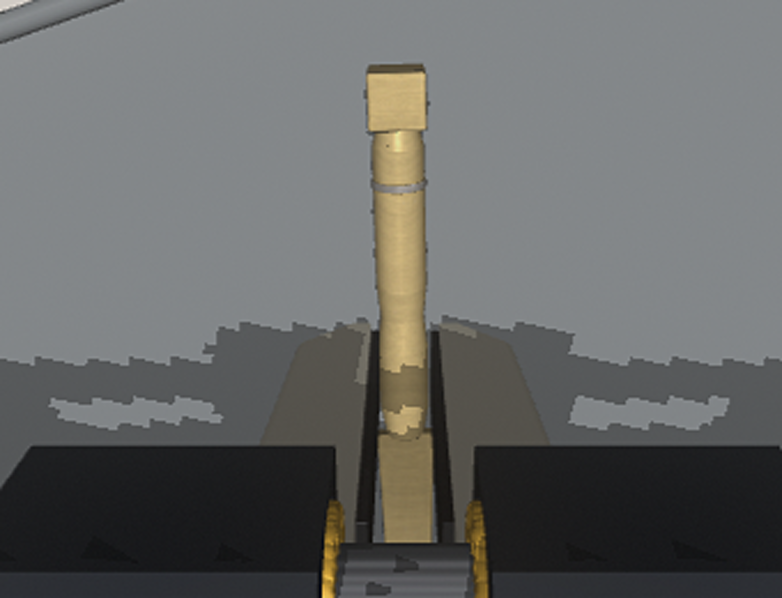

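Run:
```python
from h import *
d=dict(np.load("w12.npz"));s=env.get_state();R=Ro.from_euler('xyz',s['eef_rot']).as_matrix()
for z in (.008,.012): print(R.T@(C(d,397,68,150,150,2.3,z)-s['ee_pos']))
# plan from lifted pose
p=np.array([.5576,-.1552]);t=np.array([.4599,.1968]);y0=.238;dy=-.894-.238;n=10
for i in range(n):
    y=y0+dy*i/n; v=(t-p)/n; print(i,(np.cos(y)*v[0]+np.sin(y)*v[1]).round(4),(np.sin(y)*v[0]-np.cos(y)*v[1]).round(4),-dy/n)
```

```text
[-0.00131461 -0.05607159  0.01714685]
[-0.00128457 -0.05665396  0.01314573]
0 -0.0012 -0.0365 0.11320000000000001
1 -0.0053 -0.0361 0.11320000000000001
2 -0.0094 -0.0353 0.11320000000000001
3 -0.0133 -0.034 0.11320000000000001
4 -0.017 -0.0323 0.11320000000000001
5 -0.0206 -0.0302 0.11320000000000001
6 -0.0239 -0.0277 0.11320000000000001
7 -0.0268 -0.0248 0.11320000000000001
8 -0.0295 -0.0216 0.11320000000000001
9 -0.0317 -0.0181 0.11320000000000001
```

Request:
step_arm --commands '[{"ax": 0,"ay": 0,"az": 0,"fingers": 0,"x": 0,"y": 0,"z": -0.02},{"ax": 0,"ay": 0,"az": 0,"fingers": 0,"x": 0,"y": 0,"z": -0.038},{"ax": 0,"ay": 0,"az": 0,"fingers": 0,"x": 0,"y": 0,"z": -0.038},{"ax": 0,"ay": 0,"az": 0,"fingers": 0,"x": 0,"y": 0,"z": -0.038},{"ax": 0,"ay": 0,"az": 0,"fingers": 0,"x": 0,"y": 0,"z": -0.038},{"ax": 0,"ay": 0,"az": 0,"fingers": 0,"x": 0,"y": 0,"z": -0.03}]'

```text
time: 11.72
ee_pos: [0.5529, -0.1545, 0.2277]
eef_rot: [-3.138, 0.012, 0.236]
contact_force: [1.1, -0.3, -0.7]
opening: 0.085
```

Request:
step_arm --commands '[{"ax": 0,"ay": 0,"az": 0.112,"fingers": 0,"x": -0.001,"y": -0.036,"z": -0.003},{"ax": 0,"ay": 0,"az": 0.112,"fingers": 0,"x": -0.005,"y": -0.036,"z": -0.003},{"ax": 0,"ay": 0,"az": 0.112,"fingers": 0,"x": -0.009,"y": -0.035,"z": -0.003},{"ax": 0,"ay": 0,"az": 0.112,"fingers": 0,"x": -0.013,"y": -0.034,"z": 0},{"ax": 0,"ay": 0,"az": 0.112,"fingers": 0,"x": -0.017,"y": -0.032,"z": 0},{"ax": 0,"ay": 0,"az": 0.112,"fingers": 0,"x": -0.021,"y": -0.03,"z": 0},{"ax": 0,"ay": 0,"az": 0.112,"fingers": 0,"x": -0.024,"y": -0.028,"z": 0},{"ax": 0,"ay": 0,"az": 0.112,"fingers": 0,"x": -0.027,"y": -0.025,"z": 0}]'

```text
time: 12.38
ee_pos: [0.4813, 0.127, 0.247]
eef_rot: [-3.137, -0.004, -0.715]
contact_force: [1.0, 0.7, -0.4]
opening: 0.093
```

Run:
```python
from h import *
go(.4599,.1968,.2,-.894)
```

```text
pos [0.4813 0.127  0.247 ] yaw -0.7154 rp [-3.1369 -0.0044] t 12.38 open 8.7
delta tool [-0.0621 -0.0384  0.0469] rv [-0.005 -0.004  0.179] dyaw -0.179 alt 2.963 rows>= 2.08 j7 -0.51
0 [-0.0207 -0.0128  0.0156] [-0.002 -0.001  0.06 ]
1 [-0.0214 -0.0116  0.0157] [-0.002 -0.001  0.06 ]
2 [-0.0221 -0.0103  0.0157] [-0.002 -0.001  0.06 ]
```

Request:
step_arm --commands '[{"ax": -0.002,"ay": -0.001,"az": 0.06,"fingers": 0,"x": -0.021,"y": -0.013,"z": 0.025},{"ax": -0.002,"ay": -0.001,"az": 0.06,"fingers": 0,"x": -0.021,"y": -0.012,"z": 0.03},{"ax": -0.002,"ay": -0.001,"az": 0.06,"fingers": 0,"x": -0.022,"y": -0.01,"z": 0.03},{"ax": 0,"ay": 0,"az": 0,"fingers": 0,"x": 0,"y": 0,"z": 0},{"ax": 0,"ay": 0,"az": 0,"fingers": 0,"x": 0,"y": 0,"z": 0}]'

```text
time: 12.8
ee_pos: [0.4564, 0.2113, 0.1586]
eef_rot: [-3.141, 0.001, -0.896]
contact_force: [-0.3, -0.2, 0.0]
opening: 0.091
```

Run:
```python
from h import *
go(.4599,.1968,.1,-.894)
d=wr(); np.savez("w13.npz",**d); cv2.imwrite("pics/w13.png",d["image"][:,:,::-1])
```

```text
pos [0.4564 0.2113 0.1586] yaw -0.8958 rp [-3.1407e+00  6.0000e-04] t 12.8 open 8.4
delta tool [0.0135 0.0064 0.0586] rv [-0.001  0.001 -0.002] dyaw 0.002 alt -3.14 rows>= 1.45 j7 -0.64
0 [0.0068 0.0032 0.0293] [-0.     0.    -0.001]
1 [0.0067 0.0032 0.0293] [-0.     0.    -0.001]
```

View pics/w13.png

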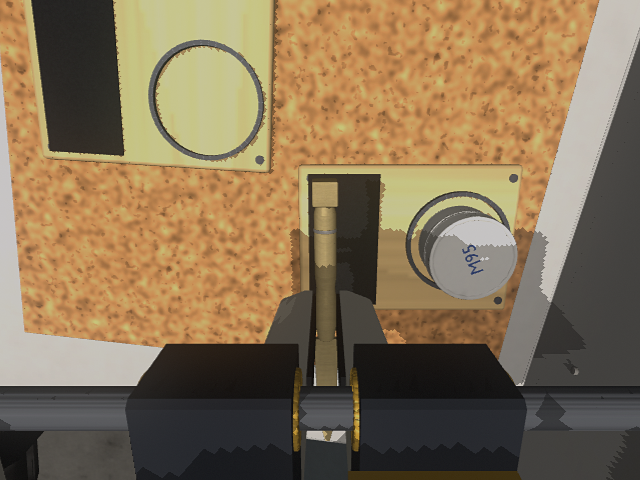

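Request:
step_arm --commands '[{"ax": 0,"ay": 0,"az": 0,"fingers": 0,"x": 0.007,"y": 0.003,"z": 0.03},{"ax": 0,"ay": 0,"az": 0,"fingers": 0,"x": 0.007,"y": 0.003,"z": 0.03},{"ax": 0,"ay": 0,"az": 0,"fingers": 0,"x": 0,"y": 0,"z": 0.02},{"ax": 0,"ay": 0,"az": 0,"fingers": 0,"x": 0,"y": 0,"z": 0.005},{"ax": 0,"ay": 0,"az": 0,"fingers": 0,"x": 0,"y": 0,"z": 0}]'

```text
time: 13.27
ee_pos: [0.465, 0.1946, 0.0754]
eef_rot: [-3.132, -0.001, -0.894]
contact_force: [0.2, -0.5, -0.1]
opening: 0.092
```

Run:
```python
from h import *
go(.461,.1975,.039,-.894)
d=wr(); np.savez("w14.npz",**d); cv2.imwrite("pics/w14.png",d["image"][:,:,::-1])
```

```text
pos [0.465  0.1946 0.0754] yaw -0.8943 rp [-3.1324e+00 -1.0000e-03] t 13.27 open 8.5
delta tool [-0.0048  0.0017  0.0364] rv [-0.009 -0.001 -0.   ] dyaw 0.0 alt -3.141 rows>= 0.88 j7 -0.44
0 [-0.0048  0.0017  0.0364] [-0.009 -0.001 -0.   ]
```

View pics/w14.png

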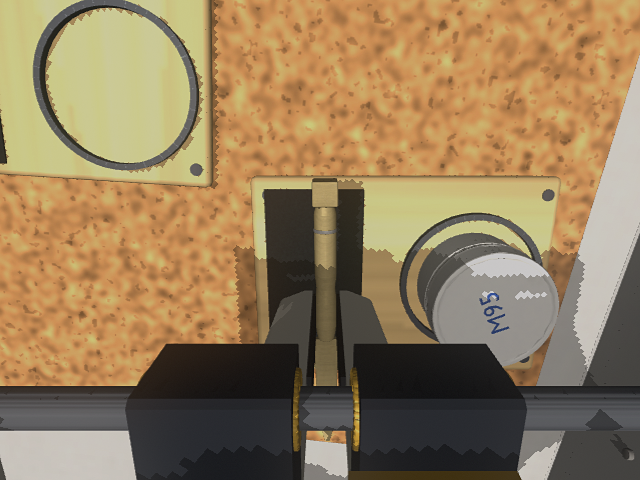

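Request:
step_arm --commands '[{"ax": -0.008,"ay": 0,"az": 0,"fingers": 0,"x": -0.006,"y": 0.001,"z": 0.015},{"ax": 0,"ay": 0,"az": 0,"fingers": 0,"x": 0,"y": 0,"z": 0.009},{"ax": 0,"ay": 0,"az": 0,"fingers": 0,"x": 0,"y": 0,"z": 0},{"ax": 0,"ay": 0,"az": 0,"fingers": 0,"x": 0,"y": 0,"z": 0}]'

```text
time: 13.65
ee_pos: [0.4645, 0.1988, 0.0572]
eef_rot: [-3.131, -0.003, -0.896]
contact_force: [-0.3, -0.4, -0.1]
opening: 0.092
```

Run:
```python
from h import *
go(.461,.1975,.039,-.894)
d=wr(); np.savez("w14.npz",**d); crop(d,220,130,200,170,4,"w15.png")
```

```text
pos [0.4645 0.1988 0.0572] yaw -0.896 rp [-3.1314e+00 -2.5000e-03] t 13.65 open 8.5
delta tool [-0.0012  0.0038  0.0182] rv [-0.01  -0.003 -0.002] dyaw 0.002 alt -3.14 rows>= 0.45 j7 -0.42
0 [-0.0012  0.0038  0.0182] [-0.01  -0.003 -0.002]
```

View pics/w15.png

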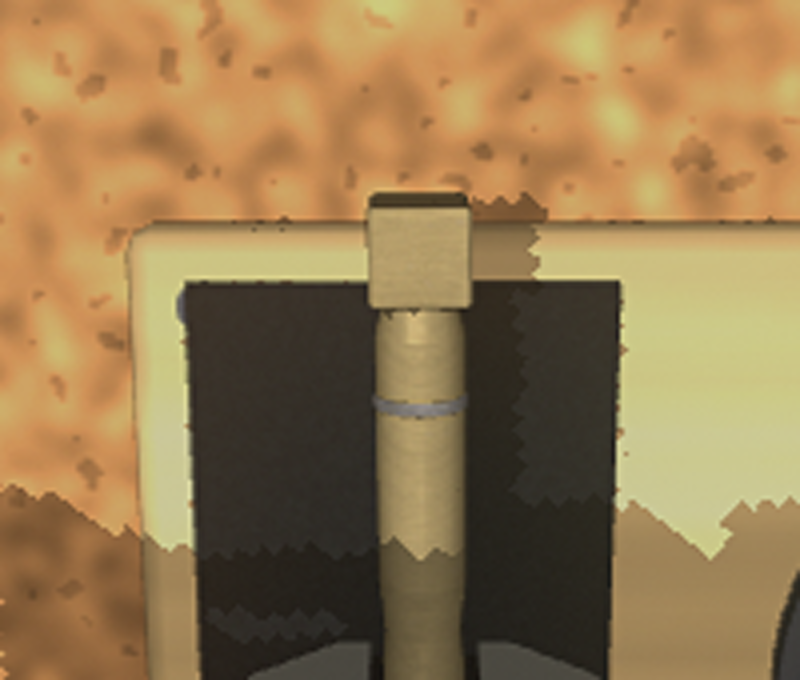

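Run:
```python
from h import *
d=dict(np.load("w14.npz"));s=env.get_state();R=Ro.from_euler('xyz',s['eef_rot']).as_matrix()
f=lambda x,y,z:(R.T@(C(d,x,y,220,130,4,z)-s['ee_pos'])).round(4)
print(s['eef_rot'],s['ee_pos'])
print("strip end L,R",f(187,283,.0163),f(620,283,.0163),"butt top/bottom",f(420,206,.0572-.0253+.0132),f(420,194,.0572-.0253+.0042))
```

```text
[-3.13095624e+00 -2.81963126e-03 -8.96031726e-01] [0.46469339 0.19879257 0.0574139 ]
strip end L,R [-0.0264 -0.0433  0.0415] [ 0.023  -0.0433  0.0416] butt top/bottom [ 0.0002 -0.0564  0.0129] [ 0.0002 -0.0562  0.0219]
```

Request:
step_arm --commands '[{"ax": -0.01,"ay": -0.002,"az": 0,"fingers": 0,"x": -0.002,"y": 0.0055,"z": 0.009},{"ax": 0,"ay": 0,"az": 0,"fingers": 0,"x": 0,"y": 0,"z": 0},{"ax": 0,"ay": 0,"az": 0,"fingers": 0,"x": 0,"y": 0,"z": 0}]'

```text
time: 13.95
ee_pos: [0.4609, 0.1976, 0.0515]
eef_rot: [-3.136, -0.002, -0.896]
contact_force: [-0.5, -0.2, 0.1]
opening: 0.092
```

Run:
```python
from h import *
go(.461,.1975,.039,-.894)
d=wr(); np.savez("w14.npz",**d); crop(d,220,130,200,170,4,"w16.png")
```

```text
pos [0.4609 0.1976 0.0515] yaw -0.8955 rp [-3.1363e+00 -1.7000e-03] t 13.95 open 8.6
delta tool [0.0001 0.     0.0125] rv [-0.005 -0.002 -0.002] dyaw 0.002 alt -3.14 rows>= 0.3 j7 -0.42
0 [0.0001 0.     0.0125] [-0.005 -0.002 -0.002]
```

View pics/w16.png

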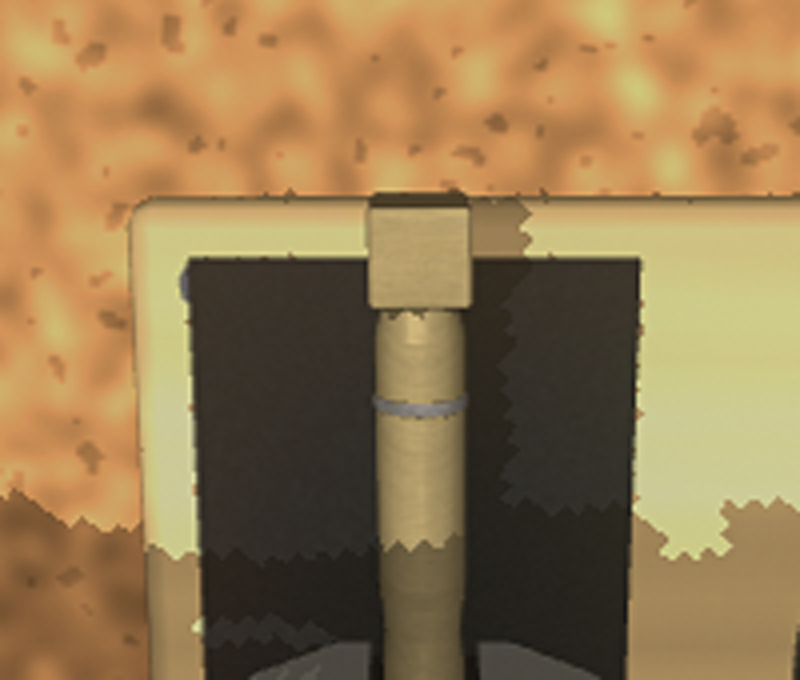

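Request:
step_arm --commands '[{"ax": -0.005,"ay": -0.002,"az": 0,"fingers": 0,"x": 0,"y": 0,"z": 0.005},{"ax": 0,"ay": 0,"az": 0,"fingers": 0,"x": 0,"y": 0,"z": 0.003},{"ax": 0,"ay": 0,"az": 0,"fingers": 0,"x": 0,"y": 0,"z": 0}]'

```text
time: 14.25
ee_pos: [0.4618, 0.1982, 0.0442]
eef_rot: [-3.139, -0.0, -0.895]
contact_force: [0.5, 0.1, -0.3]
opening: 0.094
```

Run:
```python
from h import *
go(.461,.1975,.039,-.894)
d=wr(); np.savez("w14.npz",**d);s=env.get_state();R=Ro.from_euler('xyz',s['eef_rot']).as_matrix(); crop(d,220,130,200,170,4,"w17.png")
```

```text
pos [0.4618 0.1982 0.0442] yaw -0.8949 rp [-3.1393e+00 -1.0000e-04] t 14.25 open 8.7
delta tool [0.0001 0.0011 0.0052] rv [-0.002 -0.    -0.001] dyaw 0.001 alt -3.141 rows>= 0.13 j7 -0.41
0 [0.0001 0.0011 0.0052] [-0.002 -0.    -0.001]
```

View pics/w17.png

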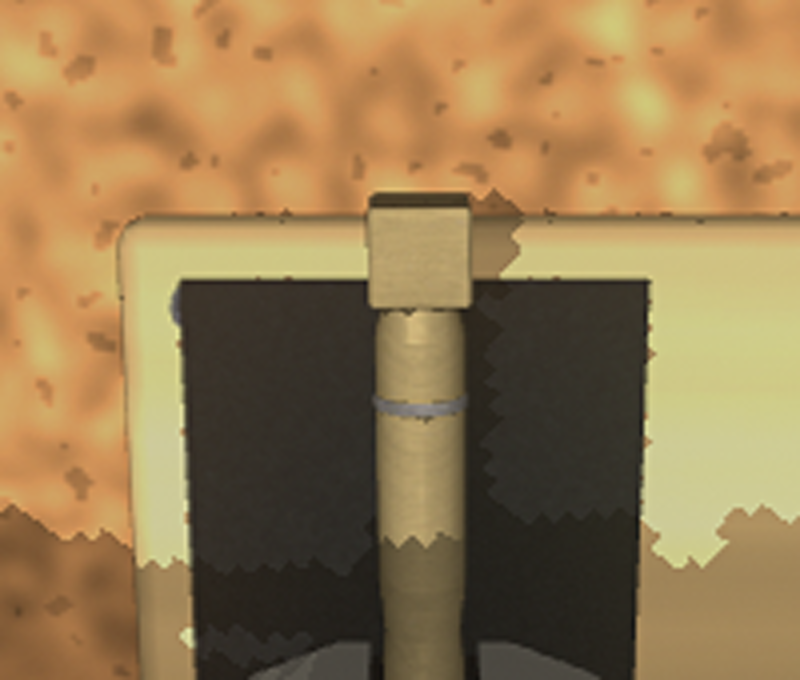

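Run:
```python
from h import *
d=dict(np.load("w14.npz"));s=env.get_state();R=Ro.from_euler('xyz',s['eef_rot']).as_matrix()
f=lambda x,y,z:(R.T@(C(d,x,y,220,130,4,z)-s['ee_pos'])).round(4)
print("strip end",f(182,281,.0163),f(649,281,.0163),"board end",f(415,216,.0155),"butt",f(420,206,s['ee_pos'][2]-.0253+.0132))
```

```text
strip end [-0.0249 -0.0463  0.0281] [ 0.0246 -0.0463  0.0281] board end [-0.0002 -0.053   0.0289] butt [ 0.0004 -0.0566  0.0122]
```

Request:
step_arm --commands '[{"ax": 0,"ay": 0,"az": 0,"fingers": 0,"x": -0.001,"y": 0.003,"z": 0.002},{"ax": 0,"ay": 0,"az": 0,"fingers": 0,"x": 0,"y": 0,"z": 0.002}]'

```text
time: 14.47
ee_pos: [0.4588, 0.1971, 0.0402]
eef_rot: [-3.139, -0.0, -0.895]
contact_force: [-0.8, -0.9, 0.0]
opening: 0.093
```

Request:
step_arm --commands '[{"ax": 0,"ay": 0,"az": 0,"fingers": 0,"x": 0,"y": 0,"z": 0.001},{"ax": 0,"ay": 0,"az": 0,"fingers": 0,"x": 0,"y": 0,"z": 0.001}]'

```text
time: 14.63
ee_pos: [0.4585, 0.197, 0.038]
eef_rot: [-3.139, 0.0, -0.895]
contact_force: [-2.8, 0.0, 22.0]
opening: 0.088
```

Run:
```python
from h import *
d=wr(); np.savez("w14.npz",**d); crop(d,220,130,200,170,4,"w18.png")
```

```text
(no output)
```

View pics/w18.png

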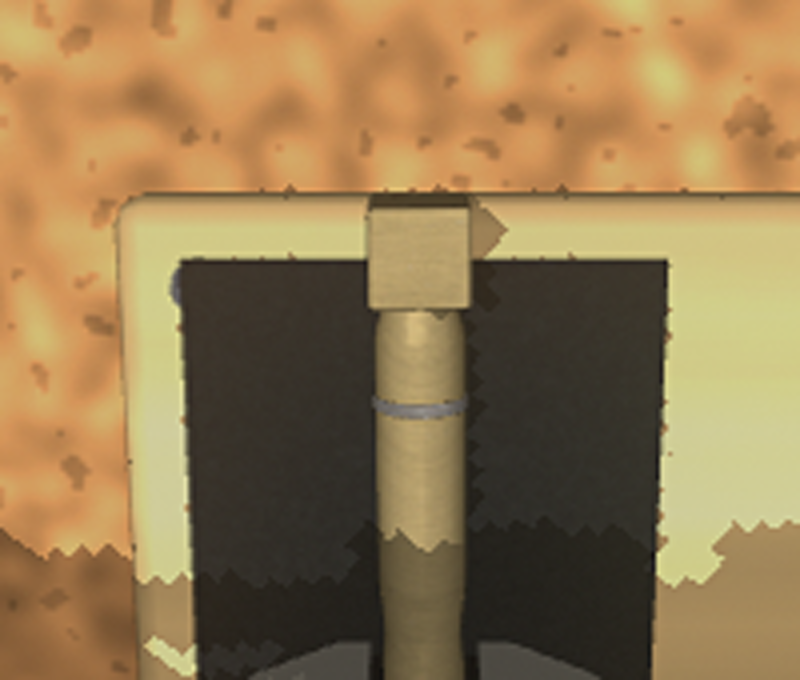

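The tool is centred across the strip (strip 181–667, tool 420) and its butt is flush with the board end, as it should be for a 111 mm tool on a 110 mm board. Releasing.

Request:
step_arm --commands '[{"ax": 0,"ay": 0,"az": 0,"fingers": 0.015,"x": 0,"y": 0,"z": -0.001},{"ax": 0,"ay": 0,"az": 0,"fingers": 0.03,"x": 0,"y": 0,"z": 0},{"ax": 0,"ay": 0,"az": 0,"fingers": 0.035,"x": 0,"y": 0,"z": 0},{"ax": 0,"ay": 0,"az": 0,"fingers": 0.035,"x": 0,"y": 0,"z": -0.02},{"ax": 0,"ay": 0,"az": 0,"fingers": 0.035,"x": 0,"y": 0,"z": -0.04},{"ax": 0,"ay": 0,"az": 0,"fingers": 0.035,"x": 0,"y": 0,"z": -0.04},{"ax": 0,"ay": 0,"az": 0,"fingers": 0.05,"x": 0,"y": 0.01,"z": -0.04},{"ax": 0,"ay": 0,"az": 0,"fingers": 0.06,"x": 0,"y": 0.01,"z": -0.04}]'

```text
time: 15.35
ee_pos: [0.4412, 0.182, 0.2181]
eef_rot: [3.129, 0.0, -0.898]
contact_force: [0.4, 0.4, 0.9]
opening: 0.47
```

Run:
```python
from h import *
d=wr(); np.savez("w19.npz",**d); cv2.imwrite("pics/w19.png",d["image"][:,:,::-1])
go(.4493,-.3721,.24,.24)
go(.4493,-.3721,.24,-.3)
```

```text
pos [0.4424 0.1809 0.2237] yaw -0.9005 rp [3.1352e+00 5.0000e-04] t 15.4 open 47.9
delta tool [ 0.4376  0.3383 -0.0144] rv [ 0.005  0.004 -1.14 ] dyaw 1.14 alt -2.001 rows>= 13.27 j7 -0.75
0 [ 0.0313  0.0242 -0.001 ] [ 0.     0.    -0.081]
1 [ 0.0292  0.0266 -0.001 ] [ 0.     0.    -0.081]
2 [ 0.0269  0.0289 -0.001 ] [ 0.     0.    -0.081]
3 [ 0.0245  0.031  -0.001 ] [ 0.     0.    -0.081]
4 [ 0.0219  0.0329 -0.001 ] [ 0.     0.    -0.081]
5 [ 0.0191  0.0346 -0.001 ] [ 0.     0.    -0.081]
6 [ 0.0163  0.036  -0.0011] [ 0.     0.    -0.081]
7 [ 0.0133  0.0372 -0.0011] [ 0.     0.    -0.081]
8 [ 0.0102  0.0382 -0.0011] [ 0.     0.    -0.081]
9 [ 0.0071  0.0389 -0.0011] [ 0.     0.    -0.081]
10 [ 0.0039  0.0393 -0.0011] [ 0.     0.    -0.081]
11 [ 0.0007  0.0395 -0.0011] [ 0.     0.    -0.081]
12 [-0.0026  0.0394 -0.0011] [ 0.     0.    -0.081]
13 [-0.0058  0.0391 -0.0011] [ 0.     0.    -0.081]
pos [0.4424 0.1809 0.2237] yaw -0.9005 rp [3.1352e+00 5.0000e-04] t 15.4 open 47.9
delta tool [ 0.4376  0.3383 -0.0144] rv [ 0.006  0.002 -0.6  ] dyaw 0.6 alt -2.541 rows>= 13.27 j7 -0.75
0 [ 0.0313  0.0242 -0.001 ] [ 0.     0.    -0.043]
1 [ 0.0302  0.0255 -0.001 ] [ 0.     0.    -0.043]
2 [ 0.0291  0.0268 -0.001 ] [ 0.     0.    -0.043]
3 [ 0.0279  0.028  -0.001 ] [ 0.     0.    -0.043]
4 [ 0.0267  0.0291 -0.0011] [ 0.     0.    -0.043]
5 [ 0.0254  0.0303 -0.0011] [ 0.     0.    -0.043]
6 [ 0.0241  0.0313 -0.0011] [ 0.     0.    -0.043]
7 [ 0.0227  0.0323 -0.0011] [ 0.     0.    -0.043]
8 [ 0.0213  0.0333 -0.0011] [ 0.     0.    -0.043]
9 [ 0.0199  0.0342 -0.0011] [ 0.     0.    -0.043]
10 [ 0.0184  0.035  -0.0011] [ 0.     0.    -0.043]
11 [ 0.0169  0.0357 -0.0011] [ 0.     0.    -0.043]
12 [ 0.0153  0.0364 -0.0011] [ 0.     0.    -0.043]
13 [ 0.0137  0.037  -0.0012] [ 0.     0.    -0.043]
```

View pics/w19.png

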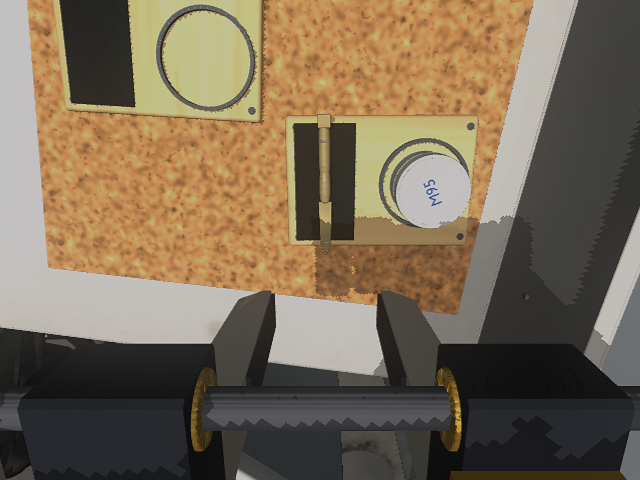

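Grooving tool and tin are in place on the small board, with the butt at (324,117) flush with the board end. Next is the second grey tin, K5.

Request:
step_arm --commands '[{"ax": 0.005,"ay": 0,"az": -0.08,"fingers": 0.06,"x": 0.035,"y": 0.018,"z": -0.01},{"ax": 0,"ay": 0,"az": -0.08,"fingers": 0.08,"x": 0.032,"y": 0.022,"z": -0.01},{"ax": 0,"ay": 0,"az": -0.08,"fingers": 0.093,"x": 0.029,"y": 0.027,"z": -0.005},{"ax": 0,"ay": 0,"az": -0.08,"fingers": 0.093,"x": 0.025,"y": 0.031,"z": 0},{"ax": 0,"ay": 0,"az": -0.08,"fingers": 0.093,"x": 0.022,"y": 0.033,"z": 0},{"ax": 0,"ay": 0,"az": -0.08,"fingers": 0.093,"x": 0.019,"y": 0.035,"z": 0},{"ax": 0,"ay": 0,"az": -0.08,"fingers": 0.093,"x": 0.016,"y": 0.036,"z": 0},{"ax": 0,"ay": 0,"az": -0.08,"fingers": 0.093,"x": 0.013,"y": 0.037,"z": 0}]'

```text
time: 16.07
ee_pos: [0.4676, -0.1316, 0.2517]
eef_rot: [-3.136, -0.007, -0.209]
contact_force: [1.1, -0.2, -0.2]
opening: 0.998
```

Run:
```python
from h import *
go(.4493,-.3621,.15,.1)
```

```text
pos [ 0.4676 -0.1316  0.2517] yaw -0.2089 rp [-3.1355 -0.0074] t 16.07 open 92.8
delta tool [0.0292 0.2299 0.1006] rv [-0.005 -0.008 -0.309] dyaw 0.309 alt -2.833 rows>= 6.06 j7 0.37
0 [0.0042 0.0328 0.0144] [-0.001 -0.001 -0.044]
1 [0.0027 0.033  0.0144] [-0.001 -0.001 -0.044]
2 [0.0013 0.0331 0.0144] [-0.001 -0.001 -0.044]
3 [-0.0001  0.0331  0.0144] [-0.001 -0.001 -0.044]
4 [-0.0016  0.033   0.0145] [-0.001 -0.001 -0.044]
5 [-0.003   0.0329  0.0145] [-0.001 -0.001 -0.044]
6 [-0.0045  0.0327  0.0145] [-0.001 -0.001 -0.044]
```

Request:
step_arm --commands '[{"ax": 0,"ay": -0.002,"az": -0.044,"fingers": 0.093,"x": 0.004,"y": 0.033,"z": 0.01},{"ax": 0,"ay": -0.002,"az": -0.044,"fingers": 0.093,"x": 0.003,"y": 0.033,"z": 0.012},{"ax": 0,"ay": -0.002,"az": -0.044,"fingers": 0.093,"x": 0.001,"y": 0.033,"z": 0.014},{"ax": 0,"ay": 0,"az": -0.044,"fingers": 0.093,"x": 0,"y": 0.033,"z": 0.016},{"ax": 0,"ay": 0,"az": -0.044,"fingers": 0.093,"x": -0.002,"y": 0.033,"z": 0.016},{"ax": 0,"ay": 0,"az": -0.044,"fingers": 0.093,"x": -0.003,"y": 0.033,"z": 0.016},{"ax": 0,"ay": 0,"az": -0.044,"fingers": 0.093,"x": -0.004,"y": 0.025,"z": 0.016},{"ax": 0,"ay": 0,"az": 0,"fingers": 0.093,"x": 0,"y": 0,"z": 0}]'

```text
time: 16.73
ee_pos: [0.4476, -0.3748, 0.1459]
eef_rot: [-3.14, -0.009, 0.112]
contact_force: [-0.3, 0.0, 0.6]
opening: 0.998
```

Run:
```python
from h import *
d=wr(); np.savez("w20.npz",**d); cv2.imwrite("pics/w20.png",d["image"][:,:,::-1])
go(.4493,-.3721,.06,.1)
```

```text
pos [ 0.4481 -0.3728  0.1467] yaw 0.1104 rp [-3.1388 -0.0096] t 16.78 open 93.2
delta tool [ 0.0005 -0.0004  0.0867] rv [-0.003 -0.01   0.01 ] dyaw -0.01 alt 3.131 rows>= 2.08 j7 1.16
0 [ 0.0002 -0.0001  0.0289] [-0.001 -0.003  0.003]
1 [ 0.0003 -0.0001  0.0289] [-0.001 -0.003  0.003]
2 [ 0.0003 -0.0002  0.0289] [-0.001 -0.003  0.003]
```

View pics/w20.png

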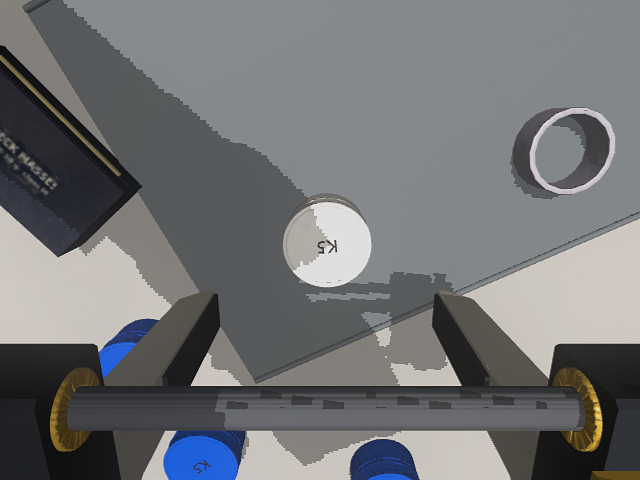

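The grey K5 lid is at (327,245); the blue tins at (125,345), (205,458) and (383,465) stay clear. I'll check the clearances.

Run:
```python
from h import *
d=dict(np.load("w20.npz"));s=env.get_state();R=Ro.from_euler('xyz',s['eef_rot']).as_matrix()
p=px2w(d,327.5,245,.041);print(p,(R.T@(p-s['ee_pos'])).round(4)); 
q=px2w(d,203,458,.038);print((R.T@(q-s['ee_pos'])).round(4),(R.T@(px2w(d,120,365,.038)-s['ee_pos'])).round(4))
print("ring",px2w(d,571,150,.028))
```

```text
[ 0.44972588 -0.3724419   0.041     ] [7.000e-04 1.000e-04 1.057e-01]
[-0.0921  0.168   0.1074] [-0.1429  0.0879  0.1071]
ring [ 0.59419186 -0.29833958  0.028     ]
```

Request:
step_arm --commands '[{"ax": -0.001,"ay": -0.005,"az": 0,"fingers": 0.093,"x": 0.001,"y": 0,"z": 0.03},{"ax": 0,"ay": -0.004,"az": 0,"fingers": 0.093,"x": 0.001,"y": 0,"z": 0.03},{"ax": 0,"ay": 0,"az": 0,"fingers": 0.093,"x": 0,"y": 0,"z": 0.02},{"ax": 0,"ay": 0,"az": 0,"fingers": 0.093,"x": 0,"y": 0,"z": 0},{"ax": 0,"ay": 0,"az": 0,"fingers": 0.093,"x": 0,"y": 0,"z": 0}]'

```text
time: 17.2
ee_pos: [0.4523, -0.3696, 0.0662]
eef_rot: [-3.139, -0.003, 0.108]
contact_force: [0.2, -0.9, 0.6]
opening: 1.0
```

Run:
```python
from h import *
go(.4505,-.3723,.034,.1)
```

```text
pos [ 0.4523 -0.3696  0.0662] yaw 0.1076 rp [-3.1392e+00 -3.1000e-03] t 17.2 open 93.0
delta tool [-0.0022  0.0025  0.0322] rv [-0.002 -0.003  0.008] dyaw -0.008 alt 3.134 rows>= 0.78 j7 1.22
0 [-0.0022  0.0025  0.0322] [-0.002 -0.003  0.008]
```

Request:
step_arm --commands '[{"ax": -0.002,"ay": -0.003,"az": 0,"fingers": 0.093,"x": -0.002,"y": 0.003,"z": 0.014},{"ax": 0,"ay": 0,"az": 0,"fingers": 0.093,"x": 0,"y": 0,"z": 0.015},{"ax": 0,"ay": 0,"az": 0,"fingers": 0.093,"x": 0,"y": 0,"z": 0},{"ax": 0,"ay": 0,"az": 0,"fingers": 0.093,"x": 0,"y": 0,"z": 0}]'

```text
time: 17.53
ee_pos: [0.4534, -0.372, 0.0397]
eef_rot: [3.139, -0.004, 0.11]
contact_force: [-0.0, -1.0, -0.5]
opening: 1.001
```

Run:
```python
from h import *
go(.4505,-.3723,.034,.1)
```

```text
pos [ 0.4534 -0.372   0.0397] yaw 0.1103 rp [ 3.1386 -0.004 ] t 17.53 open 93.1
delta tool [-0.0029  0.      0.0057] rv [ 0.003 -0.004  0.01 ] dyaw -0.01 alt 3.131 rows>= 0.15 j7 1.24
0 [-0.0029  0.      0.0057] [ 0.003 -0.004  0.01 ]
```

Request:
step_arm --commands '[{"ax": 0.003,"ay": -0.004,"az": 0,"fingers": 0.093,"x": -0.003,"y": 0,"z": 0.004},{"ax": 0,"ay": 0,"az": 0,"fingers": 0.04,"x": 0,"y": 0,"z": 0},{"ax": 0,"ay": 0,"az": 0,"fingers": 0.04,"x": 0,"y": 0,"z": 0},{"ax": 0,"ay": 0,"az": 0,"fingers": 0.04,"x": 0,"y": 0,"z": 0},{"ax": 0,"ay": 0,"az": 0,"fingers": 0.04,"x": 0,"y": 0,"z": 0},{"ax": 0,"ay": 0,"az": 0,"fingers": 0.04,"x": 0,"y": 0,"z": 0},{"ax": 0,"ay": 0,"az": 0,"fingers": 0.04,"x": 0,"y": 0,"z": 0}]' --squeeze 20

```text
time: 18.12
ee_pos: [0.4515, -0.3732, 0.0391]
eef_rot: [3.139, -0.003, 0.11]
contact_force: [-0.5, 0.9, 0.1]
opening: 0.62
```

Run:
```python
from h import *
d=wr(); np.savez("w21.npz",**d); crop(d,150,150,340,260,2.3,"w21.png")
go(.4505,-.3723,.034,.1)
```

```text
pos [ 0.4514 -0.3733  0.0391] yaw 0.1104 rp [ 3.1387e+00 -3.1000e-03] t 18.17 open 54.1
delta tool [-0.0008 -0.0011  0.0051] rv [ 0.003 -0.003  0.01 ] dyaw -0.01 alt 3.131 rows>= 0.13 j7 1.24
0 [-0.0008 -0.0011  0.0051] [ 0.003 -0.003  0.01 ]
```

View pics/w21.png

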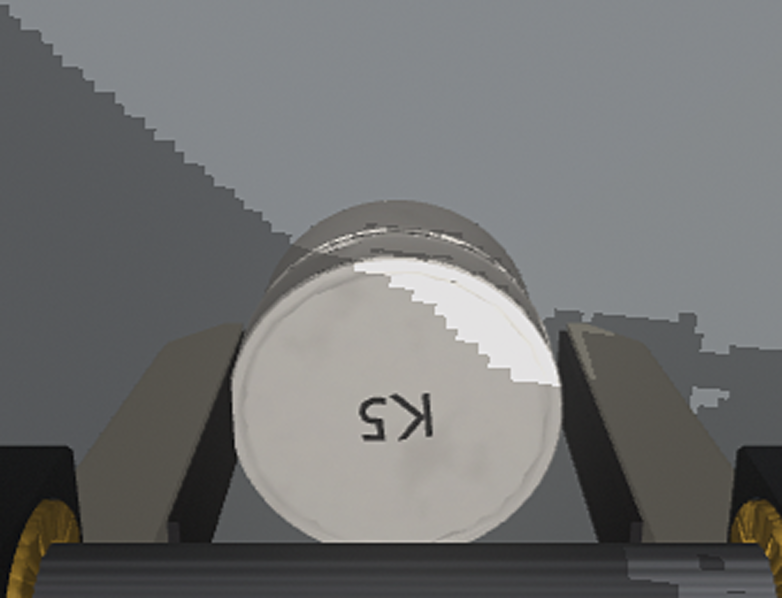

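Request:
step_arm --commands '[{"ax": 0,"ay": 0,"az": 0,"fingers": 0.04,"x": 0,"y": 0,"z": -0.025},{"ax": 0,"ay": 0,"az": 0,"fingers": 0.04,"x": 0,"y": 0,"z": -0.038},{"ax": 0,"ay": 0,"az": -0.02,"fingers": 0.04,"x": 0.002,"y": -0.01,"z": -0.038},{"ax": 0,"ay": 0,"az": -0.02,"fingers": 0.04,"x": 0.006,"y": -0.02,"z": -0.035},{"ax": 0,"ay": 0,"az": -0.03,"fingers": 0.04,"x": 0.01,"y": -0.025,"z": -0.03},{"ax": 0,"ay": 0,"az": -0.03,"fingers": 0.04,"x": 0.012,"y": -0.03,"z": -0.025},{"ax": 0,"ay": 0,"az": -0.03,"fingers": 0.04,"x": 0.014,"y": -0.032,"z": -0.01},{"ax": 0,"ay": 0,"az": -0.03,"fingers": 0.04,"x": 0.016,"y": -0.034,"z": -0.005}]'

```text
time: 18.83
ee_pos: [0.4795, -0.2164, 0.2517]
eef_rot: [3.139, 0.001, 0.26]
contact_force: [1.4, -0.1, -1.1]
opening: 0.582
```

Run:
```python
from h import *
go(.516,.269,.235,.6)
```

```text
pos [ 0.4795 -0.2164  0.2517] yaw 0.2602 rp [3.1387e+00 1.4000e-03] t 18.83 open 54.2
delta tool [ 0.1602 -0.4597  0.0151] rv [ 0.003  0.002 -0.34 ] dyaw 0.34 alt -2.802 rows>= 11.68 j7 0.9
0 [ 0.0134 -0.0383  0.0013] [ 0.     0.    -0.028]
1 [ 0.0144 -0.0379  0.0013] [ 0.     0.    -0.028]
2 [ 0.0155 -0.0375  0.0013] [ 0.     0.    -0.028]
3 [ 0.0166 -0.037   0.0013] [ 0.     0.    -0.028]
4 [ 0.0176 -0.0366  0.0013] [ 0.     0.    -0.028]
5 [ 0.0186 -0.036   0.0013] [ 0.     0.    -0.028]
6 [ 0.0196 -0.0355  0.0013] [ 0.     0.    -0.028]
7 [ 0.0206 -0.0349  0.0013] [ 0.     0.    -0.028]
8 [ 0.0216 -0.0343  0.0013] [ 0.     0.    -0.028]
9 [ 0.0226 -0.0337  0.0014] [ 0.     0.    -0.028]
10 [ 0.0235 -0.0331  0.0014] [ 0.     0.    -0.028]
11 [ 0.0244 -0.0324  0.0014] [ 0.     0.    -0.028]
```

Request:
step_arm --commands '[{"ax": 0,"ay": 0,"az": -0.028,"fingers": 0.04,"x": 0.013,"y": -0.038,"z": 0},{"ax": 0,"ay": 0,"az": -0.028,"fingers": 0.04,"x": 0.014,"y": -0.038,"z": 0},{"ax": 0,"ay": 0,"az": -0.028,"fingers": 0.04,"x": 0.015,"y": -0.038,"z": 0},{"ax": 0,"ay": 0,"az": -0.028,"fingers": 0.04,"x": 0.017,"y": -0.037,"z": 0},{"ax": 0,"ay": 0,"az": -0.028,"fingers": 0.04,"x": 0.018,"y": -0.037,"z": 0},{"ax": 0,"ay": 0,"az": -0.028,"fingers": 0.04,"x": 0.019,"y": -0.036,"z": 0},{"ax": 0,"ay": 0,"az": -0.028,"fingers": 0.04,"x": 0.02,"y": -0.036,"z": 0},{"ax": 0,"ay": 0,"az": -0.028,"fingers": 0.04,"x": 0.021,"y": -0.035,"z": 0}]'

```text
time: 19.5
ee_pos: [0.5018, 0.1163, 0.2549]
eef_rot: [3.136, -0.006, 0.493]
contact_force: [1.4, 0.2, -0.4]
opening: 0.581
```

Request:
step_arm --commands '[{"ax": 0,"ay": 0,"az": -0.028,"fingers": 0.04,"x": 0.022,"y": -0.034,"z": 0.01},{"ax": 0,"ay": 0,"az": -0.028,"fingers": 0.04,"x": 0.023,"y": -0.034,"z": 0.01},{"ax": 0,"ay": 0,"az": -0.028,"fingers": 0.04,"x": 0.023,"y": -0.033,"z": 0.01},{"ax": 0,"ay": 0,"az": -0.028,"fingers": 0.04,"x": 0.02,"y": -0.025,"z": 0},{"ax": 0,"ay": 0,"az": 0,"fingers": 0.04,"x": 0,"y": 0,"z": 0},{"ax": 0,"ay": 0,"az": 0,"fingers": 0.04,"x": 0,"y": 0,"z": 0}]'

```text
time: 20.0
ee_pos: [0.5102, 0.282, 0.2244]
eef_rot: [3.138, -0.008, 0.626]
contact_force: [0.5, -1.0, -0.9]
opening: 0.58
```

Run:
```python
from h import *
d=wr(); np.savez("w22.npz",**d); cv2.imwrite("pics/w22.png",d["image"][:,:,::-1])
go(.478,.3277,.1,.6)
```

```text
pos [0.5102 0.2824 0.2245] yaw 0.6262 rp [ 3.1387 -0.0081] t 20.05 open 54.1
delta tool [-0.0005 -0.0559  0.1243] rv [ 0.003 -0.008  0.026] dyaw -0.026 alt 3.115 rows>= 3.27 j7 0.29
0 [-0.0001 -0.014   0.0311] [ 0.001 -0.002  0.007]
1 [-0.0002 -0.014   0.0311] [ 0.001 -0.002  0.007]
2 [-0.0002 -0.0139  0.0311] [ 0.001 -0.002  0.007]
3 [-0.0002 -0.0139  0.0311] [ 0.001 -0.002  0.007]
```

View pics/w22.png

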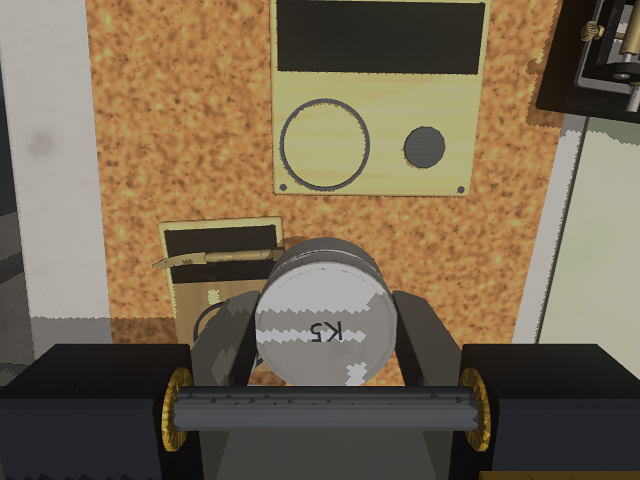

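The large collar is centred at (325,144) and the spigot at (424,147).

Run:
```python
from h import *
d=dict(np.load("w22.npz")); s=env.get_state()
def med(u,v,r=3):
    return np.median([px2w(d,a,b)[2] for a in range(int(u)-r,int(u)+r+1) for b in range(int(v)-r,int(v)+r+1) if d["depth"][b,a]>0])
print(med(325,144,6),med(424,147,5),med(380,40,5))
p=px2w(d,325,144.5,.0195);q=px2w(d,424.5,147,.0215);print("collar",p,"spig",q,np.arctan2(*(q-p)[[1,0]]),np.linalg.norm((q-p)[:2]))
x=np.array([np.cos(.626),np.sin(.626)])*.001
go(p[0]+x[0],p[1]+x[1],.1)
```

```text
0.015576803889750052 0.021373468738915047 0.01627053053007127
collar [0.47762495 0.32823009 0.0195    ] spig [0.5446112  0.37433741 0.0215    ] 0.6028373021386336 0.08132062299736424
pos [0.5102 0.2824 0.2245] yaw 0.6262 rp [ 3.1387 -0.0081] t 20.05 open 54.1
delta tool [ 0.0005 -0.0566  0.1244] rv [ 0.003 -0.008 -0.   ] dyaw 0.0 alt 0.0 rows>= 3.28 j7 0.29
0 [ 0.0001 -0.0141  0.0311] [ 0.001 -0.002 -0.   ]
1 [ 0.0002 -0.0141  0.0311] [ 0.001 -0.002 -0.   ]
2 [ 0.0002 -0.0141  0.0311] [ 0.001 -0.002 -0.   ]
3 [ 0.0003 -0.0141  0.0311] [ 0.001 -0.002 -0.   ]
```

Request:
step_arm --commands '[{"ax": 0.001,"ay": -0.003,"az": 0,"fingers": 0.04,"x": 0,"y": -0.019,"z": 0.03},{"ax": 0.001,"ay": -0.003,"az": 0,"fingers": 0.04,"x": 0,"y": -0.019,"z": 0.034},{"ax": 0.001,"ay": -0.002,"az": 0,"fingers": 0.04,"x": 0.001,"y": -0.018,"z": 0.034},{"ax": 0,"ay": 0,"az": 0,"fingers": 0.04,"x": 0,"y": 0,"z": 0.034},{"ax": 0,"ay": 0,"az": 0,"fingers": 0.04,"x": 0,"y": 0,"z": 0.008},{"ax": 0,"ay": 0,"az": 0,"fingers": 0.04,"x": 0,"y": 0,"z": 0},{"ax": 0,"ay": 0,"az": 0,"fingers": 0.04,"x": 0,"y": 0,"z": 0}]'

```text
time: 20.63
ee_pos: [0.4834, 0.3221, 0.085]
eef_rot: [3.139, -0.007, 0.612]
contact_force: [-0.8, -0.4, -0.5]
opening: 0.584
```

Run:
```python
from h import *
go(.4785,.3287,.066)
```

```text
pos [0.4834 0.3221 0.085 ] yaw 0.6122 rp [ 3.1388 -0.0073] t 20.63 open 54.3
delta tool [-0.0003 -0.0083  0.019 ] rv [ 0.003 -0.007 -0.   ] dyaw 0.0 alt 0.0 rows>= 0.5 j7 0.31
0 [-0.0003 -0.0083  0.019 ] [ 0.003 -0.007 -0.   ]
```

Request:
step_arm --commands '[{"ax": 0.003,"ay": -0.006,"az": 0,"fingers": 0.04,"x": 0,"y": -0.008,"z": 0.014},{"ax": 0,"ay": 0,"az": 0,"fingers": 0.04,"x": 0,"y": 0,"z": 0},{"ax": 0,"ay": 0,"az": 0,"fingers": 0.04,"x": 0,"y": 0,"z": 0}]'

```text
time: 20.88
ee_pos: [0.4817, 0.328, 0.0744]
eef_rot: [-3.142, -0.007, 0.608]
contact_force: [-0.4, 0.3, 0.3]
opening: 0.585
```

Run:
```python
from h import *
d=wr(); np.savez("w23.npz",**d); crop(d,150,150,340,260,2.3,"w23.png")
go(.4785,.3287,.052)
```

```text
pos [0.4815 0.3283 0.0744] yaw 0.6084 rp [-3.1413 -0.0067] t 20.93 open 54.0
delta tool [-0.0024 -0.002   0.0223] rv [-0.    -0.007  0.   ] dyaw 0.0 alt 0.0 rows>= 0.54 j7 0.3
0 [-0.0024 -0.002   0.0223] [-0.    -0.007  0.   ]
```

View pics/w23.png

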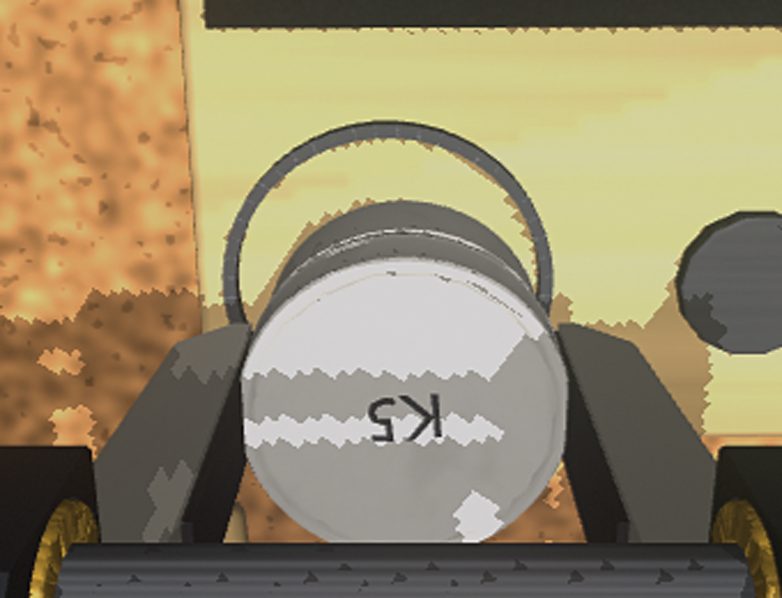

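Request:
step_arm --commands '[{"ax": 0,"ay": -0.006,"az": 0,"fingers": 0.04,"x": -0.003,"y": -0.002,"z": 0.01},{"ax": 0,"ay": 0,"az": 0,"fingers": 0.04,"x": 0,"y": 0,"z": 0},{"ax": 0,"ay": 0,"az": 0,"fingers": 0.04,"x": 0,"y": 0,"z": 0}]'

```text
time: 21.18
ee_pos: [0.4785, 0.3289, 0.0653]
eef_rot: [-3.141, -0.003, 0.608]
contact_force: [-0.4, 1.1, -1.5]
opening: 0.579
```

Run:
```python
from h import *
go(.4785,.3287,.052)
```

```text
pos [0.4785 0.3289 0.0653] yaw 0.6084 rp [-3.141  -0.0034] t 21.18 open 53.8
delta tool [-0.0002  0.0001  0.0133] rv [-0.001 -0.003  0.   ] dyaw 0.0 alt 0.0 rows>= 0.32 j7 0.31
0 [-0.0002  0.0001  0.0133] [-0.001 -0.003  0.   ]
```

Request:
step_arm --commands '[{"ax": 0,"ay": -0.003,"az": 0,"fingers": 0.04,"x": 0,"y": 0,"z": 0.005},{"ax": 0,"ay": 0,"az": 0,"fingers": 0.04,"x": 0,"y": 0,"z": 0.004},{"ax": 0,"ay": 0,"az": 0,"fingers": 0.04,"x": 0,"y": 0,"z": 0},{"ax": 0,"ay": 0,"az": 0,"fingers": 0.04,"x": 0,"y": 0,"z": 0}]'

```text
time: 21.52
ee_pos: [0.4785, 0.329, 0.0555]
eef_rot: [-3.141, -0.0, 0.609]
contact_force: [-0.4, 0.5, -1.4]
opening: 0.578
```

Run:
```python
from h import *
d=wr(); np.savez("w23.npz",**d); crop(d,150,150,340,260,2.3,"w24.png")
go(.4785,.3287,.052)
```

```text
pos [0.4785 0.3289 0.0555] yaw 0.6086 rp [-3.141e+00 -1.000e-04] t 21.57 open 53.7
delta tool [-0.0001  0.0002  0.0035] rv [-0.001 -0.     0.   ] dyaw 0.0 alt 0.0 rows>= 0.08 j7 0.31
0 [-0.0001  0.0002  0.0035] [-0.001 -0.     0.   ]
```

View pics/w24.png

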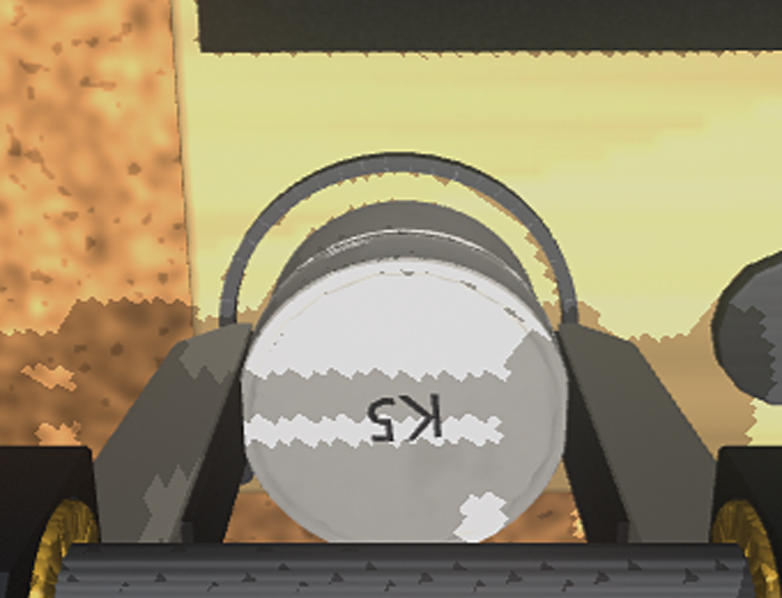

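Well centred in the collar (collar about 399, tin about 404). Lower to contact.

Request:
step_arm --commands '[{"ax": 0,"ay": 0,"az": 0,"fingers": 0.04,"x": -0.001,"y": 0,"z": 0.002},{"ax": 0,"ay": 0,"az": 0,"fingers": 0.04,"x": 0,"y": 0,"z": 0.002}]'

```text
time: 21.73
ee_pos: [0.4778, 0.3283, 0.0515]
eef_rot: [-3.141, -0.001, 0.609]
contact_force: [-0.6, -0.7, -0.3]
opening: 0.584
```

Request:
step_arm --commands '[{"ax": 0,"ay": 0,"az": 0,"fingers": 0.04,"x": 0,"y": 0,"z": 0.001}]'

```text
time: 21.82
ee_pos: [0.4777, 0.3284, 0.0511]
eef_rot: [-3.141, -0.001, 0.608]
contact_force: [-4.4, -2.4, 25.8]
opening: 0.585
```

Request:
step_arm --commands '[{"ax": 0,"ay": 0,"az": 0,"fingers": 0.054,"x": 0,"y": 0,"z": -0.001},{"ax": 0,"ay": 0,"az": 0,"fingers": 0.07,"x": 0,"y": 0,"z": 0},{"ax": 0,"ay": 0,"az": 0,"fingers": 0.08,"x": 0,"y": 0,"z": 0},{"ax": 0,"ay": 0,"az": 0,"fingers": 0.08,"x": 0,"y": 0,"z": 0},{"ax": 0,"ay": 0,"az": 0,"fingers": 0.08,"x": 0,"y": 0,"z": -0.02},{"ax": 0,"ay": 0,"az": 0,"fingers": 0.08,"x": 0,"y": 0,"z": -0.04},{"ax": 0,"ay": 0,"az": 0,"fingers": 0.08,"x": 0,"y": 0.01,"z": -0.04},{"ax": 0,"ay": 0,"az": 0,"fingers": 0.08,"x": 0,"y": 0.02,"z": -0.038}]'

```text
time: 22.48
ee_pos: [0.4898, 0.3044, 0.1859]
eef_rot: [-3.14, 0.015, 0.614]
contact_force: [0.2, 0.4, -0.2]
opening: 0.86
```

Request:
step_arm --commands '[{"ax": 0,"ay": 0,"az": 0,"fingers": 0.08,"x": 0,"y": 0.025,"z": -0.025},{"ax": 0,"ay": 0,"az": 0,"fingers": 0.08,"x": 0,"y": 0.02,"z": -0.02},{"ax": 0,"ay": 0,"az": 0,"fingers": 0.08,"x": 0,"y": 0,"z": 0}]'

```text
time: 22.73
ee_pos: [0.521, 0.2649, 0.2406]
eef_rot: [3.141, 0.004, 0.612]
contact_force: [0.6, -0.7, -0.0]
opening: 0.864
```

Run:
```python
from h import *
d=wr(); np.savez("w25.npz",**d); cv2.imwrite("pics/w25.png",d["image"][:,:,::-1])
go(.58,-.27,.26,.6)
```

```text
pos [0.5194 0.2663 0.2388] yaw 0.613 rp [-3.1409  0.006 ] t 22.78 open 79.8
delta tool [-0.2591  0.4735 -0.02  ] rv [-0.001  0.006  0.013] dyaw -0.013 alt 3.129 rows>= 12.95 j7 0.31
0 [-0.0185  0.0338 -0.0014] [-0.     0.     0.001]
1 [-0.0185  0.0338 -0.0014] [-0.     0.     0.001]
2 [-0.0184  0.0339 -0.0014] [-0.     0.     0.001]
3 [-0.0184  0.0339 -0.0014] [-0.     0.     0.001]
4 [-0.0184  0.0339 -0.0015] [-0.     0.     0.001]
5 [-0.0183  0.0339 -0.0015] [-0.     0.     0.001]
6 [-0.0183  0.0339 -0.0015] [-0.     0.     0.001]
7 [-0.0183  0.0339 -0.0015] [-0.     0.     0.001]
8 [-0.0183  0.034  -0.0015] [-0.     0.     0.001]
9 [-0.0182  0.034  -0.0015] [-0.     0.     0.001]
10 [-0.0182  0.034  -0.0015] [-0.     0.     0.001]
11 [-0.0182  0.034  -0.0015] [-0.     0.     0.001]
12 [-0.0181  0.034  -0.0015] [-0.     0.     0.001]
13 [-0.0181  0.034  -0.0015] [-0.     0.     0.001]
```

View pics/w25.png

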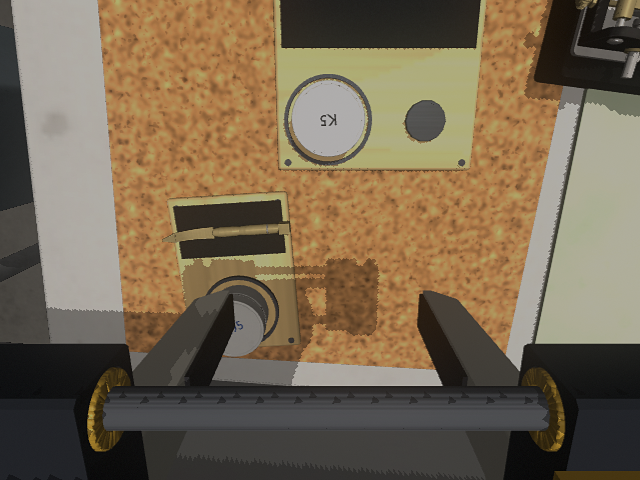

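K5 stands inside the large collar at (328,119). Now the ring.

Request:
step_arm --commands '[{"ax": 0,"ay": 0,"az": 0,"fingers": 0.08,"x": -0.018,"y": 0.034,"z": -0.002},{"ax": 0,"ay": 0,"az": 0,"fingers": 0.08,"x": -0.018,"y": 0.034,"z": -0.002},{"ax": 0,"ay": 0,"az": 0,"fingers": 0.08,"x": -0.018,"y": 0.034,"z": -0.002},{"ax": 0,"ay": 0,"az": 0,"fingers": 0.08,"x": -0.018,"y": 0.034,"z": -0.002},{"ax": 0,"ay": 0,"az": 0,"fingers": 0.08,"x": -0.018,"y": 0.034,"z": -0.002},{"ax": 0,"ay": 0,"az": 0,"fingers": 0.08,"x": -0.018,"y": 0.034,"z": 0},{"ax": 0,"ay": 0,"az": 0,"fingers": 0.08,"x": -0.018,"y": 0.034,"z": 0},{"ax": 0,"ay": 0,"az": 0,"fingers": 0.08,"x": -0.018,"y": 0.034,"z": 0}]'

```text
time: 23.45
ee_pos: [0.5555, -0.0307, 0.2385]
eef_rot: [-3.129, 0.014, 0.641]
contact_force: [1.3, 0.5, -0.3]
opening: 0.862
```

Run:
```python
from h import *
go(.594,-.298,.16,.6)
```

```text
pos [ 0.5555 -0.0307  0.2385] yaw 0.6405 rp [-3.1292  0.0142] t 23.45 open 80.2
delta tool [-0.1278  0.2383  0.0774] rv [-0.012  0.014  0.04 ] dyaw -0.041 alt 3.101 rows>= 6.74 j7 0.86
0 [-0.0183  0.034   0.0111] [-0.002  0.002  0.006]
1 [-0.0181  0.0341  0.0111] [-0.002  0.002  0.006]
2 [-0.0179  0.0342  0.0111] [-0.002  0.002  0.006]
3 [-0.0177  0.0343  0.0111] [-0.002  0.002  0.006]
4 [-0.0176  0.0344  0.0111] [-0.002  0.002  0.006]
5 [-0.0174  0.0345  0.0112] [-0.002  0.002  0.006]
6 [-0.0172  0.0345  0.0112] [-0.002  0.002  0.006]
```

Request:
step_arm --commands '[{"ax": -0.002,"ay": 0.002,"az": 0.006,"fingers": 0.08,"x": -0.018,"y": 0.034,"z": 0.004},{"ax": -0.002,"ay": 0.002,"az": 0.006,"fingers": 0.08,"x": -0.018,"y": 0.034,"z": 0.008},{"ax": -0.002,"ay": 0.002,"az": 0.006,"fingers": 0.08,"x": -0.018,"y": 0.034,"z": 0.012},{"ax": -0.002,"ay": 0.002,"az": 0.006,"fingers": 0.08,"x": -0.018,"y": 0.034,"z": 0.014},{"ax": -0.002,"ay": 0.002,"az": 0.006,"fingers": 0.08,"x": -0.018,"y": 0.034,"z": 0.014},{"ax": -0.002,"ay": 0.002,"az": 0.006,"fingers": 0.08,"x": -0.018,"y": 0.034,"z": 0.014},{"ax": 0,"ay": 0,"az": 0,"fingers": 0.08,"x": -0.016,"y": 0.028,"z": 0.012},{"ax": 0,"ay": 0,"az": 0,"fingers": 0.08,"x": 0,"y": 0,"z": 0}]'

```text
time: 24.12
ee_pos: [0.5874, -0.3, 0.1436]
eef_rot: [-3.131, 0.009, 0.606]
contact_force: [-0.4, -0.5, -0.4]
opening: 0.862
```

Run:
```python
from h import *
d=wr(); np.savez("w26.npz",**d); cv2.imwrite("pics/w26.png",d["image"][:,:,::-1])
go(.594,-.298,.06,.6)
```

```text
pos [ 0.5875 -0.2967  0.1438] yaw 0.6071 rp [-3.1291  0.0081] t 24.17 open 80.4
delta tool [0.0053 0.0058 0.0837] rv [-0.012  0.008  0.007] dyaw -0.007 alt 3.135 rows>= 2.02 j7 1.3
0 [0.0018 0.0019 0.0279] [-0.004  0.003  0.002]
1 [0.0017 0.0018 0.0279] [-0.004  0.003  0.002]
2 [0.0016 0.0017 0.0279] [-0.004  0.003  0.002]
```

View pics/w26.png

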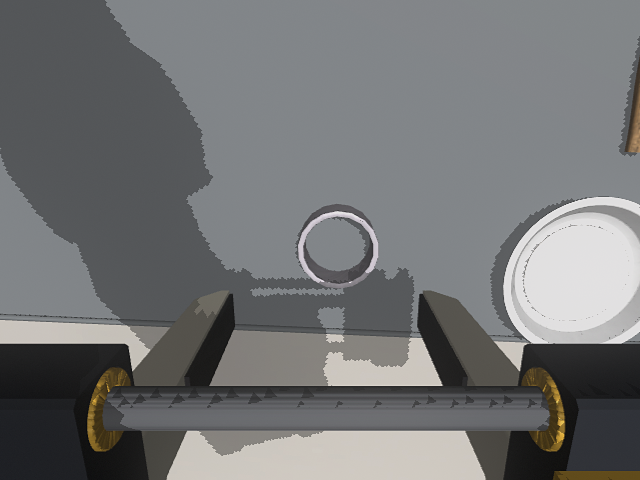

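Run:
```python
from h import *
d=dict(np.load("w26.npz"));s=env.get_state();R=Ro.from_euler('xyz',s['eef_rot']).as_matrix()
f=lambda u,v,z:(R.T@(px2w(d,u,v,z)-s['ee_pos'])).round(4)
print(px2w(d,338.5,249,.0282),f(338.5,249,.0282),f(298.5,249,.0282),f(378.5,249,.0282),"dish",f(503,275,.02))
```

```text
[ 0.59478846 -0.29819664  0.0282    ] [0.0061 0.0068 0.1155] [-0.0202  0.0068  0.1157] [0.0323 0.0068 0.1152] dish [0.1196 0.028  0.1225]
```

Request:
step_arm --commands '[{"ax": -0.006,"ay": 0.004,"az": 0,"fingers": 0.08,"x": 0.004,"y": 0.003,"z": 0.035},{"ax": -0.006,"ay": 0.004,"az": 0,"fingers": 0.08,"x": 0.003,"y": 0.003,"z": 0.035},{"ax": 0,"ay": 0,"az": 0,"fingers": 0.08,"x": 0,"y": 0,"z": 0.01},{"ax": 0,"ay": 0,"az": 0,"fingers": 0.08,"x": 0,"y": 0,"z": 0},{"ax": 0,"ay": 0,"az": 0,"fingers": 0.08,"x": 0,"y": 0,"z": 0}]'

```text
time: 24.58
ee_pos: [0.5967, -0.2887, 0.0583]
eef_rot: [-3.134, -0.001, 0.611]
contact_force: [-0.0, -0.2, 0.6]
opening: 0.86
```

Run:
```python
from h import *
go(.5955,-.298,.028)
```

```text
pos [ 0.5967 -0.2887  0.0583] yaw 0.6113 rp [-3.1338e+00 -9.0000e-04] t 24.58 open 80.0
delta tool [-0.0064  0.0072  0.0303] rv [-0.008 -0.001  0.   ] dyaw 0.0 alt 0.0 rows>= 0.76 j7 1.34
0 [-0.0064  0.0072  0.0303] [-0.008 -0.001  0.   ]
```

Request:
step_arm --commands '[{"ax": -0.008,"ay": 0,"az": 0,"fingers": 0.08,"x": -0.006,"y": 0.007,"z": 0.008},{"ax": 0,"ay": 0,"az": 0,"fingers": 0.08,"x": 0,"y": 0,"z": 0},{"ax": 0,"ay": 0,"az": 0,"fingers": 0.08,"x": 0,"y": 0,"z": 0}]'

```text
time: 24.83
ee_pos: [0.5975, -0.2966, 0.053]
eef_rot: [3.139, -0.003, 0.615]
contact_force: [0.5, -0.2, 0.2]
opening: 0.863
```

Run:
```python
from h import *
go(.5955,-.298,.028)
```

```text
pos [ 0.5975 -0.2966  0.053 ] yaw 0.6146 rp [ 3.1389e+00 -3.0000e-03] t 24.83 open 80.3
delta tool [-0.0025 -0.      0.025 ] rv [ 0.003 -0.003 -0.   ] dyaw 0.0 alt 0.0 rows>= 0.6 j7 1.35
0 [-0.0025 -0.      0.025 ] [ 0.003 -0.003 -0.   ]
```

Request:
step_arm --commands '[{"ax": 0.003,"ay": -0.003,"az": 0,"fingers": 0.08,"x": -0.002,"y": 0,"z": 0.012},{"ax": 0,"ay": 0,"az": 0,"fingers": 0.08,"x": 0,"y": 0,"z": 0.01},{"ax": 0,"ay": 0,"az": 0,"fingers": 0.08,"x": 0,"y": 0,"z": 0},{"ax": 0,"ay": 0,"az": 0,"fingers": 0.08,"x": 0,"y": 0,"z": 0}]'

```text
time: 25.17
ee_pos: [0.597, -0.2987, 0.0318]
eef_rot: [3.138, -0.002, 0.614]
contact_force: [-0.6, -0.6, 1.6]
opening: 0.865
```

Run:
```python
from h import *
go(.5955,-.298,.028)
d=wr(); np.savez("w27.npz",**d); crop(d,150,150,340,260,2.3,"w27.png")
```

```text
pos [ 0.597  -0.2987  0.0318] yaw 0.6142 rp [ 3.1382e+00 -2.2000e-03] t 25.17 open 80.5
delta tool [-0.0009 -0.0015  0.0038] rv [ 0.003 -0.002 -0.   ] dyaw 0.0 alt 0.0 rows>= 0.1 j7 1.36
0 [-0.0009 -0.0015  0.0038] [ 0.003 -0.002 -0.   ]
```

View pics/w27.png

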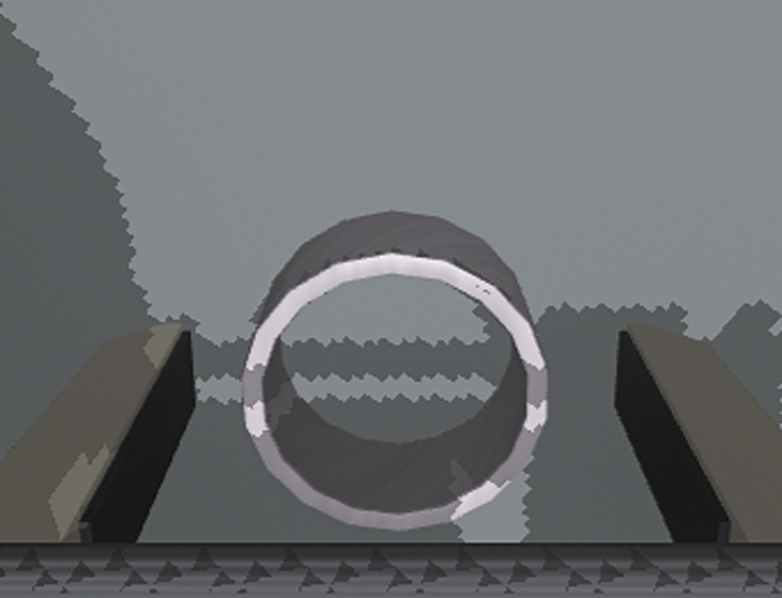

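Request:
step_arm --commands '[{"ax": 0.002,"ay": -0.002,"az": 0,"fingers": 0.08,"x": -0.001,"y": -0.001,"z": 0.003},{"ax": 0,"ay": 0,"az": 0,"fingers": 0.035,"x": 0,"y": 0,"z": 0},{"ax": 0,"ay": 0,"az": 0,"fingers": 0.035,"x": 0,"y": 0,"z": 0},{"ax": 0,"ay": 0,"az": 0,"fingers": 0.035,"x": 0,"y": 0,"z": 0},{"ax": 0,"ay": 0,"az": 0,"fingers": 0.035,"x": 0,"y": 0,"z": 0},{"ax": 0,"ay": 0,"az": 0,"fingers": 0.035,"x": 0,"y": 0,"z": 0},{"ax": 0,"ay": 0,"az": 0,"fingers": 0.035,"x": 0,"y": 0,"z": 0}]' --squeeze 20

```text
time: 25.8
ee_pos: [0.5955, -0.2985, 0.0289]
eef_rot: [3.14, -0.0, 0.614]
contact_force: [-0.6, -0.7, -0.8]
opening: 0.586
```

Run:
```python
from h import *
go(.595,-.298,.028)
d=wr(); np.savez("w27.npz",**d); crop(d,150,150,340,260,2.3,"w28.png")
```

```text
pos [ 0.5955 -0.2985  0.0289] yaw 0.614 rp [ 3.1404 -0.    ] t 25.8 open 54.5
delta tool [-0.0001 -0.0007  0.0009] rv [ 0.001 -0.    -0.   ] dyaw 0.0 alt 0.0 rows>= 0.03 j7 1.36
0 [-0.0001 -0.0007  0.0009] [ 0.001 -0.    -0.   ]
```

View pics/w28.png

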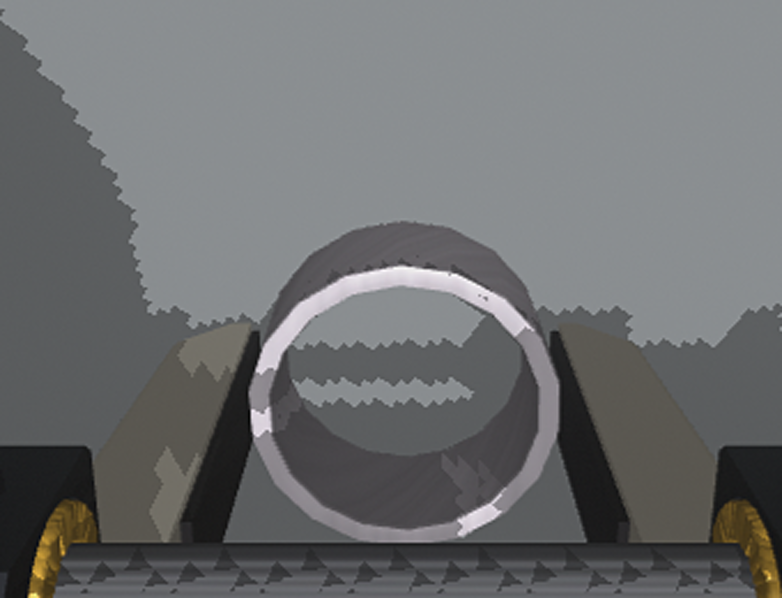

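Run:
```python
from h import *
d=dict(np.load("w27.npz"));s=env.get_state();R=Ro.from_euler('xyz',s['eef_rot']).as_matrix()
f=lambda x,y,z:(R.T@(C(d,x,y,150,150,2.3,z)-s['ee_pos'])).round(4)
print("ring L R top bottom",f(250,400,.0282),f(559,400,.0282),f(404,267,.0282),f(404,544,.0282))
t=dict(np.load("top0.npz"))
for u0,v0,u1,v1 in [(95,160,150,225)]:
    P=np.array([px2w(t,u,v) for u in range(u0,u1) for v in range(v0,v1)])
    m=P[:,2]>.03; P=P[m]; print("tall", P.min(0).round(3),P.max(0).round(3))
    m=P[:,2]>.09; Q=P[m]; print("taller", Q.min(0).round(3),Q.max(0).round(3))
    # nearest to spigot
    D=np.hypot(P[:,0]-.545,P[:,1]-.375); i=D.argsort()[:5]; print(P[i].round(3),D[i])
```

```text
ring L R top bottom [-0.0266 -0.0021  0.0006] [ 0.026  -0.0021  0.0006] [-0.0004 -0.0261  0.0006] [-0.0004  0.0265  0.0007]
tall [ 0.218 -0.087  0.031] [0.726 0.606 1.84 ]
taller [ 0.218 -0.087  0.09 ] [0.621 0.533 1.84 ]
[[0.598 0.455 0.062]
 [0.599 0.456 0.041]
 [0.598 0.458 0.032]
 [0.599 0.458 0.043]
 [0.603 0.456 0.039]] [0.09632513 0.09705268 0.09826589 0.09873589 0.09945221]
```

Run:
```python
from h import *
t=dict(np.load("top0.npz"))
P=np.array([px2w(t,u,v) for u in range(90,160) for v in range(150,230) if t["depth"][v,u]>0])
P=P[(P[:,2]>.03)&(P[:,2]<.4)]
for lo in (.03,.06,.09,.12): 
    Q=P[P[:,2]>lo]; print(lo,len(Q),Q.min(0).round(3),Q.max(0).round(3), "min dist spigot",np.hypot(Q[:,0]-.545,Q[:,1]-.375).min().round(3))
    yx=1.5; r=Q[:,:2]-[.545,.375]; a=abs(r@[np.cos(yx),np.sin(yx)]); b=abs(r@[np.sin(yx),-np.cos(yx)]); print(" inside body box+10:",((a<.104)&(b<.048)).sum())
p=np.array([.5955,-.2985]);g=np.array([.570,.29]);n=15;y0=.614;dy=.886
for i in range(n):
    y=y0+dy*i/n; v=(g-p)/n; print(i,(np.cos(y)*v[0]+np.sin(y)*v[1]).round(4),(np.sin(y)*v[0]-np.cos(y)*v[1]).round(4),round(-dy/n,3))
```

```text
0.03 1581 [0.533 0.455 0.031] [0.726 0.606 0.103] min dist spigot 0.096
 inside body box+10: 28
0.06 912 [0.54  0.455 0.06 ] [0.708 0.589 0.103] min dist spigot 0.096
 inside body box+10: 5
0.09 73 [0.568 0.474 0.09 ] [0.621 0.533 0.103] min dist spigot 0.11
 inside body box+10: 2Traceback (most recent call last):
  File "<stdin>", line 6, in <module>
    return umr_minimum(a, axis, None, out, keepdims, initial, where)
ValueError: zero-size array to reduction operation minimum which has no identity
```

Request:
step_arm --commands '[{"ax": 0,"ay": 0,"az": 0,"fingers": 0.035,"x": 0,"y": 0,"z": -0.02},{"ax": 0,"ay": 0,"az": 0,"fingers": 0.035,"x": 0,"y": 0,"z": -0.038},{"ax": 0,"ay": 0,"az": 0,"fingers": 0.035,"x": 0,"y": 0,"z": -0.038},{"ax": 0,"ay": 0,"az": 0,"fingers": 0.035,"x": 0,"y": 0,"z": -0.038},{"ax": 0,"ay": 0,"az": 0,"fingers": 0.035,"x": 0,"y": 0,"z": -0.038},{"ax": 0,"ay": 0,"az": 0,"fingers": 0.035,"x": 0,"y": 0,"z": -0.03}]'

```text
time: 26.35
ee_pos: [0.5915, -0.2962, 0.2299]
eef_rot: [-3.129, 0.009, 0.614]
contact_force: [1.0, -0.0, -0.5]
opening: 0.581
```

Run:
```python
from h import *
go(.605,.37,.235,1.9)
```

```text
pos [ 0.5915 -0.2962  0.2299] yaw 0.6136 rp [-3.1285  0.0092] t 26.35 open 54.0
delta tool [ 0.3946 -0.537  -0.0017] rv [-0.017 -0.    -1.286] dyaw 1.286 alt -1.855 rows>= 15.98 j7 1.26
0 [ 0.0232 -0.0316 -0.0001] [-0.001 -0.    -0.076]
1 [ 0.0255 -0.0297 -0.0001] [-0.001 -0.    -0.076]
2 [ 0.0277 -0.0277 -0.0002] [-0.001 -0.    -0.076]
3 [ 0.0297 -0.0256 -0.0002] [-0.001 -0.    -0.076]
4 [ 0.0316 -0.0232 -0.0002] [-0.001 -0.    -0.076]
5 [ 0.0332 -0.0208 -0.0002] [-0.001 -0.    -0.076]
6 [ 0.0347 -0.0182 -0.0003] [-0.001 -0.    -0.076]
7 [ 0.036  -0.0155 -0.0003] [-0.001 -0.    -0.076]
8 [ 0.0371 -0.0128 -0.0003] [-0.001 -0.    -0.076]
9 [ 0.0379 -0.0099 -0.0003] [-0.001 -0.    -0.076]
10 [ 0.0386 -0.007  -0.0003] [-0.001 -0.    -0.076]
11 [ 0.039  -0.0041 -0.0003] [-0.001 -0.    -0.076]
12 [ 0.0392 -0.0011 -0.0003] [-0.001 -0.    -0.076]
13 [ 0.0392  0.0018 -0.0003] [-0.001 -0.    -0.076]
14 [ 0.0389  0.0048 -0.0003] [-0.001 -0.    -0.076]
15 [ 0.0384  0.0077 -0.0003] [-0.001 -0.    -0.076]
16 [ 0.0377  0.0106 -0.0003] [-0.001 -0.    -0.076]
```

Request:
step_arm --commands '[{"ax": -0.002,"ay": 0,"az": -0.076,"fingers": 0.035,"x": 0.023,"y": -0.032,"z": -0.002},{"ax": -0.002,"ay": 0,"az": -0.076,"fingers": 0.035,"x": 0.025,"y": -0.03,"z": -0.002},{"ax": -0.002,"ay": 0,"az": -0.076,"fingers": 0.035,"x": 0.028,"y": -0.028,"z": -0.002},{"ax": -0.002,"ay": 0,"az": -0.076,"fingers": 0.035,"x": 0.03,"y": -0.026,"z": 0},{"ax": 0,"ay": 0,"az": -0.076,"fingers": 0.035,"x": 0.032,"y": -0.023,"z": 0},{"ax": 0,"ay": 0,"az": -0.076,"fingers": 0.035,"x": 0.033,"y": -0.021,"z": 0},{"ax": 0,"ay": 0,"az": -0.076,"fingers": 0.035,"x": 0.035,"y": -0.018,"z": 0},{"ax": 0,"ay": 0,"az": -0.076,"fingers": 0.035,"x": 0.036,"y": -0.015,"z": 0}]'

```text
time: 27.02
ee_pos: [0.5978, 0.0164, 0.2462]
eef_rot: [3.129, 0.008, 1.229]
contact_force: [0.7, -0.7, -1.0]
opening: 0.584
```

Run:
```python
from h import *
go(.605,.37,.235,1.9)
```

```text
pos [0.5978 0.0164 0.2462] yaw 1.2288 rp [3.1292 0.0079] t 27.02 open 54.3
delta tool [ 0.3357 -0.1119  0.0072] rv [ 0.009  0.012 -0.671] dyaw 0.671 alt -2.47 rows>= 8.49 j7 1.24
0 [ 0.0373 -0.0124  0.0008] [ 0.001  0.001 -0.075]
1 [ 0.0381 -0.0096  0.0009] [ 0.001  0.001 -0.075]
2 [ 0.0387 -0.0067  0.0009] [ 0.001  0.001 -0.075]
3 [ 0.0391 -0.0038  0.001 ] [ 0.001  0.001 -0.075]
4 [ 0.0393 -0.0009  0.001 ] [ 0.001  0.001 -0.075]
5 [0.0393 0.002  0.0011] [ 0.001  0.001 -0.075]
6 [0.039  0.0049 0.0011] [ 0.001  0.001 -0.075]
7 [0.0385 0.0078 0.0012] [ 0.001  0.001 -0.075]
8 [0.0378 0.0107 0.0012] [ 0.001  0.001 -0.075]
```

Request:
step_arm --commands '[{"ax": 0.002,"ay": 0.002,"az": -0.075,"fingers": 0.035,"x": 0.037,"y": -0.012,"z": 0.001},{"ax": 0.002,"ay": 0.002,"az": -0.075,"fingers": 0.035,"x": 0.038,"y": -0.01,"z": 0.001},{"ax": 0.002,"ay": 0.002,"az": -0.075,"fingers": 0.035,"x": 0.039,"y": -0.007,"z": 0.001},{"ax": 0.002,"ay": 0.002,"az": -0.075,"fingers": 0.035,"x": 0.039,"y": -0.004,"z": 0.001},{"ax": 0,"ay": 0,"az": -0.075,"fingers": 0.035,"x": 0.039,"y": -0.001,"z": 0.001},{"ax": 0,"ay": 0,"az": -0.075,"fingers": 0.035,"x": 0.039,"y": 0.002,"z": 0.001},{"ax": 0,"ay": 0,"az": -0.075,"fingers": 0.035,"x": 0.039,"y": 0.005,"z": 0.001},{"ax": 0,"ay": 0,"az": -0.075,"fingers": 0.035,"x": 0.039,"y": 0.008,"z": 0.001}]'

```text
time: 27.68
ee_pos: [0.5955, 0.3455, 0.238]
eef_rot: [3.138, 0.003, 1.859]
contact_force: [0.1, -0.6, -1.3]
opening: 0.586
```

Request:
step_arm --commands '[{"ax": 0,"ay": 0,"az": -0.075,"fingers": 0.035,"x": 0.03,"y": 0.005,"z": 0.001},{"ax": 0,"ay": 0,"az": 0,"fingers": 0.035,"x": 0,"y": 0,"z": 0},{"ax": 0,"ay": 0,"az": 0,"fingers": 0.035,"x": 0,"y": 0,"z": 0}]'

```text
time: 27.93
ee_pos: [0.5874, 0.3892, 0.2354]
eef_rot: [3.139, -0.002, 1.954]
contact_force: [0.6, -0.7, -1.2]
opening: 0.582
```

Run:
```python
from h import *
d=wr(); np.savez("w29.npz",**d); cv2.imwrite("pics/w29.png",d["image"][:,:,::-1])
go(.5454,.3749,.1,1.9)
```

```text
pos [0.5869 0.3897 0.2353] yaw 1.9547 rp [ 3.1393e+00 -3.1000e-03] t 27.98 open 54.2
delta tool [ 0.0014 -0.0443  0.1352] rv [ 0.002 -0.003  0.055] dyaw -0.055 alt 3.087 rows>= 3.41 j7 1.31
0 [ 0.0003 -0.0111  0.0338] [ 0.001 -0.001  0.014]
1 [ 0.0002 -0.0111  0.0338] [ 0.001 -0.001  0.014]
2 [ 0.0001 -0.011   0.0338] [ 0.001 -0.001  0.014]
3 [-0.     -0.011   0.0338] [ 0.001 -0.001  0.014]
```

View pics/w29.png

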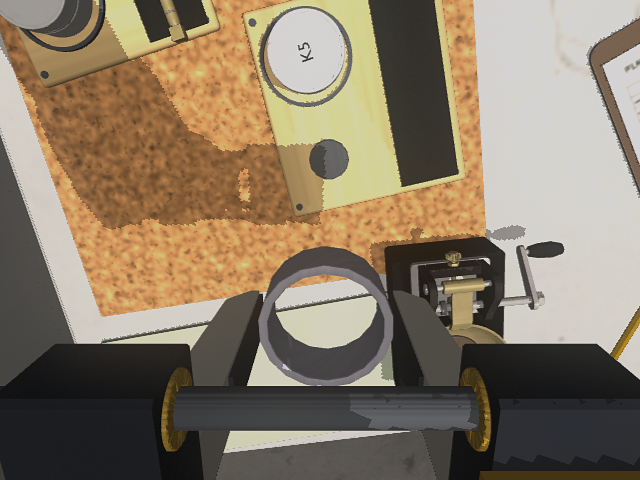

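Run:
```python
from h import *
d=dict(np.load("w29.npz"));s=env.get_state();R=Ro.from_euler('xyz',s['eef_rot']).as_matrix()
p=px2w(d,328.5,159,.0215);print(p,(R.T@(p-s['ee_pos'])).round(4))
x=R[:,0]*.0007
go(p[0]+x[0],p[1]+x[1],.1)
for u,v in [(390,250),(480,240),(455,258)]:
    q=px2w(d,u,v);print(q.round(3),(R.T@(q-p)).round(3))
```

```text
[0.54472966 0.37402594 0.0215    ] [ 0.0005 -0.0454  0.2137]
pos [0.5869 0.3897 0.2353] yaw 1.9547 rp [ 3.1393e+00 -3.1000e-03] t 27.98 open 54.2
delta tool [ 0.0015 -0.0452  0.1352] rv [ 0.002 -0.003 -0.   ] dyaw 0.0 alt 0.0 rows>= 3.42 j7 1.31
0 [ 0.0004 -0.0113  0.0338] [ 0.001 -0.001 -0.   ]
1 [ 0.0004 -0.0113  0.0338] [ 0.001 -0.001 -0.   ]
2 [ 0.0004 -0.0113  0.0338] [ 0.001 -0.001 -0.   ]
3 [ 0.0005 -0.0113  0.0338] [ 0.001 -0.001 -0.   ]
[0.599 0.456 0.02 ] [0.056 0.082 0.002]
[0.561 0.529 0.018] [0.138 0.073 0.004]
[0.574 0.493 0.07 ] [ 0.1    0.072 -0.048]
```

Request:
step_arm --commands '[{"ax": 0.001,"ay": -0.001,"az": 0,"fingers": 0.035,"x": 0,"y": -0.015,"z": 0.03},{"ax": 0.001,"ay": -0.001,"az": 0,"fingers": 0.035,"x": 0,"y": -0.015,"z": 0.034},{"ax": 0,"ay": -0.001,"az": 0,"fingers": 0.035,"x": 0.001,"y": -0.015,"z": 0.034},{"ax": 0,"ay": 0,"az": 0,"fingers": 0.035,"x": 0,"y": 0,"z": 0.034},{"ax": 0,"ay": 0,"az": 0,"fingers": 0.035,"x": 0,"y": 0,"z": 0.02},{"ax": 0,"ay": 0,"az": 0,"fingers": 0.035,"x": 0,"y": 0,"z": 0},{"ax": 0,"ay": 0,"az": 0,"fingers": 0.035,"x": 0,"y": 0,"z": 0}]'

```text
time: 28.57
ee_pos: [0.5486, 0.3636, 0.0821]
eef_rot: [3.135, 0.004, 1.938]
contact_force: [0.8, 0.3, -0.6]
opening: 0.581
```

Run:
```python
from h import *
go(.5447,.3744,.055)
```

```text
pos [0.5486 0.3636 0.0821] yaw 1.938 rp [3.1348 0.0037] t 28.57 open 54.1
delta tool [0.0115 0.0001 0.0271] rv [0.007 0.004 0.   ] dyaw 0.0 alt 0.0 rows>= 0.71 j7 1.28
0 [0.0115 0.0001 0.0271] [0.007 0.004 0.   ]
```

Request:
step_arm --commands '[{"ax": 0.006,"ay": 0.004,"az": 0,"fingers": 0.035,"x": 0.011,"y": 0,"z": 0.015},{"ax": 0,"ay": 0,"az": 0,"fingers": 0.035,"x": 0,"y": 0,"z": 0},{"ax": 0,"ay": 0,"az": 0,"fingers": 0.035,"x": 0,"y": 0,"z": 0}]'

```text
time: 28.82
ee_pos: [0.5473, 0.3737, 0.0694]
eef_rot: [3.137, -0.001, 1.934]
contact_force: [0.5, 0.1, -1.1]
opening: 0.585
```

Run:
```python
from h import *
go(.5447,.3744,.055)
```

```text
pos [0.5473 0.3737 0.0694] yaw 1.9338 rp [ 3.137e+00 -9.000e-04] t 28.82 open 54.4
delta tool [ 0.0016 -0.0022  0.0144] rv [ 0.005 -0.001 -0.   ] dyaw 0.0 alt 0.0 rows>= 0.35 j7 1.27
0 [ 0.0016 -0.0022  0.0144] [ 0.005 -0.001 -0.   ]
```

Request:
step_arm --commands '[{"ax": 0.004,"ay": -0.001,"az": 0,"fingers": 0.035,"x": 0.002,"y": -0.002,"z": 0.012},{"ax": 0,"ay": 0,"az": 0,"fingers": 0.035,"x": 0,"y": 0,"z": 0},{"ax": 0,"ay": 0,"az": 0,"fingers": 0.035,"x": 0,"y": 0,"z": 0}]'

```text
time: 29.07
ee_pos: [0.5459, 0.3765, 0.0587]
eef_rot: [3.137, -0.001, 1.934]
contact_force: [0.1, -0.0, -1.0]
opening: 0.586
```

Run:
```python
from h import *
d=wr(); np.savez("w30.npz",**d); crop(d,150,150,340,260,2.3,"w30.png")
go(.5447,.3744,.055)
```

```text
pos [0.5455 0.3764 0.0585] yaw 1.9341 rp [ 3.1378e+00 -1.2000e-03] t 29.12 open 54.1
delta tool [-0.0016 -0.0015  0.0035] rv [ 0.004 -0.001 -0.   ] dyaw 0.0 alt 0.0 rows>= 0.1 j7 1.27
0 [-0.0016 -0.0015  0.0035] [ 0.004 -0.001 -0.   ]
```

View pics/w30.png

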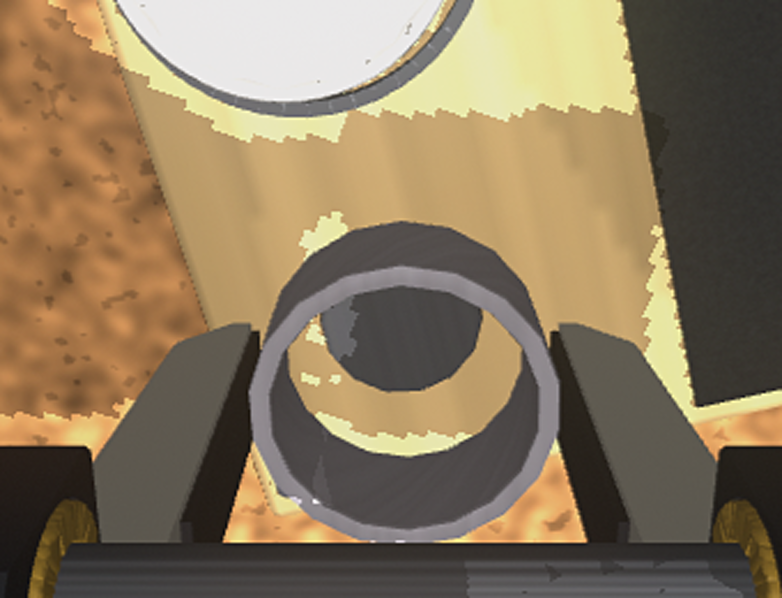

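Run:
```python
from h import *
d=dict(np.load("w30.npz"));s=env.get_state();R=Ro.from_euler('xyz',s['eef_rot']).as_matrix()
f=lambda x,y,z:(R.T@(C(d,x,y,150,150,2.3,z)-s['ee_pos'])).round(4)
print(f(402,390,.0215),f(402,457,.0585-.0257),"x edges",f(321,330,.0215),f(483,330,.0215), "ring top",f(250,400,.0585-.0007),f(559,400,.0578),f(404,267,.0578))
```

```text
[-0.0015  0.0143  0.0371] [-0.0014  0.0236  0.0258] x edges [-0.0182  0.0005  0.037 ] [0.0153 0.0005 0.037 ] ring top [-0.0272 -0.0025  0.0007] [ 0.0254 -0.0025  0.0007] [-0.001  -0.0266  0.0006]
```

Request:
step_arm --commands '[{"ax": 0.003,"ay": -0.001,"az": 0,"fingers": 0.035,"x": -0.0005,"y": -0.0025,"z": 0.004},{"ax": 0,"ay": 0,"az": 0,"fingers": 0.035,"x": 0,"y": 0,"z": 0},{"ax": 0,"ay": 0,"az": 0,"fingers": 0.035,"x": 0,"y": 0,"z": 0}]'

```text
time: 29.37
ee_pos: [0.5434, 0.3751, 0.0548]
eef_rot: [3.14, -0.0, 1.934]
contact_force: [-0.2, 0.3, -1.2]
opening: 0.586
```

Run:
```python
from h import *
d=wr(); np.savez("w30.npz",**d); crop(d,150,150,340,260,2.3,"w31.png")
go(.5447,.3744,.042)
```

```text
pos [0.5432 0.375  0.0547] yaw 1.9343 rp [ 3.1406e+00 -3.0000e-04] t 29.42 open 54.2
delta tool [-0.0011  0.0011  0.0127] rv [ 0.001 -0.    -0.   ] dyaw 0.0 alt 0.0 rows>= 0.31 j7 1.27
0 [-0.0011  0.0011  0.0127] [ 0.001 -0.    -0.   ]
```

View pics/w31.png

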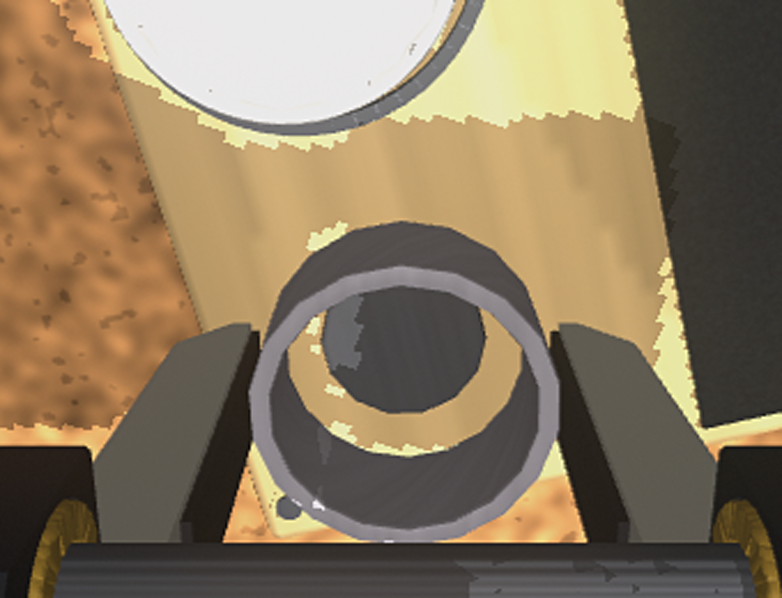

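The spigot sits centred within the ring. Lowering.

Request:
step_arm --commands '[{"ax": 0,"ay": 0,"az": 0,"fingers": 0.035,"x": 0,"y": 0,"z": 0.005},{"ax": 0,"ay": 0,"az": 0,"fingers": 0.035,"x": 0,"y": 0,"z": 0.004},{"ax": 0,"ay": 0,"az": 0,"fingers": 0.035,"x": 0,"y": 0,"z": 0}]'

```text
time: 29.67
ee_pos: [0.5435, 0.375, 0.0453]
eef_rot: [3.14, -0.0, 1.934]
contact_force: [-0.8, 0.2, -0.2]
opening: 0.583
```

Run:
```python
from h import *
d=wr(); crop(d,150,150,340,260,2.3,"w32.png")
go(.5447,.3744,.042)
```

```text
pos [0.5435 0.375  0.0455] yaw 1.9341 rp [ 3.1398e+00 -4.0000e-04] t 29.72 open 54.2
delta tool [-0.001   0.0008  0.0035] rv [ 0.002 -0.    -0.   ] dyaw 0.0 alt 0.0 rows>= 0.09 j7 1.27
0 [-0.001   0.0008  0.0035] [ 0.002 -0.    -0.   ]
```

View pics/w32.png

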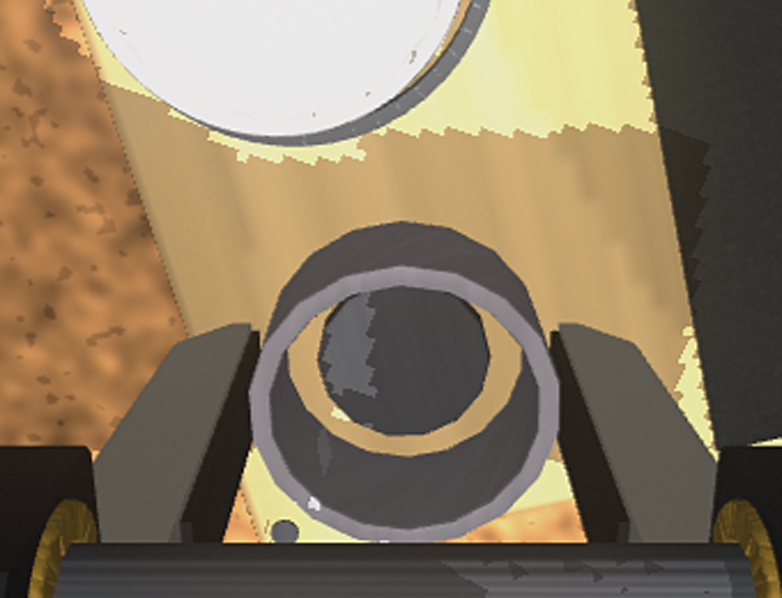

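Request:
step_arm --commands '[{"ax": 0,"ay": 0,"az": 0,"fingers": 0.035,"x": 0,"y": 0.001,"z": 0.002},{"ax": 0,"ay": 0,"az": 0,"fingers": 0.035,"x": 0,"y": 0,"z": 0.002}]'

```text
time: 29.88
ee_pos: [0.5448, 0.3755, 0.0414]
eef_rot: [3.139, -0.0, 1.934]
contact_force: [-0.3, 0.4, 0.1]
opening: 0.585
```

Request:
step_arm --commands '[{"ax": 0,"ay": 0,"az": 0,"fingers": 0.035,"x": 0,"y": 0,"z": 0.001}]'

```text
time: 29.97
ee_pos: [0.5448, 0.3755, 0.0408]
eef_rot: [3.14, -0.001, 1.934]
contact_force: [-4.8, -3.0, 18.3]
opening: 0.585
```

Request:
step_arm --commands '[{"ax": 0,"ay": 0,"az": 0,"fingers": 0.053,"x": 0,"y": 0,"z": -0.001},{"ax": 0,"ay": 0,"az": 0,"fingers": 0.064,"x": 0,"y": 0,"z": 0},{"ax": 0,"ay": 0,"az": 0,"fingers": 0.07,"x": 0,"y": 0,"z": 0},{"ax": 0,"ay": 0,"az": 0,"fingers": 0.07,"x": 0,"y": 0,"z": 0},{"ax": 0,"ay": 0,"az": 0,"fingers": 0.07,"x": 0,"y": 0,"z": -0.02},{"ax": 0,"ay": 0,"az": 0,"fingers": 0.07,"x": 0,"y": 0,"z": -0.04},{"ax": 0,"ay": 0,"az": 0,"fingers": 0.07,"x": 0,"y": 0.01,"z": -0.04},{"ax": 0,"ay": 0,"az": 0,"fingers": 0.07,"x": 0,"y": 0.015,"z": -0.04}]'

```text
time: 30.63
ee_pos: [0.5622, 0.3813, 0.1763]
eef_rot: [-3.125, 0.005, 1.936]
contact_force: [1.3, 0.8, -1.4]
opening: 0.75
```

Request:
step_arm --commands '[{"ax": 0,"ay": 0,"az": 0.04,"fingers": 0.07,"x": 0,"y": 0.02,"z": -0.038},{"ax": 0,"ay": 0,"az": 0,"fingers": 0.07,"x": 0,"y": 0,"z": -0.02},{"ax": 0,"ay": 0,"az": 0,"fingers": 0.07,"x": 0,"y": 0,"z": 0}]'

```text
time: 30.88
ee_pos: [0.5864, 0.391, 0.245]
eef_rot: [-3.138, 0.001, 1.893]
contact_force: [-0.4, -0.3, 0.3]
opening: 0.756
```

Run:
```python
from h import *
d=wr(); np.savez("w33.npz",**d); cv2.imwrite("pics/w33.png",d["image"][:,:,::-1])
go(.677,-.07,.25,.57)
```

```text
pos [0.5861 0.3907 0.2434] yaw 1.8927 rp [-3.1373e+00  1.6000e-03] t 30.93 open 70.1
delta tool [-0.4658 -0.0596 -0.0056] rv [-0.003  0.004  1.323] dyaw -1.323 alt 1.819 rows>= 11.26 j7 1.25
0 [-0.0388 -0.005  -0.0005] [-0.    0.    0.11]
1 [-0.0391 -0.0007 -0.0005] [-0.    0.    0.11]
2 [-0.039   0.0036 -0.0005] [-0.    0.    0.11]
3 [-0.0383  0.0079 -0.0005] [-0.    0.    0.11]
4 [-0.0372  0.0121 -0.0005] [-0.    0.    0.11]
5 [-0.0357  0.0161 -0.0005] [-0.    0.    0.11]
6 [-0.0337  0.0199 -0.0005] [-0.    0.    0.11]
7 [-0.0313  0.0235 -0.0005] [-0.    0.    0.11]
8 [-0.0285  0.0268 -0.0006] [-0.    0.    0.11]
9 [-0.0254  0.0298 -0.0006] [-0.    0.    0.11]
10 [-0.022   0.0324 -0.0006] [-0.    0.    0.11]
11 [-0.0183  0.0346 -0.0006] [-0.    0.    0.11]
```

View pics/w33.png

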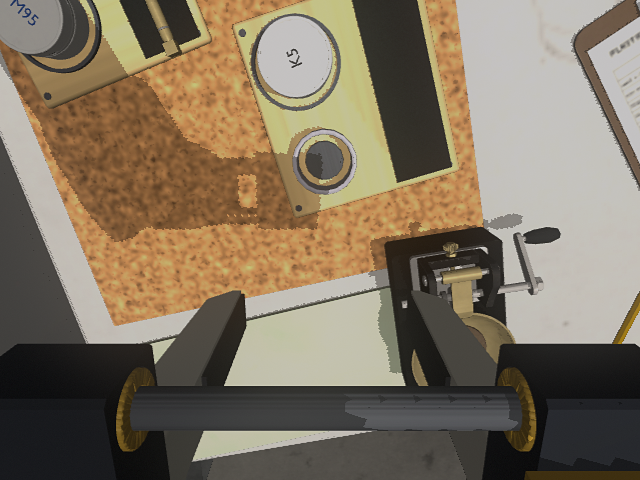

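The ring sits over the spigot at (324,161). Now the brush.

Request:
step_arm --commands '[{"ax": 0,"ay": 0,"az": 0.11,"fingers": 0.05,"x": -0.039,"y": -0.005,"z": -0.001},{"ax": 0,"ay": 0,"az": 0.11,"fingers": 0.05,"x": -0.039,"y": -0.001,"z": -0.001},{"ax": 0,"ay": 0,"az": 0.11,"fingers": 0.05,"x": -0.039,"y": 0.004,"z": -0.001},{"ax": 0,"ay": 0,"az": 0.11,"fingers": 0.05,"x": -0.038,"y": 0.008,"z": -0.001},{"ax": 0,"ay": 0,"az": 0.11,"fingers": 0.05,"x": -0.037,"y": 0.012,"z": -0.001},{"ax": 0,"ay": 0,"az": 0.11,"fingers": 0.05,"x": -0.036,"y": 0.016,"z": -0.001},{"ax": 0,"ay": 0,"az": 0.11,"fingers": 0.05,"x": -0.034,"y": 0.02,"z": -0.001},{"ax": 0,"ay": 0,"az": 0.11,"fingers": 0.05,"x": -0.031,"y": 0.024,"z": -0.001}]'

```text
time: 31.6
ee_pos: [0.6371, 0.0828, 0.2382]
eef_rot: [-3.126, 0.012, 0.996]
contact_force: [0.5, 0.3, -0.4]
opening: 0.535
```

Run:
```python
from h import *
go(.677,-.07,.22,.577)
```

```text
pos [0.6371 0.0828 0.2382] yaw 0.9963 rp [-3.1262  0.0125] t 31.6 open 49.8
delta tool [-0.1063  0.1169  0.0177] rv [-0.013  0.016  0.419] dyaw -0.419 alt 2.722 rows>= 3.81 j7 0.97
0 [-0.0266  0.0292  0.0044] [-0.003  0.004  0.105]
1 [-0.0234  0.0318  0.0044] [-0.003  0.004  0.105]
2 [-0.02    0.0341  0.0045] [-0.003  0.004  0.105]
3 [-0.0163  0.036   0.0045] [-0.003  0.004  0.105]
```

Request:
step_arm --commands '[{"ax": -0.003,"ay": 0.004,"az": 0.105,"fingers": 0.05,"x": -0.026,"y": 0.028,"z": 0},{"ax": -0.003,"ay": 0.004,"az": 0.105,"fingers": 0.05,"x": -0.023,"y": 0.031,"z": 0.005},{"ax": -0.003,"ay": 0.004,"az": 0.105,"fingers": 0.05,"x": -0.02,"y": 0.034,"z": 0.005},{"ax": -0.003,"ay": 0.004,"az": 0.105,"fingers": 0.05,"x": -0.016,"y": 0.03,"z": 0.005},{"ax": 0,"ay": 0,"az": 0,"fingers": 0.05,"x": 0,"y": 0,"z": 0},{"ax": 0,"ay": 0,"az": 0,"fingers": 0.05,"x": 0,"y": 0,"z": 0}]'

```text
time: 32.1
ee_pos: [0.6652, -0.0825, 0.2125]
eef_rot: [3.141, 0.014, 0.536]
contact_force: [-0.1, 1.5, 0.1]
opening: 0.541
```

Run:
```python
from h import *
d=wr(); np.savez("w34.npz",**d); cv2.imwrite("pics/w34.png",d["image"][:,:,::-1])
go(.677,-.07,.22,.577)
```

```text
pos [ 0.6648 -0.0829  0.2124] yaw 0.536 rp [3.1411 0.0152] t 32.15 open 49.9
delta tool [ 0.017  -0.0049 -0.0078] rv [ 0.     0.015 -0.041] dyaw 0.041 alt -3.101 rows>= 0.46 j7 0.86
0 [ 0.017  -0.0049 -0.0078] [ 0.     0.015 -0.041]
```

View pics/w34.png

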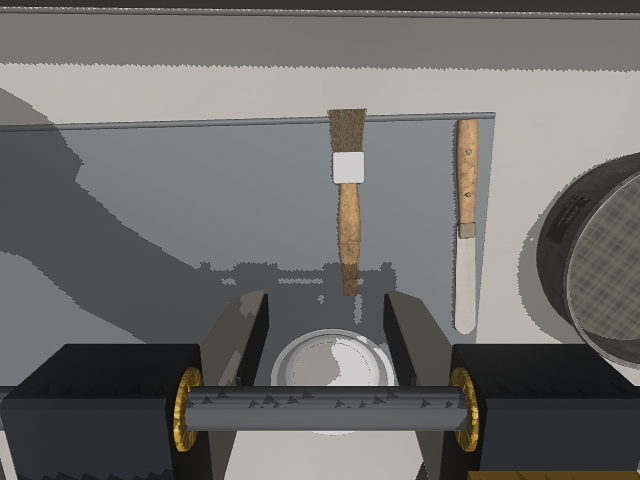

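The bristle brush runs from (348,109) at the bristles to (350,296) at the handle end; the knife at (465,225) is not meant.

Run:
```python
from h import *
d=dict(np.load("w34.npz"));s=env.get_state();R=Ro.from_euler('xyz',s['eef_rot']).as_matrix()
a=px2w(d,347.5,109.5,.009);b=px2w(d,349.5,296,.009);m=(a+b)/2
print(a,b,np.linalg.norm(a-b),"ang",np.arctan2(*(b-a)[[1,0]])+np.pi/2,m)
f=lambda u,v,z:(R.T@(px2w(d,u,v,z)-s['ee_pos'])).round(4)
print("dish",f(332,330,.02),f(275,360,.02))
go(m[0],m[1],.07,.545)
```

```text
[ 0.63425576 -0.00249258  0.009     ] [ 0.72045838 -0.13914592  0.009     ] 0.1615705004621265 ang 0.5627681289699349 [ 0.67735707 -0.07081925  0.009     ]
dish [0.0063 0.1052 0.1924] [-0.0463  0.1367  0.1932]
pos [ 0.6648 -0.0829  0.2124] yaw 0.536 rp [3.1411 0.0152] t 32.15 open 49.9
delta tool [ 0.0192 -0.0041  0.1422] rv [ 0.     0.015 -0.009] dyaw 0.009 alt -3.133 rows>= 3.44 j7 0.86
0 [ 0.0048 -0.001   0.0355] [ 0.     0.004 -0.002]
1 [ 0.0047 -0.001   0.0356] [ 0.     0.004 -0.002]
2 [ 0.0045 -0.001   0.0356] [ 0.     0.004 -0.002]
3 [ 0.0044 -0.001   0.0356] [ 0.     0.004 -0.002]
```

Request:
step_arm --commands '[{"ax": 0,"ay": 0.008,"az": -0.013,"fingers": 0.05,"x": 0.007,"y": -0.001,"z": 0.035},{"ax": 0,"ay": 0.007,"az": -0.013,"fingers": 0.05,"x": 0.007,"y": -0.001,"z": 0.035},{"ax": 0,"ay": 0,"az": 0,"fingers": 0.05,"x": 0.006,"y": -0.002,"z": 0.035},{"ax": 0,"ay": 0,"az": 0,"fingers": 0.05,"x": 0,"y": 0,"z": 0.03},{"ax": 0,"ay": 0,"az": 0,"fingers": 0.05,"x": 0,"y": 0,"z": 0},{"ax": 0,"ay": 0,"az": 0,"fingers": 0.05,"x": 0,"y": 0,"z": 0}]'

```text
time: 32.65
ee_pos: [0.6782, -0.0602, 0.071]
eef_rot: [-3.138, -0.001, 0.578]
contact_force: [0.4, -0.1, 0.8]
opening: 0.535
```

Run:
```python
from h import *
go(.678,-.0705,.0235,.563)
```

```text
pos [ 0.6782 -0.0602  0.071 ] yaw 0.5777 rp [-3.1382e+00 -1.3000e-03] t 32.65 open 49.8
delta tool [-0.0059  0.0087  0.0475] rv [-0.003 -0.001  0.015] dyaw -0.015 alt 3.127 rows>= 1.17 j7 0.94
0 [-0.0029  0.0043  0.0237] [-0.002 -0.001  0.007]
1 [-0.0029  0.0043  0.0238] [-0.002 -0.001  0.007]
```

Request:
step_arm --commands '[{"ax": -0.002,"ay": -0.001,"az": 0.015,"fingers": 0.05,"x": -0.006,"y": 0.008,"z": 0.01},{"ax": 0,"ay": 0,"az": 0,"fingers": 0.05,"x": 0,"y": 0,"z": 0.01},{"ax": 0,"ay": 0,"az": 0,"fingers": 0.05,"x": 0,"y": 0,"z": 0},{"ax": 0,"ay": 0,"az": 0,"fingers": 0.05,"x": 0,"y": 0,"z": 0}]'

```text
time: 32.98
ee_pos: [0.6789, -0.0694, 0.0535]
eef_rot: [3.141, -0.004, 0.565]
contact_force: [0.6, 0.6, 0.0]
opening: 0.538
```

Run:
```python
from h import *
d=wr(); np.savez("w35.npz",**d); cv2.imwrite("pics/w35.png",d["image"][:,:,::-1])
go(.678,-.0705,.0235,.563)
```

```text
pos [ 0.6789 -0.0692  0.0536] yaw 0.5648 rp [ 3.141  -0.0037] t 33.03 open 49.9
delta tool [-0.0016  0.0006  0.0301] rv [ 0.001 -0.004  0.002] dyaw -0.002 alt 3.14 rows>= 0.72 j7 0.95
0 [-0.0016  0.0006  0.0301] [ 0.001 -0.004  0.002]
```

View pics/w35.png

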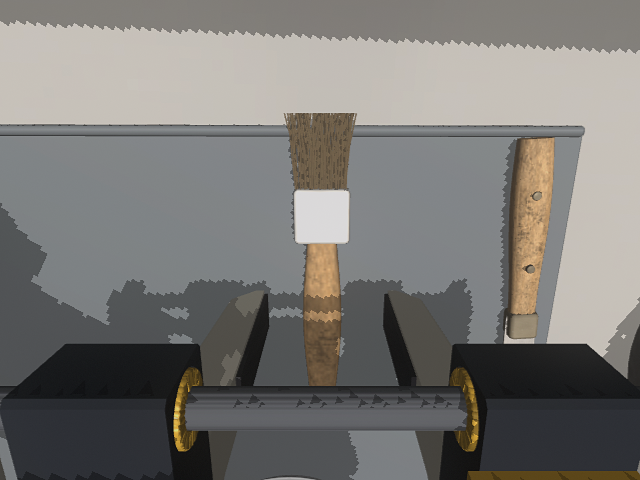

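Request:
step_arm --commands '[{"ax": 0.001,"ay": -0.003,"az": 0,"fingers": 0.05,"x": -0.0015,"y": 0,"z": 0.012},{"ax": 0,"ay": 0,"az": 0,"fingers": 0.05,"x": 0,"y": 0,"z": 0.012},{"ax": 0,"ay": 0,"az": 0,"fingers": 0.05,"x": 0,"y": 0,"z": 0.002},{"ax": 0,"ay": 0,"az": 0,"fingers": 0.05,"x": 0,"y": 0,"z": 0}]'

```text
time: 33.37
ee_pos: [0.679, -0.0702, 0.0275]
eef_rot: [3.14, -0.004, 0.565]
contact_force: [0.8, 0.4, -0.3]
opening: 0.54
```

Run:
```python
from h import *
go(.678,-.0705,.0235,.563)
```

```text
pos [ 0.679  -0.0702  0.0275] yaw 0.5648 rp [ 3.1399 -0.0039] t 33.37 open 50.3
delta tool [-0.001  -0.0003  0.004 ] rv [ 0.002 -0.004  0.002] dyaw -0.002 alt 3.14 rows>= 0.1 j7 0.96
0 [-0.001  -0.0003  0.004 ] [ 0.002 -0.004  0.002]
```

Request:
step_arm --commands '[{"ax": 0.001,"ay": -0.003,"az": 0,"fingers": 0.05,"x": -0.001,"y": 0,"z": 0.003},{"ax": 0,"ay": 0,"az": 0,"fingers": 0.005,"x": 0,"y": 0,"z": 0},{"ax": 0,"ay": 0,"az": 0,"fingers": 0.005,"x": 0,"y": 0,"z": 0},{"ax": 0,"ay": 0,"az": 0,"fingers": 0.005,"x": 0,"y": 0,"z": 0},{"ax": 0,"ay": 0,"az": 0,"fingers": 0.005,"x": 0,"y": 0,"z": 0},{"ax": 0,"ay": 0,"az": 0,"fingers": 0.005,"x": 0,"y": 0,"z": 0},{"ax": 0,"ay": 0,"az": 0,"fingers": 0.005,"x": 0,"y": 0,"z": 0}]' --squeeze 15

```text
time: 33.95
ee_pos: [0.6781, -0.0709, 0.0241]
eef_rot: [3.141, -0.0, 0.565]
contact_force: [-0.5, 0.7, -1.8]
opening: 0.184
```

Run:
```python
from h import *
d=wr(); np.savez("w36.npz",**d); crop(d,200,80,240,300,2,"w36.png")
go(.678,-.0705,.0235,.563)
```

```text
pos [ 0.6781 -0.0709  0.0241] yaw 0.5647 rp [ 3.1411e+00 -3.0000e-04] t 34.0 open 17.2
delta tool [ 0.0001 -0.0004  0.0006] rv [ 0.    -0.     0.002] dyaw -0.002 alt 3.14 rows>= 0.02 j7 0.96
0 [ 0.0001 -0.0004  0.0006] [ 0.    -0.     0.002]
```

View pics/w36.png

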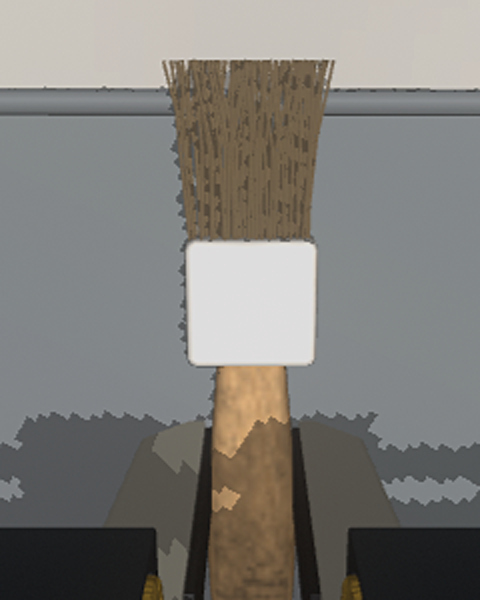

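Run:
```python
from h import *
d=dict(np.load("w36.npz"));s=env.get_state();R=Ro.from_euler('xyz',s['eef_rot']).as_matrix()
f=lambda x,y,z:(R.T@(C(d,x,y,200,80,2,z)-s['ee_pos'])).round(4)
print("bristle end",f(249,60,.006),f(249,60,.009),f(249,60,.013))
```

```text
bristle end [-0.0008 -0.0821  0.0181] [-0.0008 -0.0821  0.0151] [-0.0008 -0.082   0.0111]
```

Request:
step_arm --commands '[{"ax": 0,"ay": 0,"az": 0,"fingers": 0.005,"x": 0,"y": 0,"z": -0.02},{"ax": 0,"ay": 0,"az": 0,"fingers": 0.005,"x": 0,"y": 0,"z": -0.038},{"ax": 0,"ay": 0,"az": 0,"fingers": 0.005,"x": 0,"y": 0,"z": -0.038},{"ax": 0,"ay": 0,"az": 0,"fingers": 0.005,"x": 0,"y": 0,"z": -0.038},{"ax": 0,"ay": 0,"az": 0,"fingers": 0.005,"x": 0,"y": 0,"z": -0.038},{"ax": 0,"ay": 0,"az": 0,"fingers": 0.005,"x": 0,"y": 0,"z": -0.035}]'

```text
time: 34.5
ee_pos: [0.6735, -0.0701, 0.23]
eef_rot: [-3.133, 0.014, 0.564]
contact_force: [0.7, 0.5, -1.4]
opening: 0.184
```

Run:
```python
from h import *
go(.4648,.4188,.23,2.1787-1e-9)
s=env.get_state();cur=s['eef_rot'][2];p=s['ee_pos'];t=np.array([.4648,.4188,.23]);n=15;dy=2.179-cur
for i in range(n):
    y=cur+dy*i/n; v=(t-p)/n; print(i,(np.cos(y)*v[0]+np.sin(y)*v[1]).round(4),(np.sin(y)*v[0]-np.cos(y)*v[1]).round(4),round(-dy/n,3))
```

```text
pos [ 0.6735 -0.0701  0.23  ] yaw 0.5643 rp [-3.1325  0.0138] t 34.5 open 17.1
delta tool [ 0.0851 -0.5248  0.0036] rv [0.003 0.018 1.527] dyaw -1.527 alt 1.614 rows>= 12.75 j7 0.86
0 [ 0.0061 -0.0375  0.0003] [0.    0.001 0.109]
1 [ 0.002  -0.0379  0.0003] [0.    0.001 0.109]
2 [-0.0022 -0.0379  0.0003] [0.    0.001 0.109]
3 [-0.0063 -0.0374  0.0003] [0.    0.001 0.109]
4 [-0.0103 -0.0365  0.0003] [0.    0.001 0.109]
5 [-0.0142 -0.0352  0.0003] [0.    0.001 0.109]
6 [-0.018  -0.0334  0.0003] [0.    0.001 0.109]
7 [-0.0215 -0.0313  0.0002] [0.    0.001 0.109]
8 [-0.0248 -0.0288  0.0002] [0.    0.001 0.109]
9 [-0.0278 -0.0259  0.0002] [0.    0.001 0.109]
10 [-0.0304 -0.0227  0.0002] [0.    0.001 0.109]
11 [-0.0327 -0.0193  0.0001] [0.    0.001 0.109]
12 [-0.0346 -0.0156  0.0001] [0.    0.001 0.109]
13 [-0.0361 -0.0117  0.    ] [0.    0.001 0.109]
0 0.0057 -0.035 -0.108
1 0.0094 -0.0342 -0.108
2 0.013 -0.033 -0.108
3 0.0165 -0.0314 -0.108
4 0.0198 -0.0294 -0.108
5 0.0228 -0.0271 -0.108
6 0.0256 -0.0245 -0.108
7 0.0281 -0.0216 -0.108
8 0.0302 -0.0185 -0.108
9 0.032 -0.0151 -0.108
10 0.0335 -0.0116 -0.108
11 0.0345 -0.0079 -0.108
12 0.0352 -0.0042 -0.108
13 0.0354 -0.0004 -0.108
14 0.0353 0.0034 -0.108
```

Request:
step_arm --commands '[{"ax": 0,"ay": 0.002,"az": -0.108,"fingers": 0.005,"x": 0.006,"y": -0.035,"z": -0.003},{"ax": 0,"ay": 0.002,"az": -0.108,"fingers": 0.005,"x": 0.009,"y": -0.034,"z": -0.003},{"ax": 0,"ay": 0.002,"az": -0.108,"fingers": 0.005,"x": 0.013,"y": -0.033,"z": -0.003},{"ax": 0,"ay": 0.002,"az": -0.108,"fingers": 0.005,"x": 0.017,"y": -0.031,"z": 0},{"ax": 0,"ay": 0.002,"az": -0.108,"fingers": 0.005,"x": 0.02,"y": -0.029,"z": 0},{"ax": 0,"ay": 0,"az": -0.108,"fingers": 0.005,"x": 0.023,"y": -0.027,"z": 0},{"ax": 0,"ay": 0,"az": -0.108,"fingers": 0.005,"x": 0.026,"y": -0.024,"z": 0},{"ax": 0,"ay": 0,"az": -0.108,"fingers": 0.005,"x": 0.028,"y": -0.022,"z": 0}]'

```text
time: 35.17
ee_pos: [0.5639, 0.1886, 0.2534]
eef_rot: [3.128, -0.006, 1.449]
contact_force: [0.0, 0.2, -0.5]
opening: 0.182
```

Run:
```python
from h import *
go(.4648,.4188,.2,2.179)
```

```text
pos [0.5639 0.1886 0.2534] yaw 1.4491 rp [ 3.1279 -0.0058] t 35.17 open 16.9
delta tool [ 0.2162 -0.1271  0.053 ] rv [ 0.015 -0.001 -0.73 ] dyaw 0.73 alt -2.412 rows>= 6.15 j7 1.14
0 [ 0.0309 -0.0182  0.0076] [ 0.002 -0.    -0.104]
1 [ 0.0326 -0.0148  0.0076] [ 0.002 -0.    -0.104]
2 [ 0.034  -0.0113  0.0076] [ 0.002 -0.    -0.104]
3 [ 0.035  -0.0077  0.0076] [ 0.002 -0.    -0.104]
4 [ 0.0356 -0.004   0.0077] [ 0.002 -0.    -0.104]
5 [ 0.0358 -0.0003  0.0077] [ 0.002 -0.    -0.104]
6 [0.0356 0.0035 0.0076] [ 0.002 -0.    -0.104]
```

Request:
step_arm --commands '[{"ax": 0.002,"ay": 0,"az": -0.104,"fingers": 0.005,"x": 0.031,"y": -0.018,"z": 0},{"ax": 0.002,"ay": 0,"az": -0.104,"fingers": 0.005,"x": 0.033,"y": -0.015,"z": 0.008},{"ax": 0.002,"ay": 0,"az": -0.104,"fingers": 0.005,"x": 0.034,"y": -0.011,"z": 0.01},{"ax": 0.002,"ay": 0,"az": -0.104,"fingers": 0.005,"x": 0.035,"y": -0.008,"z": 0.01},{"ax": 0.002,"ay": 0,"az": -0.104,"fingers": 0.005,"x": 0.035,"y": -0.004,"z": 0.012},{"ax": 0.002,"ay": 0,"az": -0.104,"fingers": 0.005,"x": 0.035,"y": 0,"z": 0.012},{"ax": 0.002,"ay": 0,"az": -0.104,"fingers": 0.005,"x": 0.03,"y": 0.003,"z": 0.012},{"ax": 0,"ay": 0,"az": 0,"fingers": 0.005,"x": 0,"y": 0,"z": 0}]'

```text
time: 35.83
ee_pos: [0.454, 0.4294, 0.1908]
eef_rot: [3.133, -0.004, 2.229]
contact_force: [-0.3, 0.3, 0.2]
opening: 0.182
```

Run:
```python
from h import *
d=wr(); np.savez("w37.npz",**d); cv2.imwrite("pics/w37.png",d["image"][:,:,::-1])
go(.4648,.4188,.1,2.179)
```

```text
pos [0.4556 0.4269 0.1915] yaw 2.2222 rp [ 3.1327e+00 -2.6000e-03] t 35.88 open 17.4
delta tool [-0.0123  0.0016  0.0915] rv [ 0.009 -0.003  0.043] dyaw -0.043 alt 3.098 rows>= 2.21 j7 1.34
0 [-0.0041  0.0005  0.0305] [ 0.003 -0.001  0.014]
1 [-0.004   0.0007  0.0305] [ 0.003 -0.001  0.014]
2 [-0.004   0.0008  0.0305] [ 0.003 -0.001  0.014]
```

View pics/w37.png

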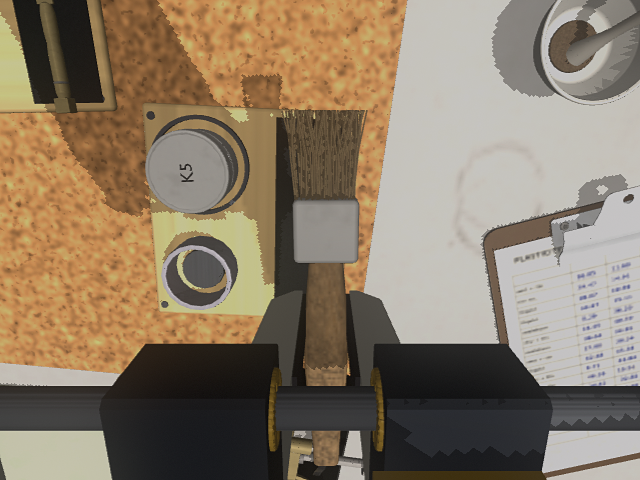

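Request:
step_arm --commands '[{"ax": 0.003,"ay": -0.001,"az": 0.015,"fingers": 0.005,"x": -0.004,"y": 0.001,"z": 0.03},{"ax": 0.003,"ay": -0.001,"az": 0.014,"fingers": 0.005,"x": -0.004,"y": 0.001,"z": 0.03},{"ax": 0.003,"ay": -0.001,"az": 0.014,"fingers": 0.005,"x": -0.003,"y": 0.001,"z": 0.03},{"ax": 0,"ay": 0,"az": 0,"fingers": 0.005,"x": 0,"y": 0,"z": 0.01},{"ax": 0,"ay": 0,"az": 0,"fingers": 0.005,"x": 0,"y": 0,"z": 0},{"ax": 0,"ay": 0,"az": 0,"fingers": 0.005,"x": 0,"y": 0,"z": 0}]'

```text
time: 36.38
ee_pos: [0.4694, 0.4175, 0.092]
eef_rot: [3.136, 0.003, 2.169]
contact_force: [0.0, 0.4, 0.7]
opening: 0.189
```

Run:
```python
from h import *
go(.466,.4197,.06,2.179)
```

```text
pos [0.4694 0.4175 0.092 ] yaw 2.1688 rp [3.1364e+00 2.8000e-03] t 36.38 open 17.5
delta tool [ 0.0039 -0.0017  0.032 ] rv [ 0.005  0.003 -0.01 ] dyaw 0.01 alt -3.131 rows>= 0.77 j7 1.31
0 [ 0.0039 -0.0017  0.032 ] [ 0.005  0.003 -0.01 ]
```

Request:
step_arm --commands '[{"ax": 0.005,"ay": 0.003,"az": -0.01,"fingers": 0.005,"x": 0.004,"y": -0.002,"z": 0.015},{"ax": 0,"ay": 0,"az": 0,"fingers": 0.005,"x": 0,"y": 0,"z": 0.015},{"ax": 0,"ay": 0,"az": 0,"fingers": 0.005,"x": 0,"y": 0,"z": 0},{"ax": 0,"ay": 0,"az": 0,"fingers": 0.005,"x": 0,"y": 0,"z": 0}]'

```text
time: 36.72
ee_pos: [0.4675, 0.4211, 0.0653]
eef_rot: [3.135, -0.002, 2.179]
contact_force: [-0.1, -0.1, -0.1]
opening: 0.184
```

Run:
```python
from h import *
d=wr(); np.savez("w38.npz",**d); cv2.imwrite("pics/w38.png",d["image"][:,:,::-1])
go(.466,.4197,.05,2.179)
```

```text
pos [0.4675 0.421  0.0654] yaw 2.179 rp [ 3.1348e+00 -1.7000e-03] t 36.77 open 17.2
delta tool [-0.0003 -0.0021  0.0153] rv [ 0.007 -0.002 -0.   ] dyaw 0.0 alt -3.142 rows>= 0.37 j7 1.31
0 [-0.0003 -0.0021  0.0153] [ 0.007 -0.002 -0.   ]
```

View pics/w38.png

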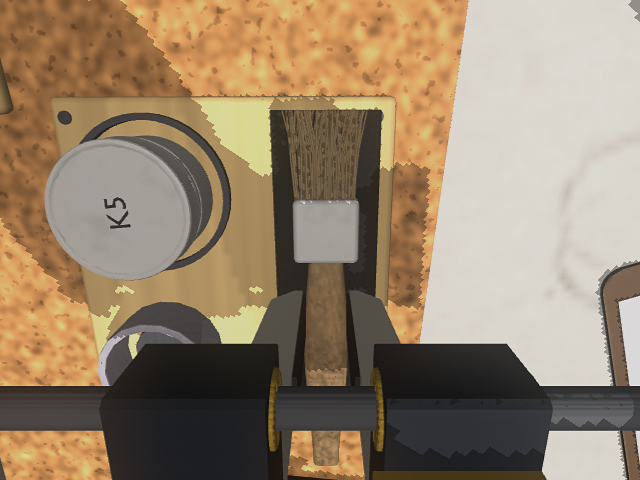

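Run:
```python
from h import *
d=dict(np.load("w38.npz"));s=env.get_state();R=Ro.from_euler('xyz',s['eef_rot']).as_matrix()
f=lambda u,v,z:(R.T@(px2w(d,u,v,z)-s['ee_pos'])).round(4)
z=s['ee_pos'][2]
print("board end",f(326,97.5,.0155),"strip end L/R",f(271,110,.0163),f(382,110,.0163),"bristle end",f(325,110,z-.0151),f(325,110,z-.0181))
crop(d,240,80,170,120,4,"w38c.png")
```

```text
board end [-0.0006 -0.0887  0.0493] strip end L/R [-0.0251 -0.0834  0.0484] [ 0.0243 -0.0834  0.0485] bristle end [-0.001  -0.083   0.0145] [-0.001  -0.083   0.0175]
```

View pics/w38c.png

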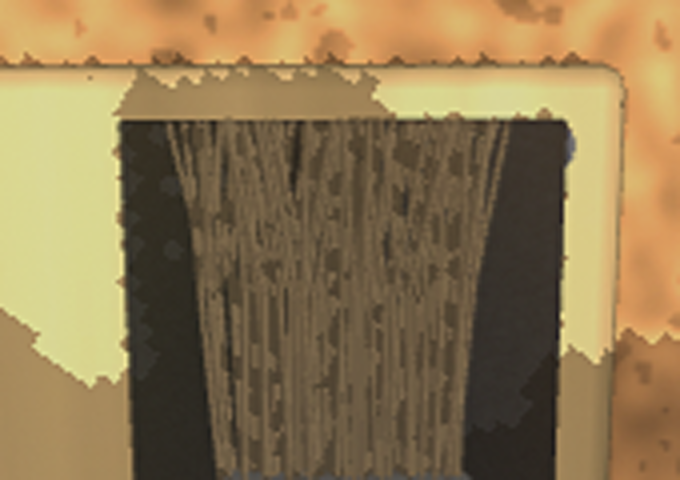

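Request:
step_arm --commands '[{"ax": 0.006,"ay": -0.002,"az": 0,"fingers": 0.005,"x": 0.0005,"y": -0.0015,"z": 0.01},{"ax": 0,"ay": 0,"az": 0,"fingers": 0.005,"x": 0,"y": 0,"z": 0.008},{"ax": 0,"ay": 0,"az": 0,"fingers": 0.005,"x": 0,"y": 0,"z": 0},{"ax": 0,"ay": 0,"az": 0,"fingers": 0.005,"x": 0,"y": 0,"z": 0}]'

```text
time: 37.1
ee_pos: [0.4666, 0.4218, 0.0482]
eef_rot: [3.138, -0.0, 2.179]
contact_force: [-0.5, -1.2, -0.6]
opening: 0.182
```

Run:
```python
from h import *
d=wr(); np.savez("w39.npz",**d); crop(d,240,80,170,120,4,"w39.png")
go(.466,.4197,.037,2.179)
```

```text
pos [0.4666 0.4217 0.0481] yaw 2.1794 rp [ 3.138e+00 -4.000e-04] t 37.15 open 16.8
delta tool [-0.0013 -0.0016  0.0111] rv [ 0.004 -0.     0.   ] dyaw -0.0 alt 3.141 rows>= 0.27 j7 1.31
0 [-0.0013 -0.0016  0.0111] [ 0.004 -0.     0.   ]
```

View pics/w39.png

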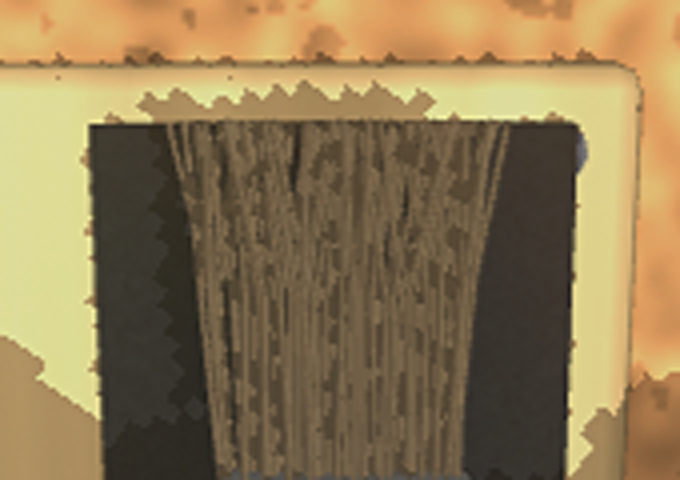

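Run:
```python
from h import *
d=dict(np.load("w39.npz"));s=env.get_state();R=Ro.from_euler('xyz',s['eef_rot']).as_matrix()
f=lambda x,y,z:(R.T@(C(d,x,y,240,80,4,z)-s['ee_pos'])).round(4)
z=s['ee_pos'][2]
print("board end",f(335,64,.0155),"strip",f(90,123,.0163),f(577,123,.0163),"bristle",f(167,122,z-.0151),f(508,122,z-.0151))
```

```text
board end [-0.0017 -0.0887  0.0323] strip [-0.0266 -0.083   0.0315] [ 0.0229 -0.083   0.0315] bristle [-0.0171 -0.0829  0.0148] [ 0.0143 -0.0829  0.0148]
```

Request:
step_arm --commands '[{"ax": 0.003,"ay": 0,"az": 0,"fingers": 0.005,"x": -0.0005,"y": -0.001,"z": 0.005},{"ax": 0,"ay": 0,"az": 0,"fingers": 0.005,"x": 0,"y": 0,"z": 0.003},{"ax": 0,"ay": 0,"az": 0,"fingers": 0.005,"x": 0,"y": 0,"z": 0}]'

```text
time: 37.4
ee_pos: [0.4662, 0.4208, 0.0398]
eef_rot: [3.141, -0.001, 2.18]
contact_force: [-0.6, -0.1, -0.0]
opening: 0.184
```

Request:
step_arm --commands '[{"ax": 0,"ay": 0,"az": 0,"fingers": 0.005,"x": 0,"y": 0,"z": 0.0015},{"ax": 0,"ay": 0,"az": 0,"fingers": 0.005,"x": 0,"y": 0,"z": 0.001}]'

```text
time: 37.57
ee_pos: [0.4662, 0.4208, 0.0371]
eef_rot: [3.141, -0.001, 2.179]
contact_force: [-1.5, -0.9, 9.8]
opening: 0.18
```

Contact (9.8 N). I'll check before releasing.

Run:
```python
from h import *
d=wr(); np.savez("w40.npz",**d); crop(d,240,80,170,120,4,"w40.png")
```

```text
(no output)
```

View pics/w40.png

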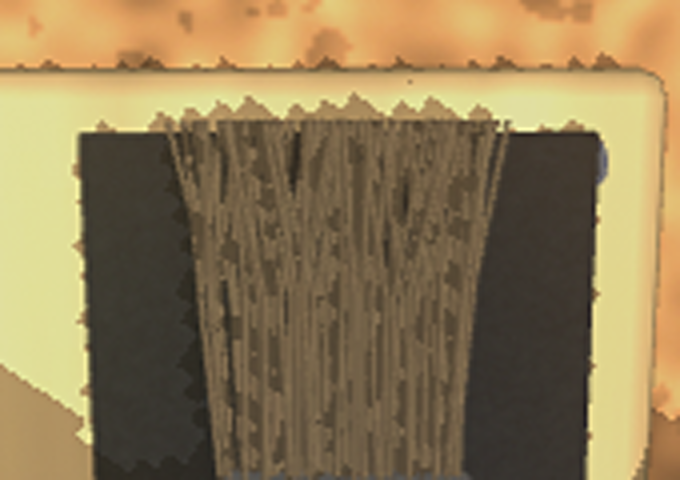

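Request:
step_arm --commands '[{"ax": 0,"ay": 0,"az": 0,"fingers": 0.02,"x": 0,"y": 0,"z": -0.0005},{"ax": 0,"ay": 0,"az": 0,"fingers": 0.035,"x": 0,"y": 0,"z": 0},{"ax": 0,"ay": 0,"az": 0,"fingers": 0.045,"x": 0,"y": 0,"z": 0},{"ax": 0,"ay": 0,"az": 0,"fingers": 0.045,"x": 0,"y": 0,"z": 0},{"ax": 0,"ay": 0,"az": 0,"fingers": 0.045,"x": 0,"y": 0,"z": -0.02},{"ax": 0,"ay": 0,"az": 0,"fingers": 0.045,"x": 0,"y": 0,"z": -0.04},{"ax": 0,"ay": 0,"az": 0,"fingers": 0.045,"x": 0,"y": 0,"z": -0.04},{"ax": 0,"ay": 0,"az": 0,"fingers": 0.045,"x": 0,"y": 0.01,"z": -0.04}]'

```text
time: 38.28
ee_pos: [0.4698, 0.4227, 0.1732]
eef_rot: [-3.125, 0.003, 2.181]
contact_force: [0.6, 0.4, -0.7]
opening: 0.483
```

Request:
step_arm --commands '[{"ax": 0,"ay": 0,"az": 0,"fingers": 0.06,"x": -0.01,"y": 0.035,"z": -0.02},{"ax": 0,"ay": 0,"az": 0,"fingers": 0.08,"x": -0.015,"y": 0.035,"z": -0.02},{"ax": 0,"ay": 0,"az": 0,"fingers": 0.093,"x": -0.015,"y": 0.035,"z": -0.02},{"ax": 0,"ay": 0,"az": 0,"fingers": 0.093,"x": -0.015,"y": 0.035,"z": -0.02},{"ax": 0,"ay": 0,"az": 0,"fingers": 0.093,"x": -0.015,"y": 0.01,"z": -0.01},{"ax": 0,"ay": 0,"az": 0,"fingers": 0.093,"x": 0,"y": 0,"z": 0}]'

```text
time: 38.78
ee_pos: [0.6345, 0.4543, 0.2749]
eef_rot: [-3.14, 0.0, 2.185]
contact_force: [0.1, -0.6, -0.4]
opening: 0.864
```

Run:
```python
from h import *
d=wr(); np.savez("w41.npz",**d); cv2.imwrite("pics/w41.png",d["image"][:,:,::-1])
go(.5,.4,.4)
```

```text
pos [0.6324 0.4553 0.2738] yaw 2.1858 rp [-3.1385e+00 -9.0000e-04] t 38.83 open 84.7
delta tool [ 0.0313 -0.1405 -0.1257] rv [-0.003 -0.001  0.   ] dyaw 0.0 alt 0.0 rows>= 4.58 j7 1.47
0 [ 0.0063 -0.0281 -0.0251] [-0.001 -0.     0.   ]
1 [ 0.0063 -0.0281 -0.0252] [-0.001 -0.     0.   ]
2 [ 0.0063 -0.0281 -0.0252] [-0.001 -0.     0.   ]
3 [ 0.0062 -0.028  -0.0252] [-0.001 -0.     0.   ]
4 [ 0.0062 -0.028  -0.0252] [-0.001 -0.     0.   ]
```

View pics/w41.png

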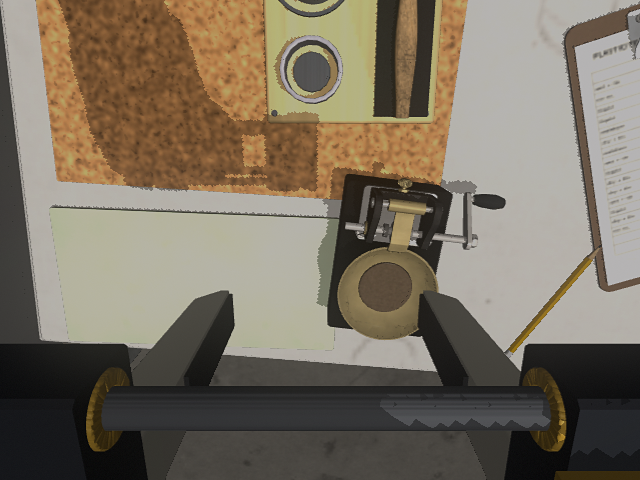

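Move back up for an overview of both kits.

Request:
step_arm --commands '[{"ax": 0,"ay": 0,"az": 0,"fingers": 0.093,"x": -0.008,"y": -0.008,"z": -0.035},{"ax": 0,"ay": 0,"az": 0,"fingers": 0.093,"x": -0.008,"y": -0.008,"z": -0.035},{"ax": 0,"ay": 0,"az": 0,"fingers": 0.093,"x": -0.01,"y": -0.01,"z": -0.035},{"ax": 0,"ay": 0,"az": 0,"fingers": 0.093,"x": -0.01,"y": -0.01,"z": -0.035},{"ax": 0,"ay": 0,"az": 0,"fingers": 0.093,"x": -0.01,"y": -0.01,"z": -0.01},{"ax": 0,"ay": 0,"az": 0,"fingers": 0.093,"x": 0,"y": 0,"z": 0},{"ax": 0,"ay": 0,"az": 0,"fingers": 0.093,"x": 0,"y": 0,"z": 0}]'

```text
time: 39.42
ee_pos: [0.6105, 0.3926, 0.4198]
eef_rot: [-3.121, -0.005, 2.194]
contact_force: [-1.0, -0.3, -0.2]
opening: 1.0
```

Run:
```python
from h import *
d=wr(); np.savez("w42.npz",**d); cv2.imwrite("pics/w42.png",d["image"][:,:,::-1])
t=viewer.snapshot("top"); cv2.imwrite("pics/top9.png",t["image"][:,:,::-1]); print(env.get_state()['ee_pos'])
```

```text
[0.61067256 0.39272839 0.41860525]
```

View pics/w42.png

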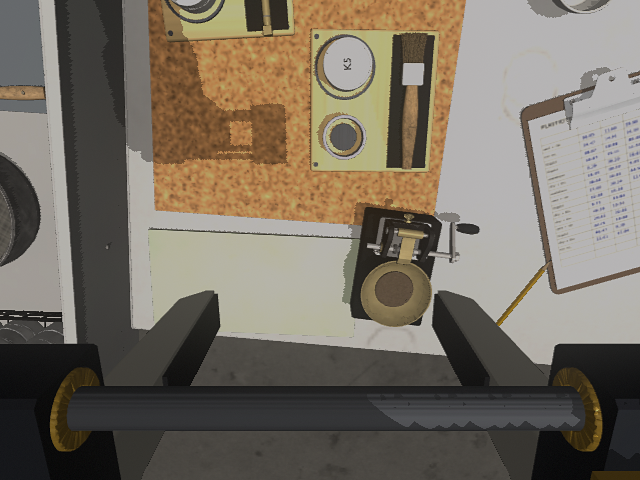

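View pics/top9.png

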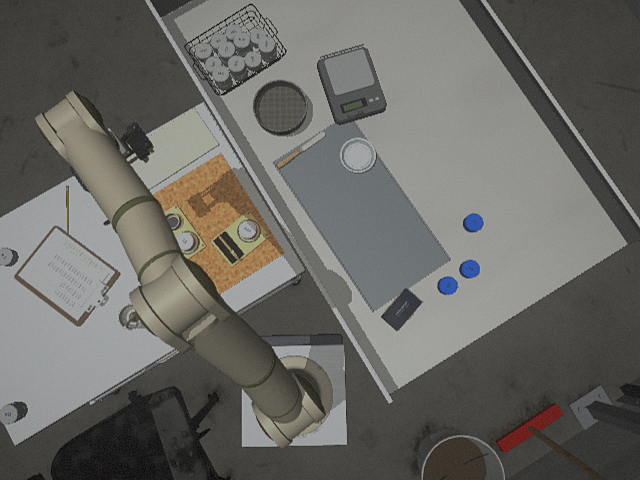

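Run:
```python
from h import *
d=dict(np.load("w42.npz")); crop(d,300,20,150,160,4,"w42c.png")
```

```text
(no output)
```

View pics/w42c.png

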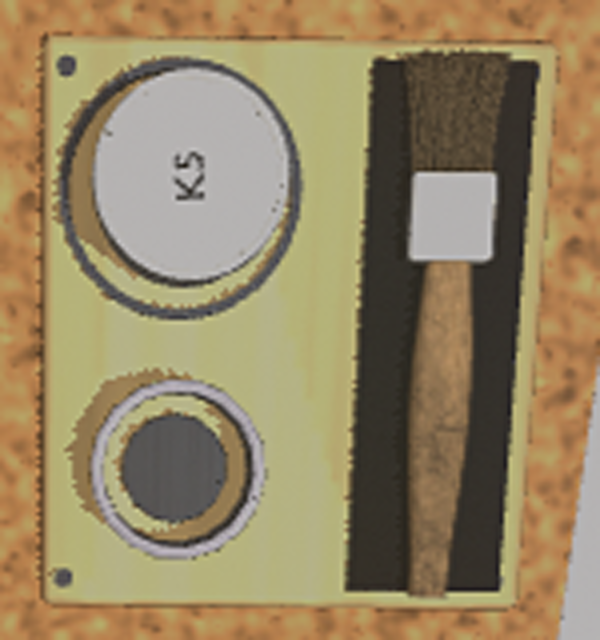

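The brush overlaps the strip ends equally (8 px and 7 px) and is centred across it. The ring surrounds the spigot and K5 is inside its collar. The gripper is high and clear, so I'm handing in.

Run:
```python
from h import *
print(env.get_state()['time']); print(env.finish_job())
```

```text
39.5167
the job is handed in; nothing more can be done
None
```

Both kits are made up and handed in at 39.5 s, in the order asked:
- **Small board:** tin M95 is inside its collar and the grooving tool lies on its strip.
- **Large board:** tin K5 is inside its collar, the cutting ring is over the spigot and the brush lies on its strip.

My last checks:
- **Tins and ring:** the pictures after release show both tins standing inside their collars and the ring round the spigot. I felt each of the three touch the board before letting go, at 18–26 N.
- **Brush:** centred to about 1–1.5 mm both ways, with the bristle end of the handle very slightly off the strip's line at the handle tip.
- **Grooving tool:** within about 0.5 mm across its strip at contact, with its butt flush with the board end. I did not look closely at it again after the later placings, but a view during the brush move showed it still on its strip.
- **Released:** the open gripper was well above everything at hand-in.

One reading disagreed: the wrist camera put the bench about 5 mm higher than the stated work surface. Contact came at the height it gave, so I used its values.

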